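Meter spice tins from the tilting bin and stand the row up

ROBOT

A 6-joint arm with a two-finger parallel gripper is mounted at the origin on the work surface. World frame = base frame: x ahead of the robot, y to its left, z up, the work surface at z = 0. Lengths are in m, angles in degrees, forces in N, time in s.
With the tool pointing down it reaches from about 0.4 to 0.825 m from the base axis. Payload 7 kg.
Tool frame: the origin (TCP) lies midway between the tips of the shut fingers; the grasp point (between the pads) lies 19 mm behind it; x points along the fingers, z is the direction in which the jaws open and shut, and the axes are right-handed (so a half turn about x gives the same grasp; the last joint's range is limited). The gripper opens to 88 mm and grips with 3 to 60 N. Pads are 19 mm wide; open, the fingers measure 130 mm over their backs; the gripper's body (78 mm by 193 mm) begins 47 mm behind the grasp point.
Start: joints at [16.507, 20.546, 0.682, 0, -70.136, -16.507], TCP at [0.675, -0, 0.204] pointing down, gripper open.
Joint ranges: [-176.03, 176.03], [-82.01, 121.73], [-58.28, 71.71], [-173.87, 95.51], [-174.79, -0.11], [-173.66, 173.66]. Speed limits (degrees/s): [136.94, 136.94, 172.46, 180, 180, 180].

INTERFACE

Orientations are given as [roll, pitch, yaw] about the fixed x, y, z axes, in that order (R = Rz(yaw) Ry(pitch) Rx(roll)).
In Python, from plant import ctrl gives the robot as it stands.
- The arm moves only by the tool servo_tool, never from a script. Its argument "motion" is a list of rows, each an object with "offset": the shift along the tool's x, y, z in m, a list of three; "roll": the turn about the tool's x in degrees; "claw": the opening, from -1 (shut) to 1 (fully open), so that 0 is half open. In form: [{"offset": [x, y, z], "roll": roll, "claw": claw}, ...]. A call has 1 to 12 rows; each row shifts and turns the commanded pose from where the row before left it, along the tool's axes as they then stand; what a row does not reach is not made up. A row lasts 1/8 s, in which the tool goes at most 62.5 mm and 10.7 degrees, less where a joint would pass 70% of its speed; a pose out of reach is approached as far as the arm can. A call is refused whole if a number of a shift passes 0.0625 or a number of a turn 10.7, either way. A call with a gripper value outside its range is refused whole. The fingers move at their own pace and stop on an object; the grip force is fixed at half the most. Time passes only in rows, so rows that do not move let the fingers close. It gives the time, the measured TCP pose, the force and the opening at its end, in the units of the state.
- ctrl.get_obs(): the state, without advancing time (a new reading comes with each control period).
- ctrl.snapshot(name): name is "scene" or "side" or "wrist"; returns a dict with "frame" (420x560x3 uint8, blue, green, red), "z_map" (420x560 float32, m along the optical axis (not along the pixel's ray), 0 where there is no reading), "mtx" (3x3 intrinsics, pixels), "extrinsics" (4x4, takes a point from camera to world coordinates). Camera axes: x right, y up, looking along -z (the intrinsics and any distortion apply to the point x, -y, -z); pixel columns grow to the right and rows downward; lengths in m; the calibration is good to about 2 mm. A picture is of the moment at which its call begins.
- ctrl.close_job(): hands the job in, once; it reports no verdict.
The state is a dict: "clock": time; "joint_pos": joint angles; "qvel": joint speeds; "tau": joint torques, N m; "tool_pos": TCP position; "orientation": TCP orientation; "force": force on the tool from outside, world axes, zero at the start; "moment": the same for the moment, N m; "opening": finger opening in m.
Only numpy, scipy, OpenCV 4.12 (cv2) and the standard library are available. Lean on these libraries where they do the work, as an engineer would, in place of code of your own. Each camera call takes 0.05 s, during which the arm holds its last target.

TASK

Lift the white bin by its handle just far enough for the tins in it to start sliding, and hold it there until two of the four (three at most) have slid down into the catch tray; then let the bin back down level with the others still in it. Stand every tin that is out of the bin - those in the catch tray and any lying in the row - upright, cap up, in the long black tray, and leave the rest of the bench as it is.

Things in the scene. Friction and masses are not known exactly. Their poses are not given: they have to be found in the camera images.
- bin (a joint): tilt of the white bin about its hinge, rad: 0 = level (down on its stand), grows as the handle end is lifted, stop at 0.8. It falls back to level by its own weight when let go; lifting it by the handle takes about 6 N. The tins start to slide at some angle between about 0.3 and 0.5, not known beforehand
- hinge (a point): fixed point of the stand on the bin's hinge axis, 50 mm above the table, midway under the bin's mouth. Its x axis runs level from the mouth to the bin's handle end (tins slide out towards -x), y along the hinge axis, z up. From the mouth a slippery steel ramp 82 mm long drops to a catch tray (flat floor 4 mm above the table, reaching from 82 to 201 mm in -x; 186 mm wide inside, rim 18 mm above the table; the ramp is 130 mm wide between 50 mm high cheeks)
- bin_mouth (a point): point of the moving bin: middle of its mouth edge, on its floor, 4 mm above the hinge. x along the bin's floor towards the handle end, y along the hinge, z up from the floor. Inside 200 mm long, two lanes each 42 mm wide with centre lines at y = -36 and +36 mm, parted by a 30 mm wide, 30 mm high rib; side and rear walls 46 mm high; open at the top and at the mouth. A tin counts as in the bin with its origin 30 to 200 mm from the mouth
- bin_handle (a point): middle of the bin's handle: a round steel bar 10 mm thick and 114 mm long in the clear, parallel to the hinge, above the bin's rear part (175 mm from the hinge along the bin and 90 mm above it when level; 86 mm above the bin's floor). Moves with the bin, same axes
- row_floor (a point): middle of the floor of the row: a long black shallow baking tray, inside 120 mm (x) by 470 mm (y), floor 3 mm above the table, rim 10 mm above the table and 4 mm thick. y axis runs along the row, z up. Fixed
- bin_tin1: square tin, 38 x 38 mm and 92 mm long over all (80 mm bare-metal body with a brown paper band, then a round black cap 29 mm across and 12 mm high), about 140 g. Origin at the middle of the 92 mm length, on its long axis; its +z axis points out of the cap. Starts lying in the bin, cap towards the mouth, at the front of the lane at y = -36 mm
- bin_tin2: square tin, 38 x 38 mm and 92 mm long over all (80 mm bare-metal body with a brown paper band, then a round black cap 29 mm across and 12 mm high), about 140 g. Origin at the middle of the 92 mm length, on its long axis; its +z axis points out of the cap. Starts lying in the bin, cap towards the mouth, at the front of the lane at y = +36 mm
- bin_tin3: square tin, 38 x 38 mm and 92 mm long over all (80 mm bare-metal body with a brown paper band, then a round black cap 29 mm across and 12 mm high), about 140 g. Origin at the middle of the 92 mm length, on its long axis; its +z axis points out of the cap. Starts lying in the bin, cap towards the mouth, at the rear of the lane at y = -36 mm
- bin_tin4: square tin, 38 x 38 mm and 92 mm long over all (80 mm bare-metal body with a brown paper band, then a round black cap 29 mm across and 12 mm high), about 140 g. Origin at the middle of the 92 mm length, on its long axis; its +z axis points out of the cap. Starts lying in the bin, cap towards the mouth, at the rear of the lane at y = +36 mm
- stood1: square tin, 38 x 38 mm and 92 mm long over all (80 mm bare-metal body with a brown paper band, then a round black cap 29 mm across and 12 mm high), about 140 g. Origin at the middle of the 92 mm length, on its long axis; its +z axis points out of the cap. Starts standing in the row
- lying1: square tin, 38 x 38 mm and 92 mm long over all (80 mm bare-metal body with a brown paper band, then a round black cap 29 mm across and 12 mm high), about 140 g. Origin at the middle of the 92 mm length, on its long axis; its +z axis points out of the cap. Starts lying on its side across the row; may be absent
- lying2: square tin, 38 x 38 mm and 92 mm long over all (80 mm bare-metal body with a brown paper band, then a round black cap 29 mm across and 12 mm high), about 140 g. Origin at the middle of the 92 mm length, on its long axis; its +z axis points out of the cap. Starts lying on its side across the row; may be absent
- lying3: square tin, 38 x 38 mm and 92 mm long over all (80 mm bare-metal body with a brown paper band, then a round black cap 29 mm across and 12 mm high), about 140 g. Origin at the middle of the 92 mm length, on its long axis; its +z axis points out of the cap. Starts lying on its side across the row; may be absent
- scraper: red plastic dough scraper 120 x 110 x 16 mm, lying flat; leave alone
- jar: small closed jar, 60 mm across, 85 mm high; leave alone
- bowl: steel bowl 150 mm across, 60 mm high; leave alone
- brush: pastry brush, lying; leave alone
There are look-alikes about, which are no part of the job. Leave any purple or yellow look-alike of the bin_tin1 alone.

How it is judged (in metres and radians):
On the way, in this order (a step that is already met when the one before it is completed fails the run):
1. with the bin tilted, a first tin has slid out into the catch tray or onto its ramp (value of joint bin above 0.15 rad and ((x of bin_tin1 in the frame of hinge between -0.21 and -0.02 m and y of bin_tin1 in the frame of hinge between -0.08 and 0.08 m and z of bin_tin1 in the frame of hinge below 0.03 m) or (x of bin_tin2 in the frame of hinge between -0.21 and -0.02 m and y of bin_tin2 in the frame of hinge between -0.08 and 0.08 m and z of bin_tin2 in the frame of hinge below 0.03 m) or (x of bin_tin3 in the frame of hinge between -0.21 and -0.02 m and y of bin_tin3 in the frame of hinge between -0.08 and 0.08 m and z of bin_tin3 in the frame of hinge below 0.03 m) or (x of bin_tin4 in the frame of hinge between -0.21 and -0.02 m and y of bin_tin4 in the frame of hinge between -0.08 and 0.08 m and z of bin_tin4 in the frame of hinge below 0.03 m))).
2. the bin is back down level (within 0.06 rad), with two or three of its four tins slid out and one or two still in it (value of joint bin below 0.06 rad and (x of each of bin_tin1, bin_tin2 in the frame of hinge below -0.02 m or x of each of bin_tin1, bin_tin3 in the frame of hinge below -0.02 m or x of each of bin_tin1, bin_tin4 in the frame of hinge below -0.02 m or x of each of bin_tin2, bin_tin3 in the frame of hinge below -0.02 m or x of each of bin_tin2, bin_tin4 in the frame of hinge below -0.02 m or x of each of bin_tin3, bin_tin4 in the frame of hinge below -0.02 m) and ((x of bin_tin1 in the frame of bin_mouth between 0.03 and 0.2 m and y of bin_tin1 in the frame of bin_mouth between -0.06 and 0.06 m and z of bin_tin1 in the frame of bin_mouth between 0.005 and 0.06 m) or (x of bin_tin2 in the frame of bin_mouth between 0.03 and 0.2 m and y of bin_tin2 in the frame of bin_mouth between -0.06 and 0.06 m and z of bin_tin2 in the frame of bin_mouth between 0.005 and 0.06 m) or (x of bin_tin3 in the frame of bin_mouth between 0.03 and 0.2 m and y of bin_tin3 in the frame of bin_mouth between -0.06 and 0.06 m and z of bin_tin3 in the frame of bin_mouth between 0.005 and 0.06 m) or (x of bin_tin4 in the frame of bin_mouth between 0.03 and 0.2 m and y of bin_tin4 in the frame of bin_mouth between -0.06 and 0.06 m and z of bin_tin4 in the frame of bin_mouth between 0.005 and 0.06 m))), for 0.3 s.
At the end, for the whole second after the job is handed in: The bin is level (within 0.06 rad); of its four tins one or two are still in it and the other two or three stand in the row; every tin that is not in the bin stands on the floor of the row tray, inside its rim, cap up and upright within 0.15 rad; all tins are at rest (value of joint bin below 0.06 rad and angle between any of bin_tin1, bin_tin2, bin_tin3, bin_tin4's own z axis and vertical above 1 rad and (angle between each of bin_tin1, bin_tin2's own z axis and vertical below 0.15 rad or angle between each of bin_tin1, bin_tin3's own z axis and vertical below 0.15 rad or angle between each of bin_tin1, bin_tin4's own z axis and vertical below 0.15 rad or angle between each of bin_tin2, bin_tin3's own z axis and vertical below 0.15 rad or angle between each of bin_tin2, bin_tin4's own z axis and vertical below 0.15 rad or angle between each of bin_tin3, bin_tin4's own z axis and vertical below 0.15 rad) and ((x of bin_tin1 in the frame of bin_mouth between 0.03 and 0.2 m and y of bin_tin1 in the frame of bin_mouth between -0.06 and 0.06 m and z of bin_tin1 in the frame of bin_mouth between 0.005 and 0.06 m) or (x of bin_tin1 in the frame of row_floor between -0.045 and 0.045 m and y of bin_tin1 in the frame of row_floor between -0.222 and 0.222 m and z of bin_tin1 in the frame of row_floor between 0.036 and 0.056 m and angle between bin_tin1's own z axis and vertical below 0.15 rad)) and ((x of bin_tin2 in the frame of bin_mouth between 0.03 and 0.2 m and y of bin_tin2 in the frame of bin_mouth between -0.06 and 0.06 m and z of bin_tin2 in the frame of bin_mouth between 0.005 and 0.06 m) or (x of bin_tin2 in the frame of row_floor between -0.045 and 0.045 m and y of bin_tin2 in the frame of row_floor between -0.222 and 0.222 m and z of bin_tin2 in the frame of row_floor between 0.036 and 0.056 m and angle between bin_tin2's own z axis and vertical below 0.15 rad)) and ((x of bin_tin3 in the frame of bin_mouth between 0.03 and 0.2 m and y of bin_tin3 in the frame of bin_mouth between -0.06 and 0.06 m and z of bin_tin3 in the frame of bin_mouth between 0.005 and 0.06 m) or (x of bin_tin3 in the frame of row_floor between -0.045 and 0.045 m and y of bin_tin3 in the frame of row_floor between -0.222 and 0.222 m and z of bin_tin3 in the frame of row_floor between 0.036 and 0.056 m and angle between bin_tin3's own z axis and vertical below 0.15 rad)) and ((x of bin_tin4 in the frame of bin_mouth between 0.03 and 0.2 m and y of bin_tin4 in the frame of bin_mouth between -0.06 and 0.06 m and z of bin_tin4 in the frame of bin_mouth between 0.005 and 0.06 m) or (x of bin_tin4 in the frame of row_floor between -0.045 and 0.045 m and y of bin_tin4 in the frame of row_floor between -0.222 and 0.222 m and z of bin_tin4 in the frame of row_floor between 0.036 and 0.056 m and angle between bin_tin4's own z axis and vertical below 0.15 rad)) and x of stood1 in the frame of row_floor between -0.045 and 0.045 m and y of stood1 in the frame of row_floor between -0.222 and 0.222 m and z of stood1 in the frame of row_floor between 0.036 and 0.056 m and angle between each of stood1, lying1, lying2, lying3's own z axis and vertical below 0.15 rad and x of lying1 in the frame of row_floor between -0.045 and 0.045 m and y of lying1 in the frame of row_floor between -0.222 and 0.222 m and z of lying1 in the frame of row_floor between 0.036 and 0.056 m and x of lying2 in the frame of row_floor between -0.045 and 0.045 m and y of lying2 in the frame of row_floor between -0.222 and 0.222 m and z of lying2 in the frame of row_floor between 0.036 and 0.056 m and x of lying3 in the frame of row_floor between -0.045 and 0.045 m and y of lying3 in the frame of row_floor between -0.222 and 0.222 m and z of lying3 in the frame of row_floor between 0.036 and 0.056 m and linear speed of each of bin_tin1, bin_tin2, bin_tin3, bin_tin4, stood1, lying1, lying2, lying3 below 0.02 m/s); the robot touches nothing.
It fails at once if a bystander (scraper, jar, bowl, brush) is pushed more than 50 mm from its place (distance of any of scraper, jar, bowl, brush from where it was at the start of the episode above 0.05 m).
Of lying1, lying2, lying3 only 2 to 3 are there at a start; the rules pass over those that are not, and their reading is None.
At some moment in a run one of lying1, lying2, stood1 may be knocked a few centimetres aside while the robot is not near it.
Once in a run the grip may slacken for a moment while it holds something.
It also fails if it takes over 210 s, if anything falls off the work surface, if the arm or the gripper's body presses on something with over 40 N, if the wrist force passes 120 N, or if a joint passes its speed limit or range.

## Working session

There is one attempt and no reset: what is moved stays moved. The work goes in short steps, Python scripts to look and compute and a tool call to move; the robot and the scene stay as the last step left them, time stands still between calls to the robot, and variables do not carry over. Pictures are saved under pics/ and viewed, and the job is handed in when it is done.

Besides the shell and the picture viewer there is one more tool, called after "Emit:" as name(argument=value, ...), one argument or row to a line, values as JSON. servo_tool: Moves the arm, as the interface text tells. Its arguments: {"type":"object","properties":{"motion":{"type":"array"}},"required":["motion"]}

```bash
ls; mkdir -p pics; cat > h.py <<'E'
import numpy as np, cv2
from plant import ctrl
def snap(n,f,scale=1,crop=None):
    s=ctrl.snapshot(n); im=np.array(s['frame'])
    np.savez('/tmp/%s.npz'%n,frame=im,z=s['z_map'],K=s['mtx'],T=s['extrinsics'])
    if crop: im=im[crop[1]:crop[3],crop[0]:crop[2]]
    if scale!=1: im=cv2.resize(im,None,fx=scale,fy=scale,interpolation=cv2.INTER_CUBIC)
    cv2.imwrite('pics/'+f,im); return s
def world(n):
    d=np.load('/tmp/%s.npz'%n); z=d['z'];K=d['K'];T=d['T']
    v,u=np.mgrid[:z.shape[0],:z.shape[1]]
    p=np.stack([(u-K[0,2])/K[0,0]*z,-(v-K[1,2])/K[1,1]*z,-z,np.ones_like(z)],-1)
    w=p@T.T
    w=w[...,:3].copy(); w[z==0]=np.nan
    return w
E
python3 - <<'E'
from h import *
for n in ['scene','side','wrist']:
    s=snap(n,n+'0.png',1.4); print(n,s['extrinsics'].round(3).tolist(),s['mtx'].round(1).tolist())
print(ctrl.get_obs())
E
```

```text
pics
scene [[-0.802, -0.506, 0.317, 0.965], [0.597, -0.684, 0.418, 0.621], [0.005, 0.525, 0.851, 1.33], [0.0, 0.0, 0.0, 1.0]] [[516.4, 0.0, 283.7], [0.0, 516.4, 208.2], [0.0, 0.0, 1.0]]
side [[0.99, 0.093, -0.105, 0.404], [-0.14, 0.707, -0.693, -0.889], [0.01, 0.701, 0.713, 1.036], [0.0, 0.0, 0.0, 1.0]] [[487.3, 0.0, 272.0], [0.0, 487.3, 210.8], [0.0, 0.0, 1.0]]
wrist [[-1.0, -0.001, 0.002, 0.674], [0.0, -0.964, -0.267, -0.072], [0.002, -0.267, 0.964, 0.384], [0.0, 0.0, 0.0, 1.0]] [[360.6, 0.0, 278.3], [0.0, 360.6, 206.1], [0.0, 0.0, 1.0]]
{'clock': 0.15, 'joint_pos': array([ 1.65087291e+01,  2.05826949e+01,  6.44184234e-01, -1.37934257e-02,
       -7.01367245e+01, -1.65085839e+01]), 'qvel': array([ 0.03743806, -0.31303857,  0.14254552,  0.10089601,  0.0123552 ,
       -0.00987512]), 'tau': array([ 1.39394037e-04, -5.83274567e+01,  2.93289685e+01,  7.00122759e+00,
        8.75052094e-03, -9.76538854e-05]), 'tool_pos': array([ 6.74582031e-01, -1.99633479e-05,  2.03420349e-01]), 'orientation': array([   6.72990507,   89.92365505, -173.27464499]), 'force': array([-0.80563007,  0.12855062, -0.12408692]), 'moment': array([-0.00018311,  0.02244556, -0.01253624]), 'opening': 0.0876444963563768}
```

View pics/scene0.png

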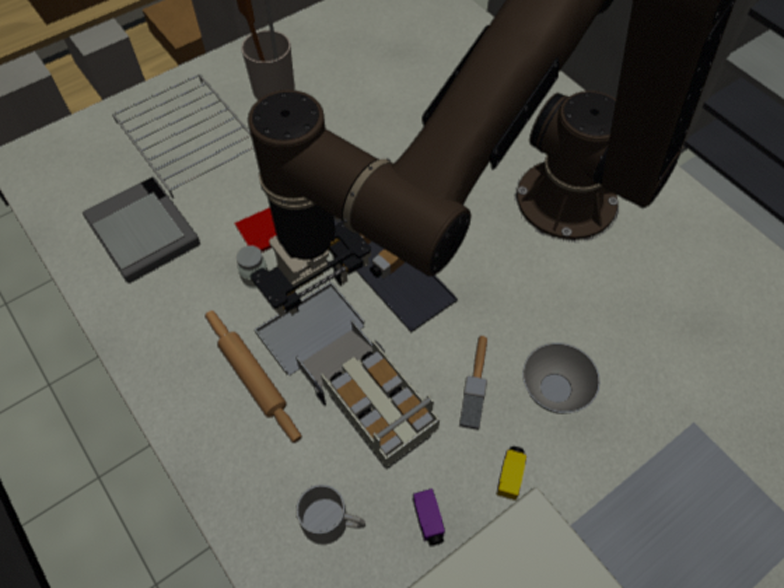

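View pics/side0.png

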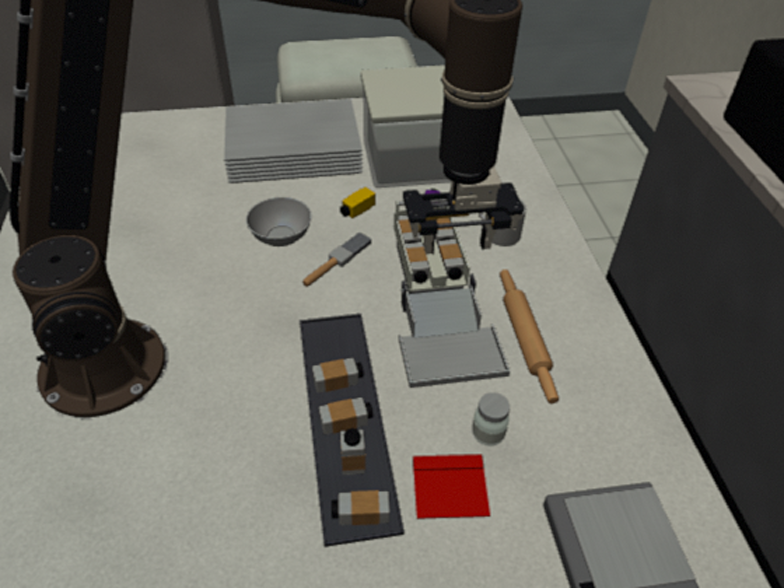

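View pics/wrist0.png

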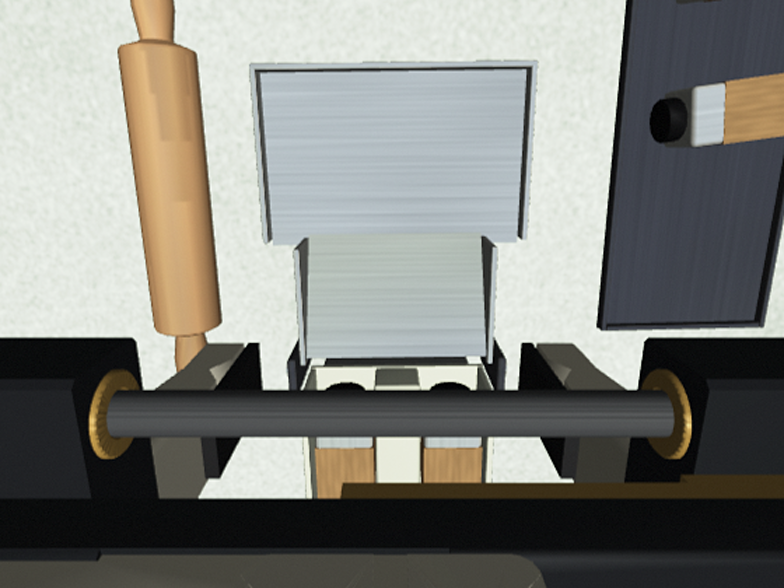

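The look-alikes are yellow (side 357,203) and purple (side 433,195). The bin tins are in the white bin (side 415–460, 225–275). The row has 3 lying tins plus 1 standing (side 337,375 / 343,413 / 362,508, with the standing one at 352,445). Next I'll build a top-down map.

```bash
cat >> h.py <<'E'
def top(name,x0,x1,y0,y1,res=0.001,cams=('side','scene'),zmax=0.2):
    # rows: x decreasing downwards? image: col = y decreasing (left=+y), row = x decreasing (top = far x)
    H=int((x1-x0)/res);W=int((y1-y0)/res)
    zb=np.full((H,W),-1.);im=np.zeros((H,W,3),np.uint8)
    for c in cams:
        w=world(c).reshape(-1,3);f=np.load('/tmp/%s.npz'%c)['frame'].reshape(-1,3)
        ok=np.isfinite(w[:,0])&(w[:,2]<zmax)
        w=w[ok];f=f[ok];o=np.argsort(w[:,2]);w=w[o];f=f[o]
        r=((x1-w[:,0])/res).astype(int);cc=((y1-w[:,1])/res).astype(int)
        k=(r>=0)&(r<H)&(cc>=0)&(cc<W)
        for dr in (0,1):
            for dc in (0,1):
                rr=np.clip(r[k]+dr,0,H-1);c2=np.clip(cc[k]+dc,0,W-1)
                zz=w[k,2];m=zz>zb[rr,c2]
                zb[rr[m],c2[m]]=zz[m];im[rr[m],c2[m]]=f[k][m]
    cv2.imwrite('pics/'+name,im);return zb,im
def R():
    from scipy.spatial.transform import Rotation as Ro
    return Ro.from_euler('xyz',ctrl.get_obs()['orientation'],degrees=True).as_matrix()
E
python3 - <<'E'
from h import *
print(R().round(3))
top('top0.png',0.2,0.8,-0.4,0.4)
E
```

```text
[[-0.001 -0.    -1.   ]
 [-0.    -1.     0.   ]
 [-1.     0.     0.001]]
```

View pics/top0.png

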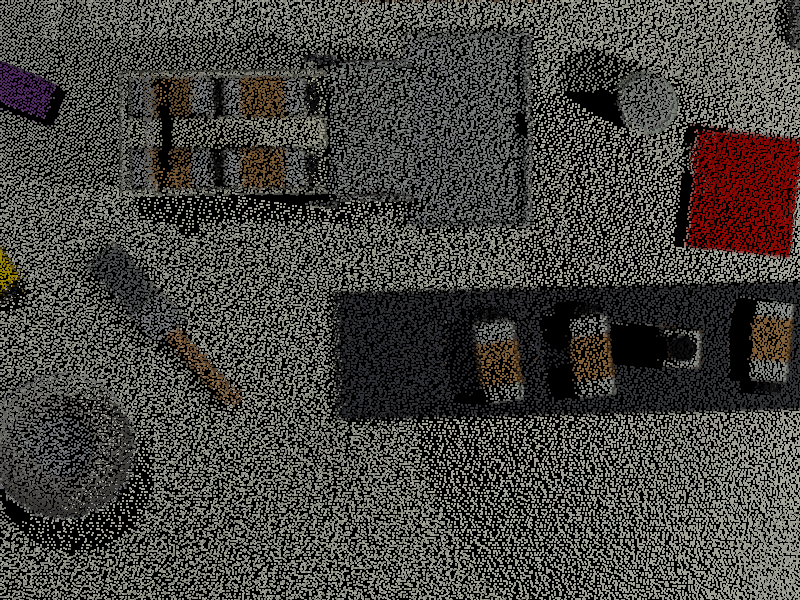

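The map shows the bin's axis along world +y, with its mouth near y=0.075. The row tray is at x≈0.45, y from -0.41 to 0.065. Now I'll take precise measurements.

```bash
cat >> h.py <<'E'
def tins(box,zlo=0.034,zhi=0.052,cams=('side','scene'),pr=True,minn=60):
    """cluster points with tin-top height in box; print minAreaRect + mean; box x0,x1,y0,y1"""
    out=[]
    for c in cams:
        w=world(c).reshape(-1,3)
        k=(w[:,0]>box[0])&(w[:,0]<box[1])&(w[:,1]>box[2])&(w[:,1]<box[3])&(w[:,2]>zlo)&(w[:,2]<zhi)
        p=w[k]
        m=np.zeros((int((box[1]-box[0])*1000)+2,int((box[3]-box[2])*1000)+2),np.uint8)
        m[((p[:,0]-box[0])*1000).astype(int),((p[:,1]-box[2])*1000).astype(int)]=255
        m=cv2.morphologyEx(m,cv2.MORPH_CLOSE,np.ones((5,5)))
        n,lab,st,ce=cv2.connectedComponentsWithStats(m)
        for i in range(1,n):
            if st[i,4]<minn: continue
            l=lab[((p[:,0]-box[0])*1000).astype(int),((p[:,1]-box[2])*1000).astype(int)]==i
            q=p[l]; (cx,cy),(a,b),th=cv2.minAreaRect((q[:,:2]*1000).astype(np.float32))
            if b>a: a,b,th=b,a,th+90
            th=(th+90)%180-90
            print(c,'c=(%.1f,%.1f) len %.1f wid %.1f axis %.1f deg from x, z %.1f..%.1f n %d'%(cx,cy,a,b,th,q[:,2].min()*1e3,q[:,2].max()*1e3,len(q)))
E
python3 - <<'E'
from h import *
tins((0.39,0.52,-0.42,0.06),zlo=0.038,zhi=0.046)
for c in ('side','scene'):
    w=world(c);f=np.load('/tmp/%s.npz'%c)['frame'].astype(int)
    # dark tray pixels
    k=(f.max(2)<90)&(w[...,2]<0.016)&(w[...,2]>-0.005)&(w[...,0]>0.35)&(w[...,0]<0.55)&(w[...,1]>-0.46)&(w[...,1]<0.1)
    m=cv2.morphologyEx(k.astype(np.uint8),cv2.MORPH_OPEN,np.ones((3,3)))>0
    q=w[m]; print(c,'tray',cv2.minAreaRect((q[:,:2]*1000).astype(np.float32)),np.percentile(q[:,2],[5,50,95])*1000)
    # bar
    k=(w[...,2]>0.125)&(w[...,2]<0.16)&(w[...,1]>0.2)&(w[...,1]<0.28)&(w[...,0]>0.58)&(w[...,0]<0.76)
    q=w[k]*1000; print(c,'bar',len(q), q.min(0) if len(q) else '',q.max(0) if len(q) else '', np.median(q,0) if len(q) else '')
    k=(w[...,2]>0.09)&(w[...,2]<0.104)&(w[...,1]>0.05)&(w[...,1]<0.3)&(w[...,0]>0.58)&(w[...,0]<0.76)
    q=w[k]; print(c,'bin',cv2.minAreaRect((q[:,:2]*1000).astype(np.float32)))
print(ctrl.get_obs()['clock'])
E
```

```text
side c=(439.9,-97.8) len 83.6 wid 41.7 axis 7.4 deg from x, z 38.1..46.0 n 346
side c=(444.9,-190.1) len 83.4 wid 41.3 axis 8.6 deg from x, z 38.0..45.8 n 400
side c=(457.7,-369.6) len 81.6 wid 40.9 axis -5.7 deg from x, z 38.0..45.9 n 548
side c=(450.1,-298.6) len 34.7 wid 4.0 axis -2.5 deg from x, z 38.0..45.8 n 32
scene c=(460.9,-93.0) len 49.5 wid 38.2 axis 11.0 deg from x, z 38.2..46.0 n 112
side tray ((450.15576171875, -176.4138641357422), (127.8638916015625, 479.56903076171875), 1.2452805042266846) [-0.43077936  3.28074164 10.61361084]
side bar 54 [604.46721967 238.88744582 125.16992437] [723.96586969 260.40348591 146.48283008] [617.5051729  247.12591607 141.43265504]
side bin ((667.5701293945312, 178.64454650878906), (124.3454360961914, 209.3990936279297), 0.46762651205062866)
scene tray ((444.9677734375, -100.84323120117188), (136.64048767089844, 334.759033203125), 0.9261399507522583) [-0.79292725  4.55811634 10.96170117]
scene bar 225 [606.09229159 243.85576797 125.65615535] [730.02648901 260.28646576 151.4559894 ] [670.68063204 252.68641926 145.08283306]
scene bin ((668.8253784179688, 178.7771453857422), (123.78866577148438, 204.85240173339844), 0.3709694743156433)
0.15
```

Emit:
servo_tool(
  motion=[
    {"offset":[0,-0.05,0.0015],"roll":0,"claw":1},
    {"offset":[0,-0.05,0.0015],"roll":0,"claw":1},
    {"offset":[0,-0.05,0.0015],"roll":0,"claw":1},
    {"offset":[0,-0.05,0.0015],"roll":0,"claw":1},
    {"offset":[0,-0.05,0],"roll":0,"claw":0.2},
    {"offset":[0,0,0],"roll":10,"claw":0.2},
    {"offset":[0,0,0],"roll":10,"claw":0.2},
    {"offset":[0,0,0],"roll":10,"claw":0.2},
    {"offset":[0,0,0],"roll":10,"claw":0.2},
    {"offset":[0,0,0],"roll":10,"claw":0.2},
    {"offset":[0,0,0],"roll":10,"claw":0.2},
    {"offset":[0,0,0],"roll":10,"claw":0.2},
  ],
)

```text
clock: 1.65
tool_pos: [0.6687, 0.2499, 0.2037]
orientation: [93.4, 90.0, -156.9]
force: [-0.1, -0.6, 0.6]
opening: 0.0526
```

Emit:
servo_tool(
  motion=[
    {"offset":[0,0,0],"roll":10,"claw":0.2},
    {"offset":[0,0,0],"roll":10,"claw":0.2},
    {"offset":[0,0,0],"roll":0,"claw":0.2},
  ],
)

```text
clock: 2.02
tool_pos: [0.6688, 0.2499, 0.2038]
orientation: [114.6, 90.0, -155.3]
force: [1.0, -0.0, 0.6]
opening: 0.0526
```

```bash
python3 - <<'E'
from h import *
print(R().round(3)); print(ctrl.get_obs()['tool_pos'],ctrl.get_obs()['joint_pos'].round(1))
snap('wrist','w1.png',1.4); snap('side','s1.png',1.4)
w=world('wrist')
k=(w[...,2]>0.128)&(w[...,2]<0.16)&(w[...,1]>0.2)&(w[...,1]<0.3)&(w[...,0]>0.58)&(w[...,0]<0.76)
q=w[k]*1000; print('bar',len(q), q.min(0),q.max(0), np.median(q,0))
E
```

```text
[[-0.001 -1.    -0.001]
 [-0.    -0.001  1.   ]
 [-1.     0.001 -0.   ]]
[0.66878898 0.24994105 0.20376234] [  36.1   24.2    6.3   -0.   -72.1 -126. ]
bar 2311 [606.3894633  243.19327189 128.32132985] [725.49206825 259.9036275  147.3616501 ] [656.70998182 251.79394436 144.45568734]
```

View pics/w1.png

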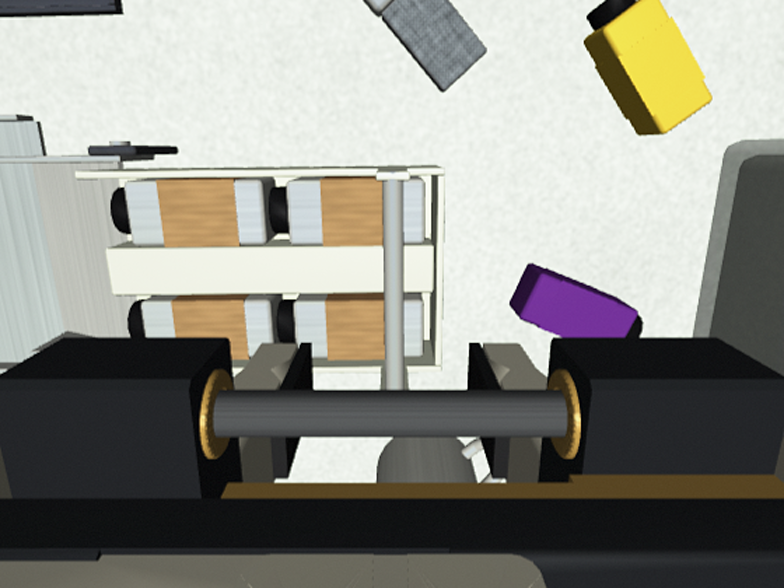

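The wrist view shows the bar (pixel 393,280) between the open fingers, with all four tins in the bin. The purple and yellow decoys are clear. Now I'll descend and grip.

Emit:
servo_tool(
  motion=[
    {"offset":[0.03,0,0.002],"roll":0,"claw":0.2},
    {"offset":[0.03,0,0],"roll":0,"claw":0.2},
    {"offset":[0.023,0,0],"roll":0,"claw":0.2},
    {"offset":[0,0,0],"roll":0,"claw":-1},
    {"offset":[0,0,0],"roll":0,"claw":-1},
    {"offset":[0,0,0],"roll":0,"claw":-1},
    {"offset":[0,0,0],"roll":0,"claw":-1},
    {"offset":[0,0,0],"roll":0,"claw":-1},
  ],
)

```text
clock: 3.12
tool_pos: [0.6691, 0.2521, 0.1217]
orientation: [-54.7, 90.0, 35.3]
force: [-0.2, -0.4, 0.1]
opening: 0.0082
```

```bash
python3 - <<'E'
import numpy as np
r=np.hypot(.175,.09);a=np.arctan2(.09,.175)
pv=None
for t in np.arange(0,0.56,0.025):
    p=r*np.array([np.cos(a+t),np.sin(a+t)])*1000
    if pv is not None: print('%.3f'%t,(p-pv).round(1),p.round(1))
    pv=p
E
```

```text
0.025 [-2.3  4.3] [172.7  94.3]
0.050 [-2.4  4.3] [170.3  98.6]
0.075 [-2.5  4.2] [167.8 102.9]
0.100 [-2.6  4.2] [165.1 107. ]
0.125 [-2.7  4.1] [162.4 111.1]
0.150 [-2.8  4. ] [159.6 115.1]
0.175 [-2.9  4. ] [156.7 119.1]
0.200 [-3.   3.9] [153.6 123. ]
0.225 [-3.1  3.8] [150.5 126.8]
0.250 [-3.2  3.7] [147.3 130.5]
0.275 [-3.3  3.6] [144.  134.1]
0.300 [-3.4  3.6] [140.6 137.7]
0.325 [-3.5  3.5] [137.1 141.2]
0.350 [-3.6  3.4] [133.5 144.6]
0.375 [-3.7  3.3] [129.9 147.8]
0.400 [-3.7  3.2] [126.1 151. ]
0.425 [-3.8  3.1] [122.3 154.1]
0.450 [-3.9  3. ] [118.4 157.2]
0.475 [-4.   2.9] [114.5 160.1]
0.500 [-4.   2.8] [110.4 162.9]
0.525 [-4.1  2.7] [106.3 165.6]
0.550 [-4.2  2.6] [102.1 168.2]
```

Lifting to 0.1 rad first.

Emit:
servo_tool(
  motion=[
    {"offset":[-0.0043,0,-0.0023],"roll":0,"claw":-1},
    {"offset":[-0.0043,0,-0.0024],"roll":0,"claw":-1},
    {"offset":[-0.0042,0,-0.0025],"roll":0,"claw":-1},
    {"offset":[-0.0042,0,-0.0026],"roll":0,"claw":-1},
  ],
)

```text
clock: 3.62
tool_pos: [0.669, 0.2419, 0.1386]
orientation: [-60.1, 90.0, 29.9]
force: [0.1, -0.6, 0.1]
opening: 0.0002
```

```bash
cat >> h.py <<'E'
def E2(f):
    snap('scene','a.png',2.2,(190,200,350,350)); snap('side','b.png',2.2,(250,100,420,290)); snap('wrist','c.png',1)
    a=cv2.imread('pics/a.png');b=cv2.imread('pics/b.png')
    h=max(a.shape[0],b.shape[0]);pad=lambda x:cv2.copyMakeBorder(x,0,h-x.shape[0],0,0,cv2.BORDER_CONSTANT)
    cv2.imwrite('pics/'+f,np.hstack([pad(a),pad(b)]))
E
python3 -c "
from h import *
E2('t1.png')"
```

```text
(no output)
```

View pics/t1.png

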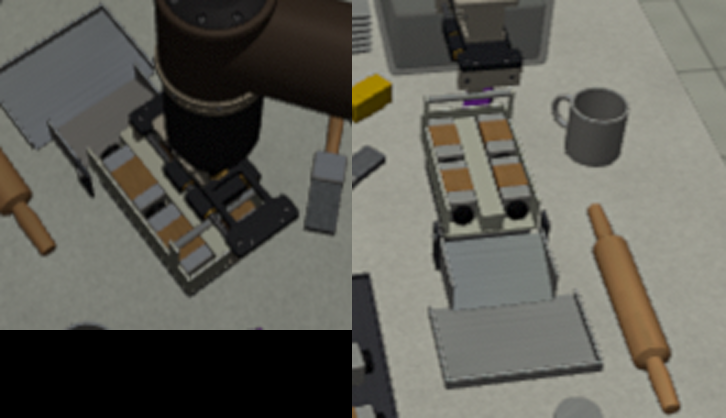

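```bash
python3 - <<'E'
from h import *
print(ctrl.get_obs()['tool_pos'],ctrl.get_obs()['opening'])
for c in ('wrist','scene','side'):
    w=world(c)
    k=(w[...,2]>0.128)&(w[...,2]<0.16)&(w[...,1]>0.235)&(w[...,1]<0.27)&(w[...,0]>0.58)&(w[...,0]<0.76)
    q=w[k]*1000; print(c,'bar',len(q), np.percentile(q,[2,50,98],0).round(1).tolist())
E
```

```text
[0.6691583  0.24209552 0.13857637] 0.00028586517459661955
wrist bar 2425 [[606.6, 245.3, 140.2], [631.9, 251.1, 144.5], [663.6, 256.7, 146.2]]
scene bar 143 [[619.8, 247.4, 132.0], [694.5, 253.4, 144.9], [728.8, 259.6, 149.9]]
side bar 150 [[605.2, 241.7, 130.5], [662.8, 247.6, 142.1], [725.3, 254.8, 147.3]]
```

View pics/c.png

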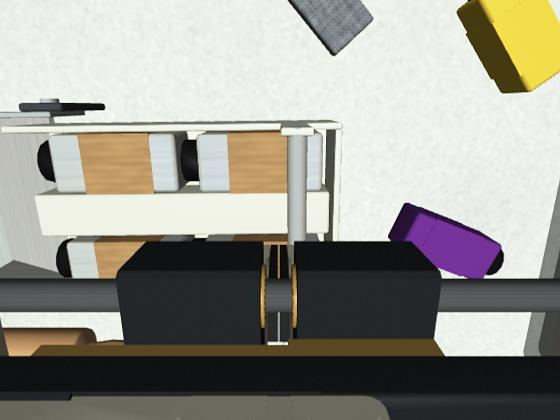

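The grip missed: the bar is at y=0.2515, and the fingers shut beside it. I'll go up, reopen and grip deeper, checking the opening before I lift.

Emit:
servo_tool(
  motion=[
    {"offset":[-0.03,0,0],"roll":0,"claw":-1},
    {"offset":[0,0,0.0095],"roll":0,"claw":0.0},
    {"offset":[0,0,0],"roll":0,"claw":0.0},
    {"offset":[0,0,0],"roll":0,"claw":0.0},
    {"offset":[0.03,0,0],"roll":0,"claw":0.0},
    {"offset":[0.025,0,0],"roll":0,"claw":0.0},
    {"offset":[0,0,0],"roll":0,"claw":-1},
    {"offset":[0,0,0],"roll":0,"claw":-1},
    {"offset":[0,0,0],"roll":0,"claw":-1},
  ],
)

```text
clock: 4.9
tool_pos: [0.6697, 0.252, 0.1146]
orientation: [-61.9, 89.9, 28.1]
force: [0.0, 0.6, 0.4]
opening: 0.0196
```

Emit:
servo_tool(
  motion=[
    {"offset":[0,0,0],"roll":0,"claw":-1},
  ],
)

```text
clock: 5.03
tool_pos: [0.6693, 0.2518, 0.1142]
orientation: [-64.9, 89.9, 25.1]
force: [-0.7, -7.6, 3.3]
opening: 0.0096
```

Emit:
servo_tool(
  motion=[
    {"offset":[0,0,0],"roll":0,"claw":-1},
  ],
)

```text
clock: 5.15
tool_pos: [0.6694, 0.2517, 0.1142]
orientation: [-74.8, 89.9, 15.2]
force: [-0.4, -0.7, 3.1]
opening: 0.0089
```

```bash
python3 - <<'E'
from h import *
snap('wrist','w2.png',1.4)
o=ctrl.get_obs();print(o['clock'],o['tool_pos'],o['opening'],o['force'])
snap('scene','s2.png',4,(230,210,350,350))
E
```

```text
5.2 [0.66938676 0.25169376 0.11417519] 0.008924143832298649 [-0.93092371 -1.08010588  4.43320065]
```

View pics/w2.png

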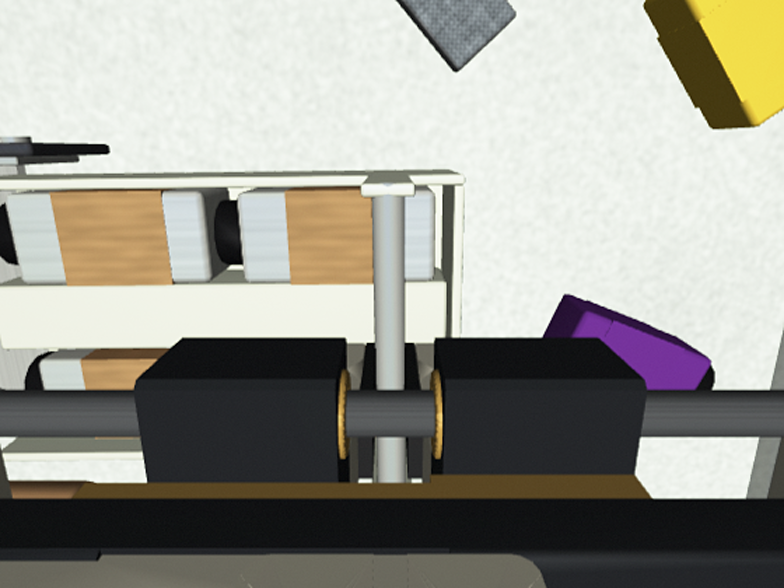

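View pics/s2.png

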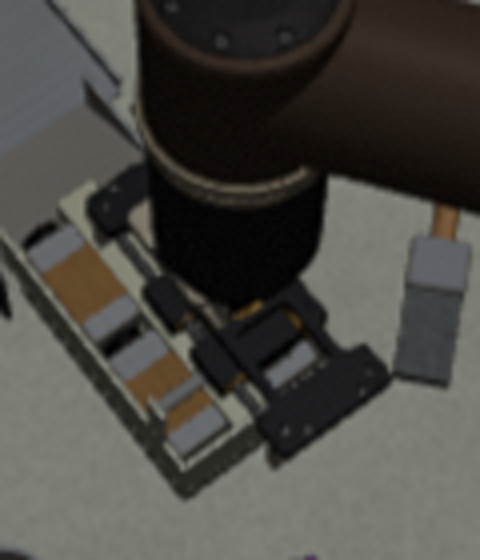

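The bar is now gripped (opening 8.9 mm). I'll make a small lift and check.

Emit:
servo_tool(
  motion=[
    {"offset":[-0.0043,0,-0.0023],"roll":0,"claw":-1},
    {"offset":[-0.0043,0,-0.0024],"roll":0,"claw":-1},
  ],
)

```text
clock: 5.5
tool_pos: [0.6694, 0.248, 0.1212]
orientation: [-21.8, 89.9, 68.2]
force: [3.7, 3.2, -5.3]
opening: 0.009
```

Emit:
servo_tool(
  motion=[
    {"offset":[-0.0042,0,-0.0025],"roll":0,"claw":-1},
    {"offset":[-0.0042,0,-0.0026],"roll":0,"claw":-1},
    {"offset":[-0.0041,0,-0.0027],"roll":0,"claw":-1},
    {"offset":[-0.004,0,-0.0028],"roll":0,"claw":-1},
  ],
)

```text
clock: 6.0
tool_pos: [0.6694, 0.2377, 0.1377]
orientation: [-20.7, 89.9, 69.3]
force: [2.5, 4.9, -4.0]
opening: 0.0094
```

```bash
python3 -c "
from h import *
E2('t2.png')"
```

```text
(no output)
```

View pics/t2.png

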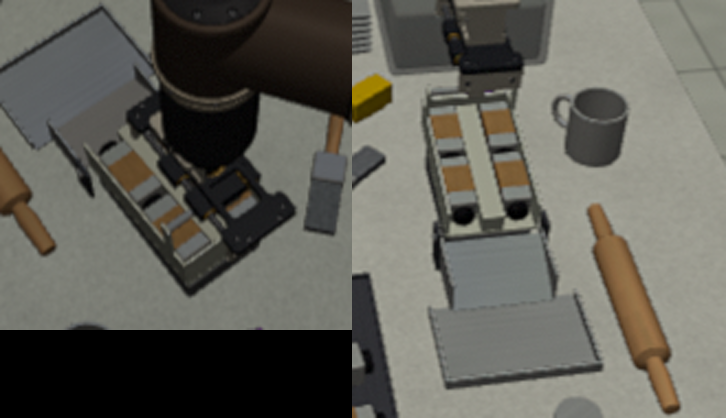

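Lifting well (bin about 0.14 rad). Continuing to about 0.27.

Emit:
servo_tool(
  motion=[
    {"offset":[-0.004,0,-0.0029],"roll":0,"claw":-1},
    {"offset":[-0.0039,0,-0.003],"roll":0,"claw":-1},
    {"offset":[-0.0038,0,-0.0031],"roll":0,"claw":-1},
    {"offset":[-0.0037,0,-0.0032],"roll":0,"claw":-1},
    {"offset":[-0.0036,0,-0.0033],"roll":0,"claw":-1},
  ],
)

```text
clock: 6.78
tool_pos: [0.6696, 0.2226, 0.1572]
orientation: [-31.4, 89.8, 58.6]
force: [3.5, 6.9, -3.3]
opening: 0.0088
```

```bash
python3 -c "
from h import *
E2('t3.png')"
```

```text
(no output)
```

View pics/t3.png

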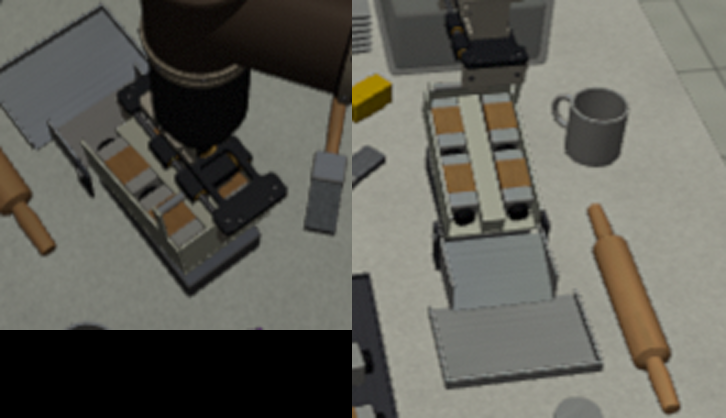

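Bin about 0.27 rad with no slide yet. I'll take small steps now.

Emit:
servo_tool(
  motion=[
    {"offset":[-0.0036,0,-0.0034],"roll":0,"claw":-1},
    {"offset":[-0.0018,0,-0.0018],"roll":0,"claw":-1},
  ],
)

```text
clock: 7.18
tool_pos: [0.6697, 0.2175, 0.1628]
orientation: [-33.4, 89.8, 56.6]
force: [3.7, 6.6, -2.4]
opening: 0.0087
```

```bash
cat >> h.py <<'E'
def sb(f): snap('side',f,3,(285,130,365,280)); return ctrl.get_obs()['clock']
E
python3 -c "
from h import *
sb('u1.png')"
```

```text
(no output)
```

View pics/u1.png

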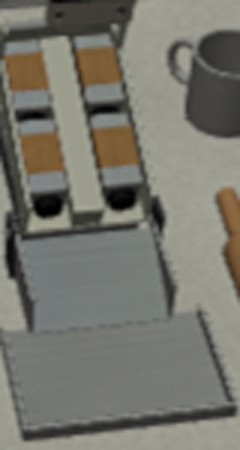

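Emit:
servo_tool(
  motion=[
    {"offset":[-0.0035,0,-0.0035],"roll":0,"claw":-1},
    {"offset":[0,0,0],"roll":0,"claw":-1},
    {"offset":[0,0,0],"roll":0,"claw":-1},
  ],
)

```text
clock: 7.6
tool_pos: [0.6697, 0.214, 0.1663]
orientation: [-36.0, 89.8, 54.1]
force: [3.2, 6.7, -1.1]
opening: 0.0092
```

```bash
python3 -c "
from h import *
sb('u2.png')"
```

```text
(no output)
```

View pics/u2.png

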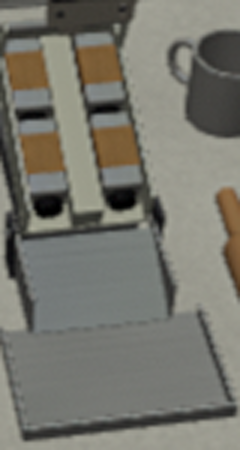

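Emit:
servo_tool(
  motion=[
    {"offset":[-0.0024,0,-0.0025],"roll":0,"claw":-1},
    {"offset":[0,0,0],"roll":0,"claw":-1},
    {"offset":[0,0,0],"roll":0,"claw":-1},
  ],
)

```text
clock: 8.02
tool_pos: [0.6696, 0.2116, 0.169]
orientation: [-35.7, 89.8, 54.3]
force: [1.6, 7.4, 0.8]
opening: 0.009
```

```bash
python3 -c "
from h import *
sb('u3.png')"
```

```text
(no output)
```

View pics/u3.png

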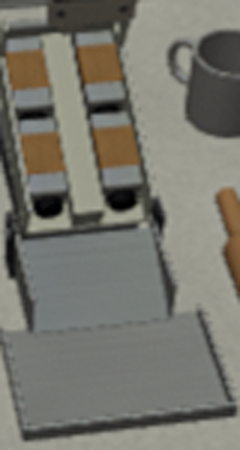

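Emit:
servo_tool(
  motion=[
    {"offset":[-0.003,0,-0.0017],"roll":0,"claw":-1},
    {"offset":[0,0,0],"roll":0,"claw":-1},
    {"offset":[0,0,0],"roll":0,"claw":-1},
  ],
)

```text
clock: 8.45
tool_pos: [0.6696, 0.209, 0.1715]
orientation: [-40.9, 89.9, 49.1]
force: [3.8, 4.3, -2.7]
opening: 0.0091
```

```bash
python3 -c "
from h import *
sb('u4.png')"
```

```text
(no output)
```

View pics/u4.png

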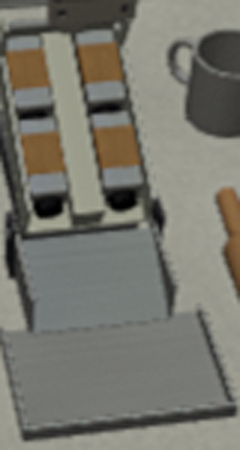

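Emit:
servo_tool(
  motion=[
    {"offset":[-0.0024,0,-0.0024],"roll":0,"claw":-1},
    {"offset":[0,0,0],"roll":0,"claw":-1},
    {"offset":[0,0,0],"roll":0,"claw":-1},
  ],
)

```text
clock: 8.88
tool_pos: [0.6696, 0.2065, 0.1737]
orientation: [-39.3, 89.9, 50.7]
force: [4.2, 4.5, -3.4]
opening: 0.0092
```

```bash
python3 -c "
from h import *
sb('u5.png')"
```

```text
(no output)
```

View pics/u5.png

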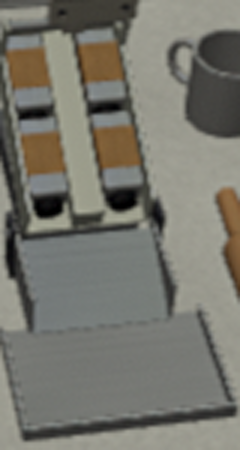

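Emit:
servo_tool(
  motion=[
    {"offset":[-0.0024,0,-0.0026],"roll":0,"claw":-1},
    {"offset":[0,0,0],"roll":0,"claw":-1},
    {"offset":[0,0,0],"roll":0,"claw":-1},
  ],
)

```text
clock: 9.3
tool_pos: [0.6696, 0.2039, 0.176]
orientation: [-39.0, 89.9, 51.0]
force: [4.8, 3.5, -3.9]
opening: 0.0092
```

```bash
python3 -c "
from h import *
sb('u6.png')"
```

```text
(no output)
```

View pics/u6.png

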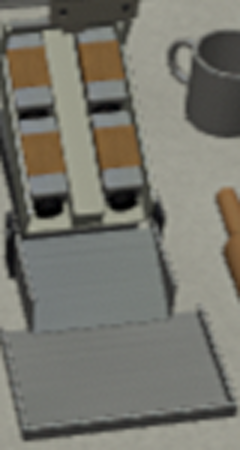

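Emit:
servo_tool(
  motion=[
    {"offset":[-0.0024,0,-0.0027],"roll":0,"claw":-1},
    {"offset":[0,0,0],"roll":0,"claw":-1},
    {"offset":[0,0,0],"roll":0,"claw":-1},
  ],
)

```text
clock: 9.72
tool_pos: [0.6696, 0.2011, 0.1783]
orientation: [-38.9, 89.9, 51.1]
force: [4.1, 3.6, -5.5]
opening: 0.009
```

```bash
python3 -c "
from h import *
sb('u7.png')"
```

```text
(no output)
```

View pics/u7.png

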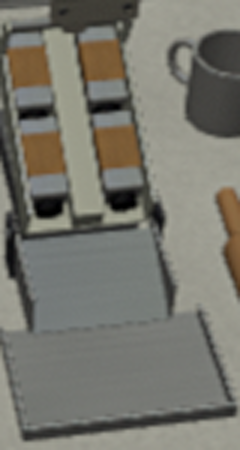

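Emit:
servo_tool(
  motion=[
    {"offset":[-0.0021,0,-0.0027],"roll":0,"claw":-1},
    {"offset":[0,0,0],"roll":0,"claw":-1},
    {"offset":[0,0,0],"roll":0,"claw":-1},
  ],
)

```text
clock: 10.15
tool_pos: [0.6696, 0.1985, 0.1805]
orientation: [-37.6, 89.9, 52.4]
force: [4.1, 3.8, -4.1]
opening: 0.009
```

```bash
python3 -c "
from h import *
sb('u8.png')"
```

```text
(no output)
```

View pics/u8.png

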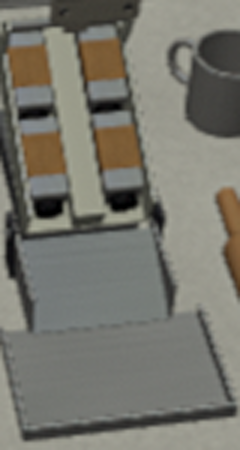

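Emit:
servo_tool(
  motion=[
    {"offset":[-0.0021,0,-0.0028],"roll":0,"claw":-1},
    {"offset":[0,0,0],"roll":0,"claw":-1},
    {"offset":[0,0,0],"roll":0,"claw":-1},
  ],
)

```text
clock: 10.58
tool_pos: [0.6697, 0.1958, 0.1827]
orientation: [-40.8, 89.9, 49.2]
force: [4.1, 4.6, -2.4]
opening: 0.0088
```

```bash
python3 -c "
from h import *
sb('u9.png')"
```

```text
(no output)
```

View pics/u9.png

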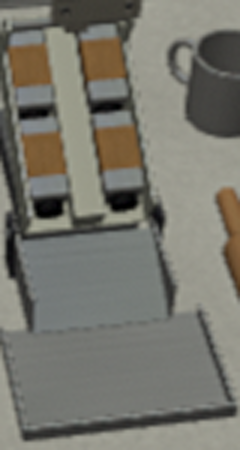

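Emit:
servo_tool(
  motion=[
    {"offset":[-0.002,0,-0.0028],"roll":0,"claw":-1},
    {"offset":[0,0,0],"roll":0,"claw":-1},
    {"offset":[0,0,0],"roll":0,"claw":-1},
  ],
)

```text
clock: 11.0
tool_pos: [0.6697, 0.1931, 0.1848]
orientation: [-40.0, 89.9, 50.0]
force: [4.2, 4.6, -2.0]
opening: 0.009
```

```bash
python3 -c "
from h import *
E2('u10.png')"
```

```text
(no output)
```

View pics/u10.png

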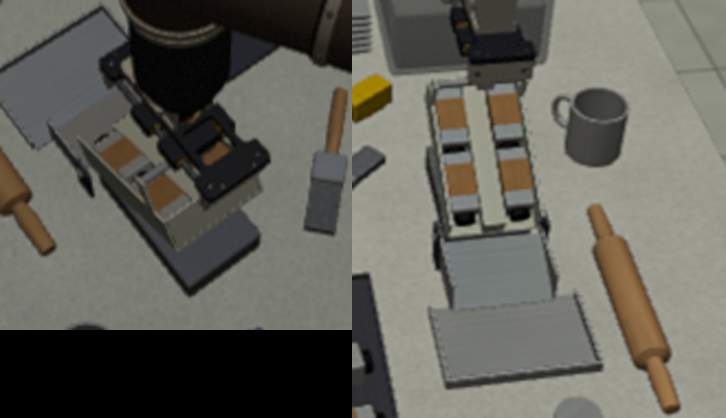

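Emit:
servo_tool(
  motion=[
    {"offset":[0,0,0],"roll":0,"claw":-1},
  ],
)

```text
clock: 11.28
tool_pos: [0.6697, 0.1931, 0.1848]
orientation: [-39.7, 89.9, 50.3]
force: [4.2, 4.4, -3.3]
opening: 0.0092
```

```bash
python3 -c "
from h import *
sb('u11.png')"
```

```text
(no output)
```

View pics/u11.png

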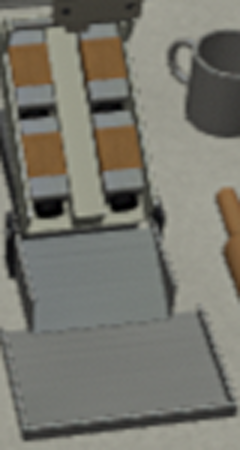

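Emit:
servo_tool(
  motion=[
    {"offset":[-0.0014,0,-0.002],"roll":0,"claw":-1},
    {"offset":[0,0,0],"roll":0,"claw":-1},
    {"offset":[0,0,0],"roll":0,"claw":-1},
  ],
)

```text
clock: 11.7
tool_pos: [0.6697, 0.1911, 0.1863]
orientation: [-42.5, 89.9, 47.5]
force: [4.4, 5.1, -3.1]
opening: 0.009
```

```bash
python3 -c "
from h import *
sb('u12.png')"
```

```text
(no output)
```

View pics/u12.png

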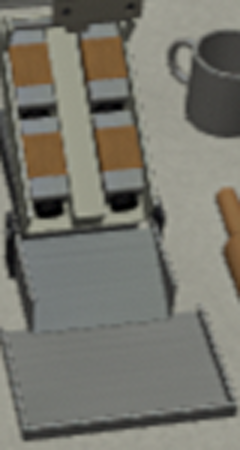

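Emit:
servo_tool(
  motion=[
    {"offset":[-0.0014,0,-0.0021],"roll":0,"claw":-1},
    {"offset":[0,0,0],"roll":0,"claw":-1},
    {"offset":[0,0,0],"roll":0,"claw":-1},
  ],
)

```text
clock: 12.12
tool_pos: [0.6697, 0.1891, 0.1877]
orientation: [-41.2, 89.9, 48.8]
force: [4.4, 4.2, -2.6]
opening: 0.0088
```

```bash
python3 -c "
from h import *
sb('u13.png')"
```

```text
(no output)
```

View pics/u13.png

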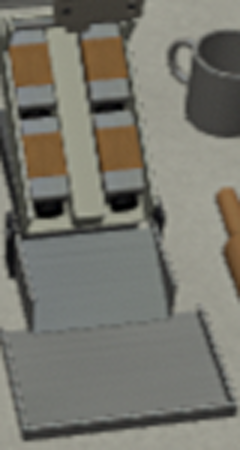

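Emit:
servo_tool(
  motion=[
    {"offset":[-0.0014,0,-0.0021],"roll":0,"claw":-1},
    {"offset":[0,0,0],"roll":0,"claw":-1},
    {"offset":[0,0,0],"roll":0,"claw":-1},
  ],
)

```text
clock: 12.55
tool_pos: [0.6698, 0.187, 0.1892]
orientation: [-41.9, 89.9, 48.1]
force: [3.7, 5.0, -2.8]
opening: 0.009
```

```bash
python3 -c "
from h import *
sb('u14.png')"
```

```text
(no output)
```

View pics/u14.png

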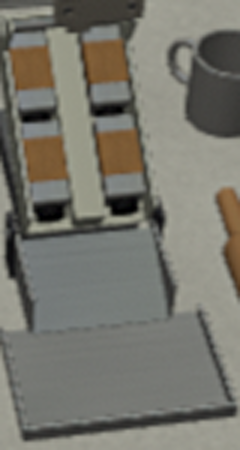

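The tins may be creeping now. Holding.

Emit:
servo_tool(
  motion=[
    {"offset":[0,0,0],"roll":0,"claw":-1},
    {"offset":[0,0,0],"roll":0,"claw":-1},
  ],
)

```text
clock: 12.85
tool_pos: [0.6698, 0.187, 0.1892]
orientation: [-43.5, 89.9, 46.5]
force: [4.9, 4.2, -1.8]
opening: 0.009
```

```bash
python3 -c "
from h import *
sb('u15.png')"
```

```text
(no output)
```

View pics/u15.png

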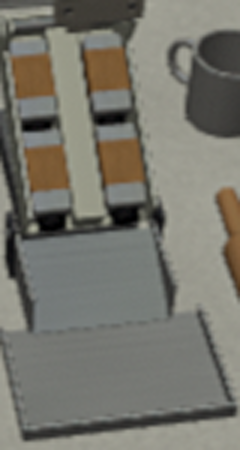

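All four tins are sliding together (front caps now at pixel row 215). Continuing one row at a time.

Emit:
servo_tool(
  motion=[
    {"offset":[0,0,0],"roll":0,"claw":-1},
  ],
)

```text
clock: 13.02
tool_pos: [0.6698, 0.187, 0.1892]
orientation: [-43.4, 89.9, 46.6]
force: [4.6, 5.5, -2.8]
opening: 0.0089
```

```bash
python3 -c "
from h import *
sb('u16.png')"
```

```text
(no output)
```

View pics/u16.png

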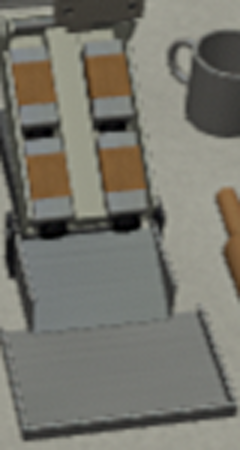

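Emit:
servo_tool(
  motion=[
    {"offset":[0,0,0],"roll":0,"claw":-1},
    {"offset":[0,0,0],"roll":0,"claw":-1},
  ],
)

```text
clock: 13.32
tool_pos: [0.6698, 0.187, 0.1892]
orientation: [-44.0, 89.9, 46.0]
force: [4.0, 4.2, -2.0]
opening: 0.0087
```

```bash
python3 -c "
from h import *
sb('u17.png')"
```

```text
(no output)
```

View pics/u17.png

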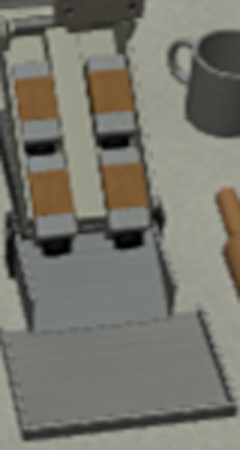

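Emit:
servo_tool(
  motion=[
    {"offset":[0,0,0],"roll":0,"claw":-1},
    {"offset":[0,0,0],"roll":0,"claw":-1},
  ],
)

```text
clock: 13.62
tool_pos: [0.6698, 0.1869, 0.1893]
orientation: [-46.7, 89.9, 43.3]
force: [3.8, 4.7, -0.8]
opening: 0.0086
```

```bash
python3 -c "
from h import *
sb('u18.png')"
```

```text
(no output)
```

View pics/u18.png

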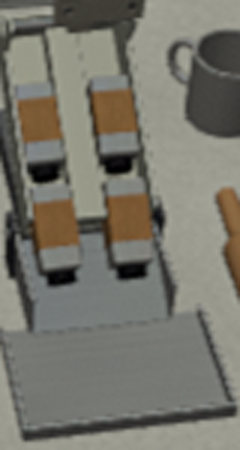

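Emit:
servo_tool(
  motion=[
    {"offset":[0,0,0],"roll":0,"claw":-1},
  ],
)

```text
clock: 13.8
tool_pos: [0.6698, 0.1868, 0.1893]
orientation: [-48.0, 89.9, 42.0]
force: [3.6, 3.8, -2.6]
opening: 0.0085
```

```bash
python3 -c "
from h import *
sb('u19.png')"
```

```text
(no output)
```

View pics/u19.png

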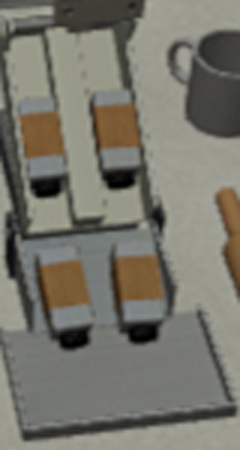

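Both front tins are out on the ramp (rows 250–340), and the rear two are still in the bin. Lowering now.

Emit:
servo_tool(
  motion=[
    {"offset":[0.0115,0,0.0155],"roll":0,"claw":-1},
    {"offset":[0.013,0,0.0145],"roll":0,"claw":-1},
    {"offset":[0.0145,0,0.0132],"roll":0,"claw":-1},
  ],
)

```text
clock: 14.22
tool_pos: [0.6692, 0.2303, 0.149]
orientation: [-127.8, 90.0, -37.8]
force: [5.1, 0.7, -0.5]
opening: 0.0092
```

```bash
python3 -c "
from h import *
sb('u20.png')"
```

```text
(no output)
```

View pics/u20.png

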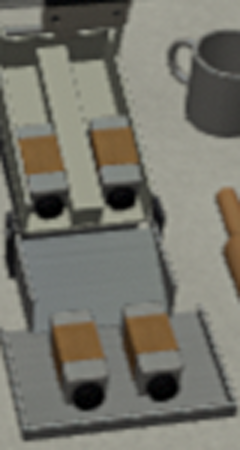

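Emit:
servo_tool(
  motion=[
    {"offset":[0.01,0,0.008],"roll":0,"claw":-1},
    {"offset":[0.01,0,0.006],"roll":0,"claw":-1},
    {"offset":[0.01,0,0.005],"roll":0,"claw":-1},
    {"offset":[0.005,0,0.0025],"roll":0,"claw":-1},
    {"offset":[0,0,0],"roll":0,"claw":-1},
    {"offset":[0,0,0],"roll":0,"claw":0},
    {"offset":[0,0,0],"roll":0,"claw":0},
    {"offset":[0,0,0],"roll":0,"claw":0},
    {"offset":[-0.03,0,0],"roll":0,"claw":0},
    {"offset":[-0.05,0,0],"roll":0,"claw":0},
  ],
)

```text
clock: 15.52
tool_pos: [0.6676, 0.2495, 0.1934]
orientation: [120.7, 89.7, -149.3]
force: [0.5, -0.2, 0.3]
opening: 0.0439
```

```bash
python3 - <<'E'
from h import *
E2('v1.png'); snap('side','v2.png',1.4)
for c in ('side','scene'):
    w=world(c)
    k=(w[...,2]>0.09)&(w[...,2]<0.104)&(w[...,1]>0.05)&(w[...,1]<0.3)&(w[...,0]>0.58)&(w[...,0]<0.76)
    q=w[k]; print(c,'bin',cv2.minAreaRect((q[:,:2]*1000).astype(np.float32)))
    k=(w[...,2]>0.125)&(w[...,2]<0.16)&(w[...,1]>0.2)&(w[...,1]<0.28)&(w[...,0]>0.58)&(w[...,0]<0.73)
    q=w[k]*1000; print('bar',np.median(q,0))
tins((0.56,0.78,-0.15,0.05),zlo=0.036,zhi=0.05)
tins((0.39,0.52,-0.42,0.06),zlo=0.038,zhi=0.046)
E
```

```text
side bin ((666.6883544921875, 178.49114990234375), (124.24093627929688, 207.24362182617188), 1.2661136388778687)
bar [664.19174532 247.79715793 141.77203656]
scene bin ((669.3182373046875, 179.4705810546875), (123.08732604980469, 205.9871368408203), 0.8677659630775452)
bar [705.62295349 253.07342679 144.80846682]
side c=(636.0,-66.3) len 92.9 wid 39.8 axis -89.2 deg from x, z 36.2..47.9 n 350
side c=(703.2,-66.5) len 93.7 wid 40.4 axis -88.2 deg from x, z 36.3..48.2 n 349
side c=(735.7,25.0) len 48.9 wid 8.5 axis -84.3 deg from x, z 36.6..49.8 n 36
scene c=(605.2,6.2) len 25.4 wid 6.2 axis -87.9 deg from x, z 36.1..49.7 n 21
scene c=(637.2,-63.5) len 93.8 wid 41.0 axis 89.1 deg from x, z 36.1..50.0 n 352
scene c=(704.5,-61.4) len 92.1 wid 40.1 axis -89.0 deg from x, z 36.2..49.8 n 356
side c=(439.7,-97.5) len 82.1 wid 42.0 axis 8.6 deg from x, z 38.0..46.0 n 340
side c=(443.3,-191.0) len 79.1 wid 41.3 axis 6.5 deg from x, z 38.0..46.0 n 403
side c=(458.7,-369.7) len 79.4 wid 41.7 axis -5.4 deg from x, z 38.0..45.9 n 557
side c=(451.2,-298.7) len 36.9 wid 4.4 axis -0.8 deg from x, z 38.1..45.7 n 32
scene c=(419.4,-206.3) len 16.4 wid 15.3 axis 33.4 deg from x, z 38.7..45.8 n 19
scene c=(454.6,-188.7) len 68.7 wid 40.2 axis 12.3 deg from x, z 38.0..45.9 n 164
scene c=(429.5,-367.9) len 29.5 wid 12.7 axis -76.8 deg from x, z 38.6..44.6 n 22
scene c=(458.6,-378.9) len 52.3 wid 23.1 axis -43.2 deg from x, z 38.6..45.9 n 53
scene c=(480.1,-367.3) len 41.7 wid 36.7 axis -5.2 deg from x, z 38.5..46.0 n 73
```

View pics/v1.png

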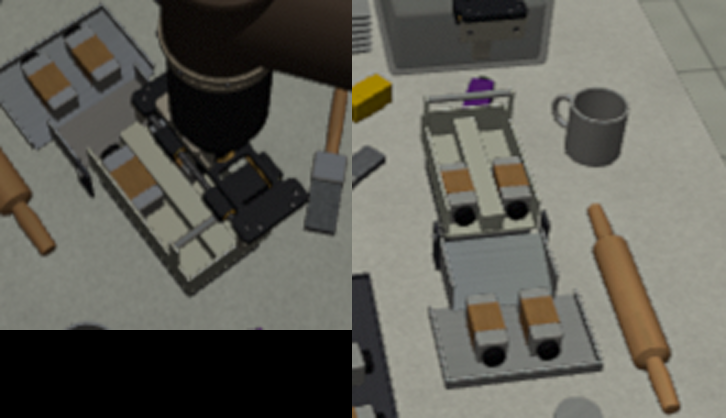

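View pics/v2.png

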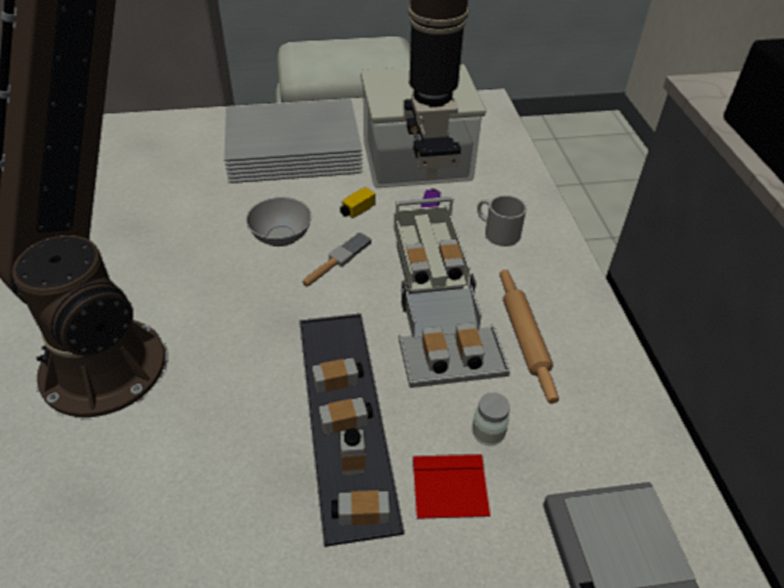

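The bin is level with two tins in it, and two tins lie in the catch tray (caps toward -y, side pixels 437,350 and 471,347). Next are the row tins. I'll start with A at about (440,-98) mm, cap toward +x, and grip near its cap end to see how it pivots.

Emit:
servo_tool(
  motion=[
    {"offset":[0,0.0271,-0.0489],"roll":0,"claw":0.2},
    {"offset":[0,0.0271,-0.0489],"roll":0,"claw":0.2},
    {"offset":[0,0.0271,-0.0489],"roll":0,"claw":0.2},
    {"offset":[0,0.0271,-0.0489],"roll":0,"claw":0.2},
    {"offset":[0,0.0271,-0.0489],"roll":0,"claw":0.2},
    {"offset":[0,0.0271,-0.0489],"roll":0,"claw":0.2},
    {"offset":[0,0.0271,-0.0489],"roll":0,"claw":0.2},
    {"offset":[0,0,0],"roll":-8,"claw":0.2},
    {"offset":[0.04,0,0],"roll":0,"claw":0.2},
    {"offset":[0,0,0],"roll":0,"claw":0.2},
  ],
)

```text
clock: 16.98
tool_pos: [0.4763, -0.0923, 0.1522]
orientation: [86.5, 89.6, -175.6]
force: [0.3, 0.4, 0.0]
opening: 0.0522
```

```bash
python3 - <<'E'
from h import *
print(R().round(3)); print(ctrl.get_obs()['tool_pos'])
snap('wrist','w3.png',1.4); snap('side','s3.png',1.4)
tins((0.39,0.52,-0.22,0.06),zlo=0.036,zhi=0.048,cams=('wrist','side'))
E
```

```text
[[-0.007 -0.99  -0.138]
 [-0.001 -0.138  0.99 ]
 [-1.     0.007  0.   ]]
[ 0.47625868 -0.09232475  0.15224774]
wrist c=(444.9,-95.7) len 91.5 wid 38.4 axis 8.0 deg from x, z 36.0..44.1 n 4713
wrist c=(450.0,-188.4) len 90.9 wid 39.2 axis 7.4 deg from x, z 36.0..44.0 n 4954
side c=(443.0,-98.1) len 89.5 wid 42.5 axis 7.6 deg from x, z 36.0..45.7 n 386
side c=(449.4,-190.0) len 91.2 wid 41.7 axis 8.3 deg from x, z 36.0..47.2 n 459
```

View pics/w3.png

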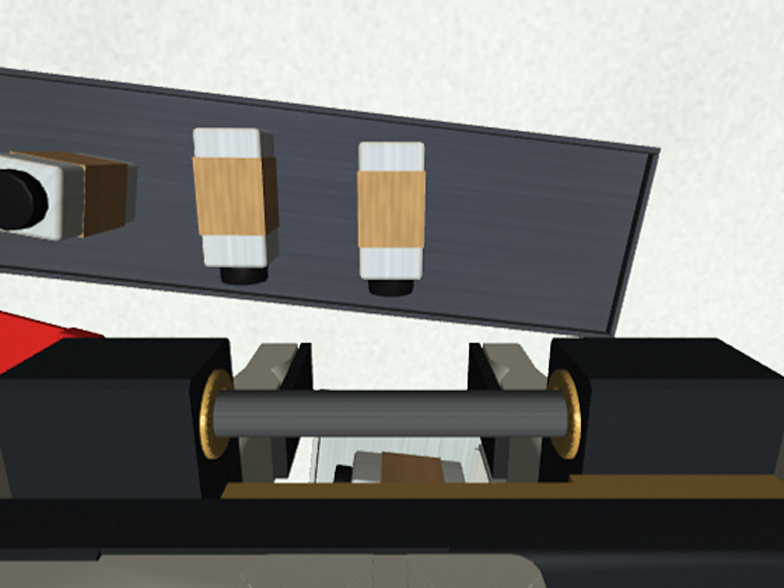

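Wrist view: A (pixel 391,215) is aligned, with its cap toward +x. Descending and gripping at the cap end.

Emit:
servo_tool(
  motion=[
    {"offset":[0.04,0,0.001],"roll":0,"claw":0.2},
    {"offset":[0.04,0,0],"roll":0,"claw":0.2},
    {"offset":[0.039,0,0],"roll":0,"claw":0.2},
    {"offset":[0,0,0],"roll":0,"claw":-0.4},
    {"offset":[0,0,0],"roll":0,"claw":-0.4},
    {"offset":[0,0,0],"roll":0,"claw":-0.4},
    {"offset":[-0.02,0,0],"roll":0,"claw":-0.4},
    {"offset":[-0.02,0,0],"roll":0,"claw":-0.4},
    {"offset":[0,0,0],"roll":0,"claw":-0.4},
  ],
)

```text
clock: 18.2
tool_pos: [0.481, -0.0906, 0.0789]
orientation: [-89.7, 89.7, 8.3]
force: [-0.1, -0.6, -0.2]
opening: 0.0267
```

```bash
python3 - <<'E'
from h import *
snap('side','s4.png',4,(200,220,340,360))
o=ctrl.get_obs();print(o['tool_pos'],o['opening'],o['force'])
E
```

```text
[ 0.48023052 -0.09058218  0.07782196] 0.02620032665424634 [ 0.22817657 -0.00689132 -0.70113388]
```

View pics/s4.png

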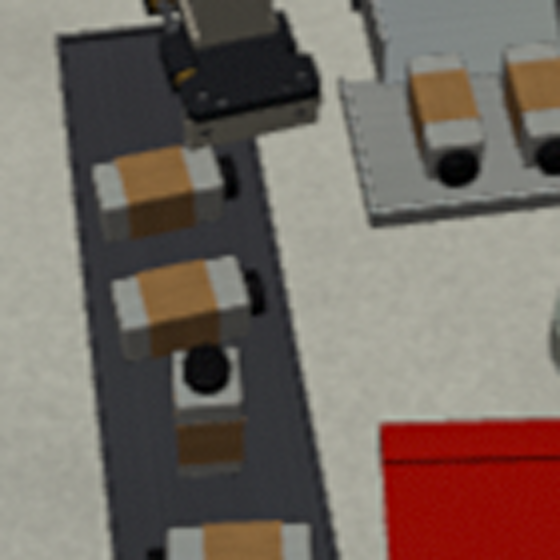

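The tip overlap was too shallow and slipped off. I'll regrip deeper (z≈0.027) and further in along the tin.

```bash
python3 - <<'E'
from h import *
snap('wrist','w4.png',1); o=ctrl.get_obs();print(o['tool_pos'])
tins((0.38,0.52,-0.17,0.06),zlo=0.036,zhi=0.048,cams=('wrist','side'))
E
```

```text
[ 0.47952392 -0.09070997  0.07700008]
wrist c=(444.7,-95.8) len 91.1 wid 38.6 axis 7.7 deg from x, z 36.0..44.0 n 8364
wrist c=(460.7,-167.8) len 41.3 wid 4.4 axis 0.4 deg from x, z 36.0..43.3 n 421
side c=(440.4,-98.8) len 85.0 wid 42.4 axis 8.6 deg from x, z 36.1..46.4 n 376
```

Emit:
servo_tool(
  motion=[
    {"offset":[0,0,0],"roll":0,"claw":0.2},
    {"offset":[0,0,0],"roll":0,"claw":0.2},
    {"offset":[0,0.01,0],"roll":0,"claw":0.2},
  ],
)

```text
clock: 18.68
tool_pos: [0.4691, -0.0922, 0.0757]
orientation: [98.5, 90.0, -163.5]
force: [0.4, 1.1, -0.6]
opening: 0.05
```

Emit:
servo_tool(
  motion=[
    {"offset":[0.024,0,0],"roll":0,"claw":0.2},
    {"offset":[0.023,0,0],"roll":0,"claw":0.2},
    {"offset":[0,0,0],"roll":0,"claw":0.2},
    {"offset":[0,0,0],"roll":0,"claw":-0.4},
    {"offset":[0,0,0],"roll":0,"claw":-0.4},
    {"offset":[0,0,0],"roll":0,"claw":-0.4},
    {"offset":[0,0,0],"roll":0,"claw":-0.4},
  ],
)

```text
clock: 19.55
tool_pos: [0.4694, -0.0922, 0.0295]
orientation: [-87.2, 90.0, 10.8]
force: [0.6, -0.3, 0.5]
opening: 0.0267
```

```bash
python3 - <<'E'
from h import *
snap('wrist','w5.png',1.4); snap('side','s5.png',4,(200,200,340,340)); snap('scene','sc5.png',4,(200,100,340,240))
E
```

```text
(no output)
```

View pics/w5.png

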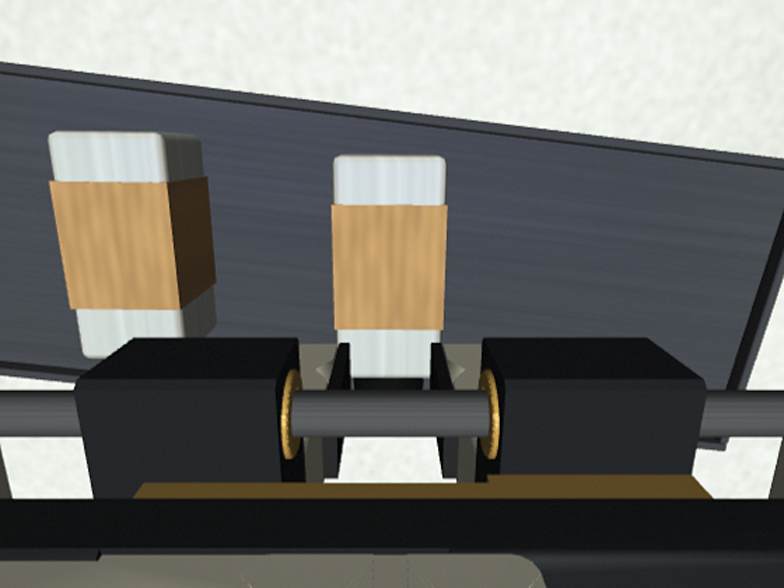

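View pics/s5.png

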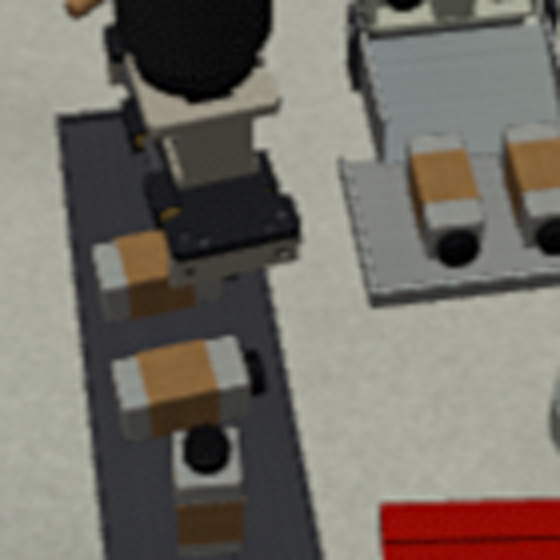

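The fingertips sit noticeably higher than the TCP when open, so they closed above the tin. I'll go lower.

Emit:
servo_tool(
  motion=[
    {"offset":[-0.01,0,0],"roll":0,"claw":0.2},
    {"offset":[0,0,0],"roll":0,"claw":0.2},
    {"offset":[0,0,0],"roll":0,"claw":0.2},
    {"offset":[0.012,0,0],"roll":0,"claw":0.2},
    {"offset":[0.012,0,0],"roll":0,"claw":0.2},
    {"offset":[0,0,0],"roll":0,"claw":-0.4},
    {"offset":[0,0,0],"roll":0,"claw":-0.4},
    {"offset":[0,0,0],"roll":0,"claw":-0.4},
    {"offset":[0,0,0],"roll":0,"claw":-0.4},
  ],
)

```text
clock: 20.82
tool_pos: [0.4693, -0.0922, 0.0153]
orientation: [-78.5, 90.0, 19.4]
force: [-0.0, 0.0, -0.7]
opening: 0.0373
```

Gripped at 37.3 mm. Lifting.

Emit:
servo_tool(
  motion=[
    {"offset":[-0.02,0,0],"roll":0,"claw":-0.4},
    {"offset":[-0.02,0,0],"roll":0,"claw":-0.4},
    {"offset":[-0.02,0,0],"roll":0,"claw":-0.4},
    {"offset":[-0.02,0,0],"roll":0,"claw":-0.4},
    {"offset":[0,0,0],"roll":0,"claw":-0.4},
  ],
)

```text
clock: 21.45
tool_pos: [0.4704, -0.092, 0.0966]
orientation: [-88.0, 89.8, 10.0]
force: [0.9, 0.1, -1.6]
opening: 0.037
```

```bash
python3 - <<'E'
from h import *
snap('wrist','w6.png',1.4); snap('side','s6.png',4,(200,180,340,320)); 
E
```

```text
(no output)
```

View pics/s6.png

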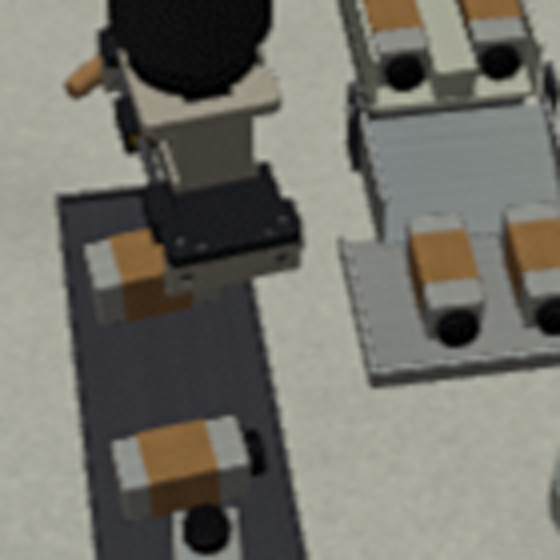

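View pics/w6.png

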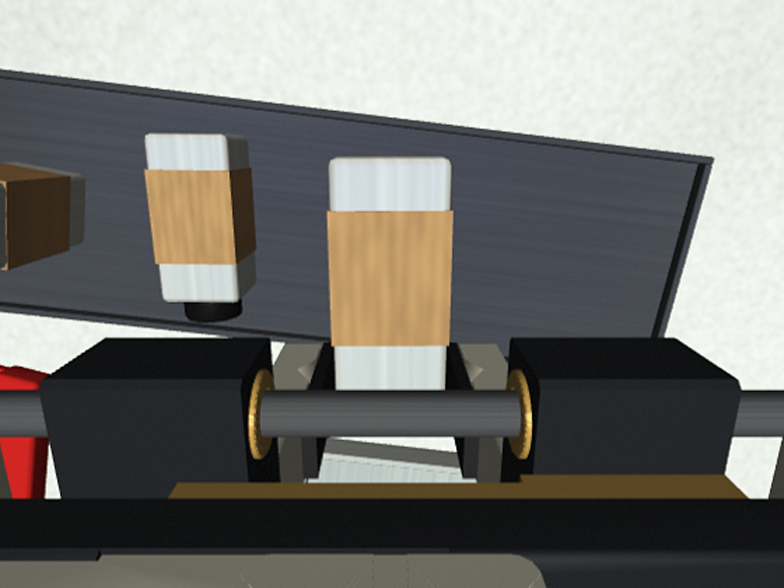

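```bash
cat >> h.py <<'E'
def slope(box=(0.36,0.56,-0.14,-0.05),zlo=0.05,zhi=0.2,cam='wrist'):
    w=world(cam).reshape(-1,3);k=(w[:,0]>box[0])&(w[:,0]<box[1])&(w[:,1]>box[2])&(w[:,1]<box[3])&(w[:,2]>zlo)&(w[:,2]<zhi)
    q=w[k]; 
    return q
E
python3 - <<'E'
from h import *
d=np.load('/tmp/wrist.npz');w=world('wrist')
for r in range(112,280,15):
    print(r,w[r,278].round(4))
E
```

```text
112 [ 0.4008 -0.1017  0.1192]
127 [ 0.4068 -0.1008  0.1226]
142 [ 0.413  -0.1     0.1218]
157 [ 0.4193 -0.0991  0.1224]
172 [ 0.4257 -0.0982  0.1225]
187 [ 0.4323 -0.0973  0.1226]
202 [ 0.4389 -0.0963  0.1232]
217 [ 0.4459 -0.0954  0.1228]
232 [ 0.4523 -0.0945  0.1246]
247 [ 0.4598 -0.0934  0.1237]
262 [ 0.4674 -0.0923  0.1232]
277 [ 0.4748 -0.0913  0.1234]
```

Emit:
servo_tool(
  motion=[
    {"offset":[0.02,0,0],"roll":0,"claw":-0.3},
    {"offset":[0.02,0,0],"roll":0,"claw":-0.25},
    {"offset":[0,0,0],"roll":0,"claw":-0.2},
  ],
)

```text
clock: 21.92
tool_pos: [0.4673, -0.0925, 0.0531]
orientation: [90.5, 89.7, -171.5]
force: [0.7, 0.3, -0.9]
opening: 0.0367
```

```bash
python3 - <<'E'
from h import *
snap('wrist','w7.png',1.4)
w=world('wrist');print(ctrl.get_obs()['opening'])
for r in range(112,280,15):
    print(r,w[r,278].round(4))
E
```

```text
0.037231576499785216
112 [ 0.3979 -0.1021  0.0761]
127 [ 0.404  -0.1013  0.0779]
142 [ 0.4101 -0.1004  0.0791]
157 [ 0.4164 -0.0995  0.0796]
172 [ 0.4229 -0.0986  0.0789]
187 [ 0.4295 -0.0977  0.079 ]
202 [ 0.436  -0.0968  0.0799]
217 [ 0.4431 -0.0958  0.0793]
232 [ 0.4503 -0.0948  0.0788]
247 [ 0.4573 -0.0938  0.0794]
262 [ 0.4644 -0.0928  0.08  ]
277 [ 0.4719 -0.0918  0.0802]
```

The tin is held level. Loosening the grip gently to let it swing.

Emit:
servo_tool(
  motion=[
    {"offset":[0,0,0],"roll":0,"claw":-0.17},
    {"offset":[0,0,0],"roll":0,"claw":-0.16},
  ],
)

```text
clock: 22.22
tool_pos: [0.4697, -0.0922, 0.0558]
orientation: [-90.3, 89.9, 7.7]
force: [-0.3, -0.0, -1.6]
opening: 0.0375
```

```bash
cat > q.py <<'E'
from h import *
snap('wrist','wq.png',1)
w=world('wrist');print(ctrl.get_obs()['opening'])
for r in range(112,280,40):
    print(r,w[r,278].round(4))
E
python3 q.py
```

```text
0.03743789317069759
112 [ 0.4002 -0.1018  0.0792]
152 [ 0.4165 -0.0995  0.0821]
192 [ 0.4337 -0.0971  0.0828]
232 [ 0.4521 -0.0945  0.0827]
272 [ 0.472  -0.0917  0.0819]
```

Emit:
servo_tool(
  motion=[
    {"offset":[0,0,0],"roll":0,"claw":-0.15},
    {"offset":[0,0,0],"roll":0,"claw":-0.15},
  ],
)

```text
clock: 22.52
tool_pos: [0.4693, -0.0922, 0.0554]
orientation: [-88.5, 90.0, 9.5]
force: [-0.6, -0.3, -0.5]
opening: 0.0375
```

```bash
python3 q.py
```

```text
0.03751910530637939
112 [ 0.3998 -0.1018  0.0784]
152 [ 0.4161 -0.0996  0.082 ]
192 [ 0.4335 -0.0971  0.0818]
232 [ 0.4518 -0.0946  0.0821]
272 [ 0.4716 -0.0918  0.0817]
```

Emit:
servo_tool(
  motion=[
    {"offset":[0,0,0],"roll":0,"claw":-0.145},
    {"offset":[0,0,0],"roll":0,"claw":-0.145},
  ],
)

```text
clock: 22.82
tool_pos: [0.4692, -0.0922, 0.0552]
orientation: [108.8, 90.0, -153.2]
force: [0.3, -0.4, -0.6]
opening: 0.0376
```

```bash
python3 q.py
```

```text
0.0377917488003016
112 [ 0.3997 -0.1019  0.0791]
152 [ 0.4161 -0.0996  0.0811]
192 [ 0.4331 -0.0972  0.0828]
232 [ 0.4521 -0.0945  0.0807]
272 [ 0.4716 -0.0918  0.0813]
```

Emit:
servo_tool(
  motion=[
    {"offset":[0,0,0],"roll":0,"claw":-0.14},
    {"offset":[0,0,0],"roll":0,"claw":-0.14},
  ],
)

```text
clock: 23.12
tool_pos: [0.4692, -0.0922, 0.0552]
orientation: [85.1, 90.0, -176.9]
force: [-0.7, -0.0, -1.7]
opening: 0.0381
```

```bash
python3 q.py
```

```text
0.03785971921030604
112 [ 0.3998 -0.1019  0.0774]
152 [ 0.4161 -0.0996  0.0815]
192 [ 0.4335 -0.0971  0.0813]
232 [ 0.4516 -0.0946  0.0823]
272 [ 0.4714 -0.0918  0.0818]
```

Emit:
servo_tool(
  motion=[
    {"offset":[0,0,0],"roll":0,"claw":-0.136},
    {"offset":[0,0,0],"roll":0,"claw":-0.136},
  ],
)

```text
clock: 23.42
tool_pos: [0.4692, -0.0922, 0.0552]
orientation: [81.7, 90.0, 179.7]
force: [0.2, 0.5, -2.0]
opening: 0.0383
```

```bash
python3 q.py
```

```text
0.03768178152101931
112 [ 0.4009 -0.1018  0.0036]
152 [ 0.4184 -0.0993  0.0619]
192 [ 0.4363 -0.0968  0.069 ]
232 [ 0.454  -0.0943  0.0754]
272 [ 0.4714 -0.0918  0.0817]
```

Emit:
servo_tool(
  motion=[
    {"offset":[0,0,0],"roll":0,"claw":-0.132},
    {"offset":[0,0,0],"roll":0,"claw":-0.132},
  ],
)

```text
clock: 23.72
tool_pos: [0.4694, -0.0922, 0.0553]
orientation: [-95.8, 90.0, 2.2]
force: [0.7, 0.9, -0.5]
opening: 0.0379
```

```bash
python3 q.py
```

```text
0.03832914576643327
112 [ 0.4011 -0.1018  0.0031]
152 [ 0.426  -0.0983  0.0012]
192 [ 0.4428 -0.0959  0.0419]
232 [ 0.4651 -0.0928  0.0446]
272 [ 0.4881 -0.0895  0.0472]
```

At claw -0.136 the tin swings about the pads, and at -0.132 it drops. The method works, so I'll regrip.

```bash
python3 - <<'E'
from h import *
snap('side','s7.png',4,(200,180,340,320)); o=ctrl.get_obs();print(o['tool_pos'],o['opening'])
E
```

```text
[ 0.46928641 -0.09222539  0.05521116] 0.03770810502872239
```

View pics/s7.png

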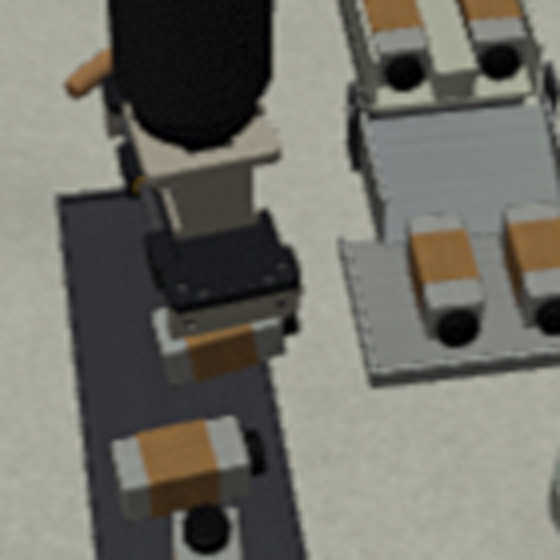

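View pics/wq.png

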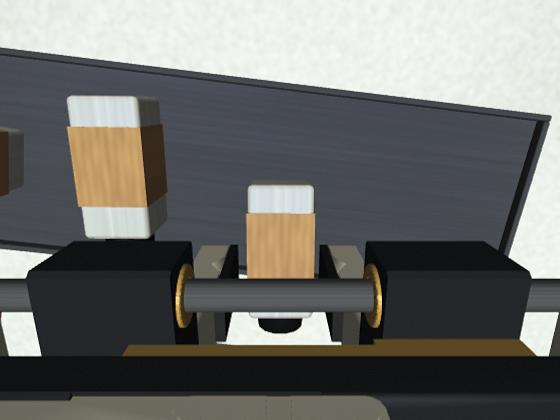

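Emit:
servo_tool(
  motion=[
    {"offset":[0,0,0],"roll":0,"claw":0.2},
    {"offset":[0,-0.019,0],"roll":0,"claw":0.2},
    {"offset":[0,-0.019,0],"roll":0,"claw":0.2},
    {"offset":[0.018,0,0],"roll":0,"claw":0.2},
    {"offset":[0.016,0,0],"roll":0,"claw":0.2},
    {"offset":[0,0,0],"roll":0,"claw":-0.3},
    {"offset":[0,0,0],"roll":0,"claw":-0.3},
    {"offset":[0,0,0],"roll":0,"claw":-0.3},
    {"offset":[-0.02,0,0],"roll":0,"claw":-0.3},
    {"offset":[-0.03,0,0],"roll":0,"claw":-0.3},
    {"offset":[-0.03,0,0],"roll":0,"claw":-0.3},
    {"offset":[0,0,0],"roll":0,"claw":-0.2},
  ],
)

```text
clock: 25.32
tool_pos: [0.5087, -0.0867, 0.104]
orientation: [-90.2, 89.7, 7.8]
force: [0.4, -0.1, -1.1]
opening: 0.0371
```

```bash
python3 q.py
```

```text
0.03738784547220116
112 [ 0.4417 -0.0962  0.0039]
152 [ 0.456  -0.094   0.1257]
192 [ 0.4737 -0.0915  0.1264]
232 [ 0.4915 -0.089   0.1295]
272 [ 0.511  -0.0863  0.1302]
```

View pics/wq.png

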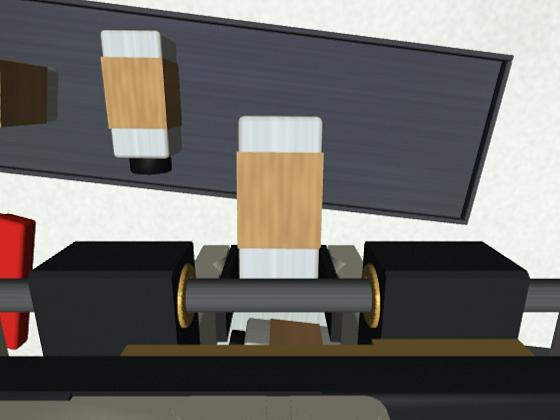

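Lifted again. I'll move it toward the free +y end of the row, then slacken to the swing setting.

Emit:
servo_tool(
  motion=[
    {"offset":[0,0.015,0.055],"roll":0,"claw":-0.25},
    {"offset":[0,0.015,0.055],"roll":0,"claw":-0.25},
    {"offset":[0,0,0],"roll":0,"claw":-0.2},
    {"offset":[0,0,0],"roll":0,"claw":-0.15},
    {"offset":[0,0,0],"roll":0,"claw":-0.138},
    {"offset":[0,0,0],"roll":0,"claw":-0.138},
    {"offset":[0,0,0],"roll":0,"claw":-0.138},
  ],
)

```text
clock: 26.25
tool_pos: [0.4619, 0.0172, 0.101]
orientation: [105.3, 90.0, -156.7]
force: [-0.4, 0.2, -1.0]
opening: 0.0376
```

```bash
python3 q.py
```

```text
0.037898924989615015
112 [0.3943 0.0077 0.0028]
152 [0.4095 0.01   0.1216]
192 [0.4269 0.0124 0.1238]
232 [0.4449 0.0149 0.1264]
272 [0.4633 0.0174 0.1293]
```

Emit:
servo_tool(
  motion=[
    {"offset":[0,0,0],"roll":0,"claw":-0.137},
    {"offset":[0,0,0],"roll":0,"claw":-0.137},
  ],
)

```text
clock: 26.55
tool_pos: [0.4619, 0.0178, 0.1012]
orientation: [15.8, 90.0, 113.8]
force: [0.1, 0.4, -1.4]
opening: 0.0378
```

```bash
python3 q.py
```

```text
0.03792037927707364
112 [0.3943 0.0082 0.0027]
152 [0.4096 0.0105 0.12  ]
192 [0.4272 0.013  0.1226]
232 [0.4454 0.0155 0.1249]
272 [0.4638 0.0181 0.1282]
```

Emit:
servo_tool(
  motion=[
    {"offset":[0,0,0],"roll":0,"claw":-0.136},
    {"offset":[0,0,0],"roll":0,"claw":-0.136},
  ],
)

```text
clock: 26.85
tool_pos: [0.4618, 0.0178, 0.1012]
orientation: [96.5, 90.0, -165.5]
force: [-0.0, 1.0, -1.3]
opening: 0.038
```

```bash
python3 q.py
```

```text
0.037676143079319394
112 [0.3942 0.0083 0.0035]
152 [0.411  0.0108 0.1079]
192 [0.4292 0.0134 0.1141]
232 [0.4466 0.0158 0.1214]
272 [0.464  0.0183 0.1278]
```

Emit:
servo_tool(
  motion=[
    {"offset":[0,0,0],"roll":0,"claw":-0.136},
    {"offset":[0,0,0],"roll":0,"claw":-0.136},
  ],
)

```text
clock: 27.15
tool_pos: [0.4619, 0.0179, 0.1012]
orientation: [-86.4, 90.0, 11.6]
force: [-0.3, -0.6, -1.2]
opening: 0.0377
```

```bash
python3 q.py
```

```text
0.03798717898463566
112 [0.3943 0.0083 0.0024]
152 [0.4238 0.0124 0.0038]
192 [0.442  0.0151 0.0597]
232 [0.4555 0.017  0.0966]
272 [0.4649 0.0184 0.126 ]
```

Emit:
servo_tool(
  motion=[
    {"offset":[0,0,0],"roll":0,"claw":-0.136},
    {"offset":[0,0,0],"roll":0,"claw":-0.136},
  ],
)

```text
clock: 27.45
tool_pos: [0.4618, 0.0178, 0.1011]
orientation: [90.3, 90.0, -171.7]
force: [-0.3, 0.1, -1.4]
opening: 0.0378
```

```bash
python3 q.py
```

```text
0.03813833285943844
112 [0.3942 0.0083 0.0032]
152 [0.4237 0.0124 0.0035]
192 [0.441  0.0149 0.0633]
232 [0.4543 0.0168 0.0996]
272 [0.4645 0.0183 0.1266]
```

View pics/wq.png

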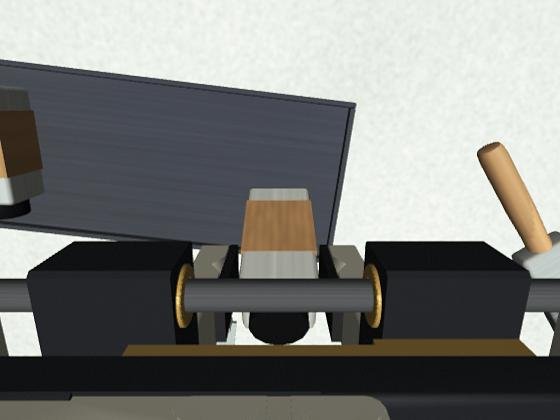

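The tin hangs at about 70° (cap up), which is its equilibrium. I'll firm the grip, lower the base edge to the floor and let it settle upright.

Emit:
servo_tool(
  motion=[
    {"offset":[0,0,0],"roll":0,"claw":-0.17},
    {"offset":[0.015,0,0],"roll":0,"claw":-0.17},
    {"offset":[0.015,0,0],"roll":0,"claw":-0.17},
    {"offset":[0.004,0,0],"roll":0,"claw":-0.17},
    {"offset":[0,0,0],"roll":0,"claw":-0.17},
  ],
)

```text
clock: 28.12
tool_pos: [0.4619, 0.0178, 0.0672]
orientation: [126.8, 90.0, -135.2]
force: [-0.1, -0.9, -0.5]
opening: 0.0366
```

```bash
python3 q.py; python3 -c "
from h import *
snap('side','s8.png',4,(200,180,340,320))"
```

```text
0.03684850130417358
112 [0.3937 0.0082 0.0024]
152 [0.4196 0.0118 0.0036]
192 [0.441  0.0149 0.0296]
232 [0.4538 0.0167 0.0672]
272 [0.465  0.0183 0.0917]
```

View pics/s8.png

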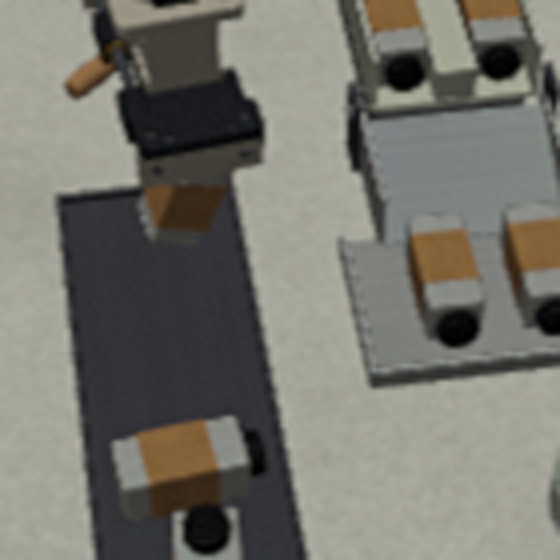

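Emit:
servo_tool(
  motion=[
    {"offset":[0.004,0,0],"roll":0,"claw":-0.15},
    {"offset":[0.003,0,0],"roll":0,"claw":-0.15},
    {"offset":[0,0,0],"roll":0,"claw":-0.15},
  ],
)

```text
clock: 28.6
tool_pos: [0.463, 0.0181, 0.0609]
orientation: [-90.2, 89.9, 7.9]
force: [-1.2, -0.2, 4.6]
opening: 0.0376
```

Emit:
servo_tool(
  motion=[
    {"offset":[0.003,0,0],"roll":0,"claw":-0.15},
    {"offset":[0.003,0,0],"roll":0,"claw":-0.145},
    {"offset":[0,0,0],"roll":0,"claw":-0.145},
  ],
)

```text
clock: 28.98
tool_pos: [0.4655, 0.0188, 0.0568]
orientation: [-87.6, 89.6, 10.5]
force: [-0.5, -1.1, 18.1]
opening: 0.0375
```

```bash
python3 q.py; python3 -c "
from h import *
snap('side','s9.png',4,(200,180,340,320))"
```

```text
0.03764939639350628
112 [0.3976 0.0091 0.003 ]
152 [0.4224 0.0126 0.0029]
192 [0.4428 0.0156 0.0274]
232 [0.4568 0.0176 0.0584]
272 [0.4671 0.0191 0.084 ]
```

View pics/s9.png

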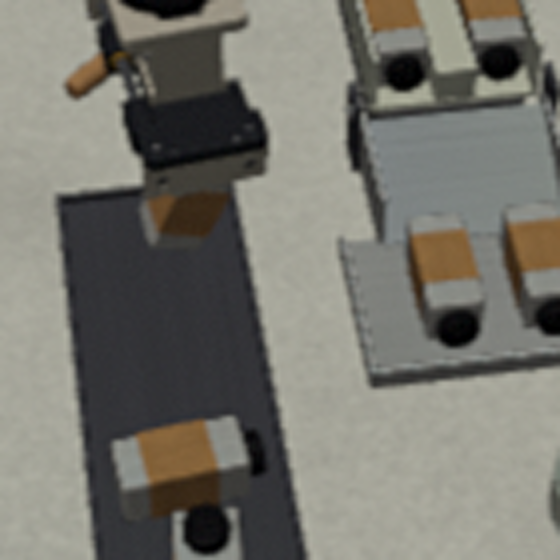

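The base is on the floor. Now I'll walk the top over the base edge to upright.

Emit:
servo_tool(
  motion=[
    {"offset":[-0.004,0,0],"roll":0,"claw":-0.145},
    {"offset":[0.0005,0.005,0],"roll":0,"claw":-0.145},
    {"offset":[0.0005,0.005,0],"roll":0,"claw":-0.145},
    {"offset":[0.001,0.005,0],"roll":0,"claw":-0.145},
    {"offset":[0.001,0.005,0],"roll":0,"claw":-0.145},
    {"offset":[0.0015,0.005,0],"roll":0,"claw":-0.145},
  ],
)

```text
clock: 29.82
tool_pos: [0.4372, 0.0143, 0.0542]
orientation: [-100.8, 89.9, -2.7]
force: [-0.9, 0.1, 8.9]
opening: 0.0377
```

```bash
python3 q.py; python3 -c "
from h import *
snap('side','s10.png',4,(200,180,340,320))"
```

```text
0.037644614568755605
112 [3.69e-01 4.70e-03 3.00e-04]
152 [0.3936 0.0082 0.0024]
192 [0.4195 0.0118 0.0034]
232 [0.4323 0.0137 0.0452]
272 [0.4393 0.0147 0.0809]
```

View pics/s10.png

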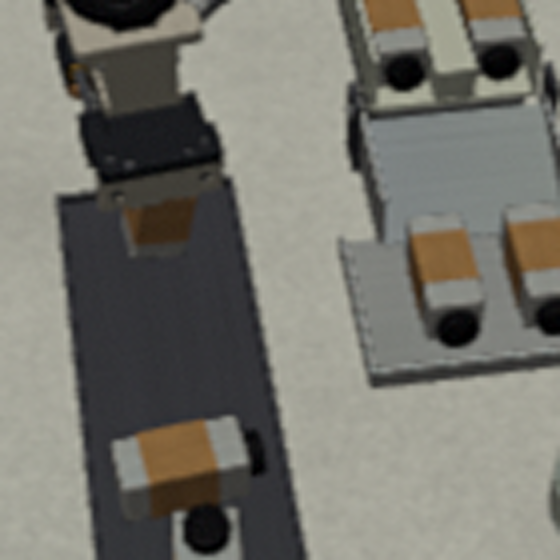

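View pics/wq.png

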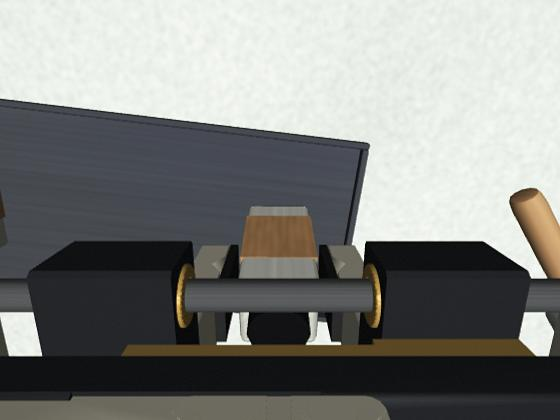

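About 79° now, well past balance. Releasing.

Emit:
servo_tool(
  motion=[
    {"offset":[-0.002,0.004,0],"roll":0,"claw":-0.14},
    {"offset":[0,0,0],"roll":0,"claw":-0.12},
    {"offset":[0,0,0],"roll":0,"claw":0},
    {"offset":[0,0,0],"roll":0,"claw":0.2},
    {"offset":[-0.03,0,0],"roll":0,"claw":0.2},
    {"offset":[-0.05,0,0],"roll":0,"claw":0.2},
    {"offset":[-0.03,0,0],"roll":0,"claw":0.2},
  ],
)

```text
clock: 30.8
tool_pos: [0.4338, 0.014, 0.1678]
orientation: [-80.5, 89.9, 17.5]
force: [0.3, 0.9, -0.1]
opening: 0.0521
```

```bash
python3 -c "
from h import *
snap('side','s11.png',1.4); print(ctrl.get_obs()['tool_pos'],R().round(3).tolist())
tins((0.36,0.53,-0.04,0.09),zlo=0.075,zhi=0.105)"
```

```text
[0.43560253 0.01433834 0.17108966] [[0.007, -0.99, -0.14], [0.002, -0.14, 0.99], [-1.0, -0.007, 0.001]]
side c=(435.7,8.7) len 38.1 wid 34.5 axis 6.3 deg from x, z 75.0..99.3 n 166
```

View pics/s11.png

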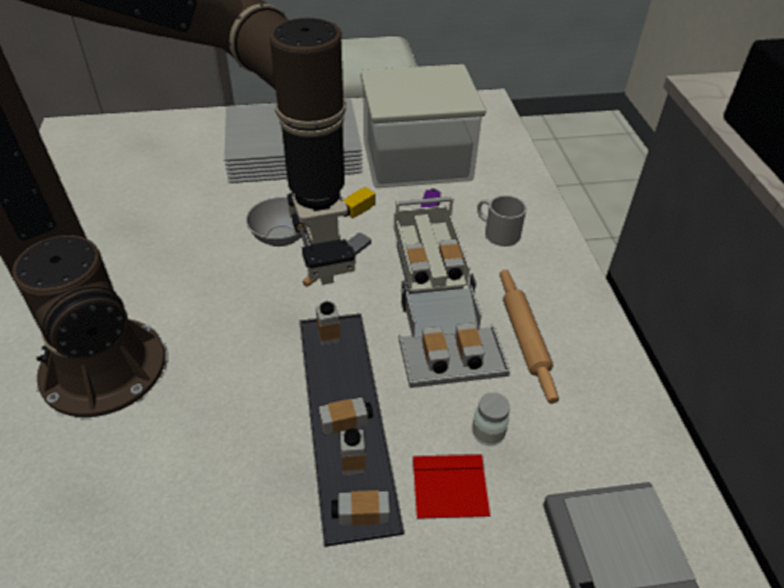

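Tin A stands at (436, 14). Before the low grasps on B and C, I'll shift the standing tin so the gripper body won't hit it. First a look from above.

Emit:
servo_tool(
  motion=[
    {"offset":[0,0.0055,-0.0594],"roll":0,"claw":0.2},
    {"offset":[0,0.0055,-0.0594],"roll":0,"claw":0.2},
    {"offset":[0,0.0055,-0.0594],"roll":0,"claw":0.2},
    {"offset":[0,0.0055,-0.0594],"roll":0,"claw":0.2},
    {"offset":[0,0.0055,-0.0594],"roll":0,"claw":0.2},
    {"offset":[0,0,0],"roll":8,"claw":0.2},
    {"offset":[0,0,0],"roll":0,"claw":0.2},
  ],
)

```text
clock: 31.72
tool_pos: [0.4467, -0.2848, 0.1648]
orientation: [71.8, 89.9, 161.7]
force: [-0.9, 0.5, 0.2]
opening: 0.0527
```

```bash
python3 -c "
from h import *
snap('wrist','w8.png',1.4); snap('side','s12.png',1.4); print(ctrl.get_obs()['tool_pos'],R().round(3).tolist())
tins((0.38,0.53,-0.42,-0.04),zlo=0.075,zhi=0.105,cams=('side','wrist','scene'))
tins((0.38,0.53,-0.42,-0.04),zlo=0.036,zhi=0.048,cams=('side','wrist'))"
```

```text
[ 0.44712151 -0.28379678  0.16537527] [[-0.0, -1.0, -0.003], [0.0, -0.003, 1.0], [-1.0, 0.0, 0.0]]
side c=(451.4,-282.2) len 38.6 wid 36.7 axis 83.1 deg from x, z 75.0..99.1 n 254
wrist c=(452.3,-278.1) len 38.6 wid 38.0 axis -2.9 deg from x, z 75.1..97.2 n 2397
scene c=(454.8,-274.0) len 38.8 wid 36.1 axis -10.0 deg from x, z 75.4..102.9 n 130
scene c=(477.6,-108.7) len 17.8 wid 8.3 axis -26.0 deg from x, z 75.5..103.8 n 16
side c=(453.1,-370.3) len 90.8 wid 41.3 axis -2.7 deg from x, z 36.2..46.5 n 615
side c=(450.1,-298.0) len 34.7 wid 5.2 axis -4.9 deg from x, z 36.1..48.0 n 41
wrist c=(450.1,-188.4) len 91.4 wid 39.1 axis 7.7 deg from x, z 36.0..44.2 n 4095
wrist c=(453.3,-367.8) len 91.2 wid 39.3 axis -4.7 deg from x, z 36.0..44.1 n 3885
```

View pics/w8.png

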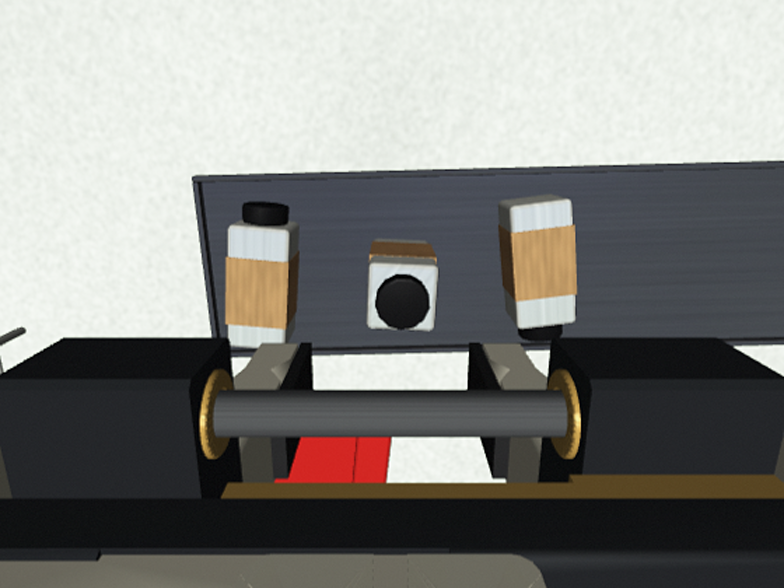

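Emit:
servo_tool(
  motion=[
    {"offset":[0,-0.005,0.0055],"roll":3,"claw":0.2},
    {"offset":[0.06,0,0],"roll":0,"claw":0.2},
    {"offset":[0.05,0,0],"roll":0,"claw":0.2},
    {"offset":[0,0,0],"roll":0,"claw":0.2},
    {"offset":[0,0,0],"roll":0,"claw":-0.4},
    {"offset":[0,0,0],"roll":0,"claw":-0.4},
    {"offset":[0,0,0],"roll":0,"claw":-0.4},
    {"offset":[0,0,0],"roll":0,"claw":-0.4},
    {"offset":[-0.03,0,0],"roll":0,"claw":-0.4},
    {"offset":[-0.04,0,0],"roll":0,"claw":-0.4},
  ],
)

```text
clock: 33.08
tool_pos: [0.4515, -0.2784, 0.1265]
orientation: [70.8, 89.9, 157.8]
force: [1.0, -0.1, -0.9]
opening: 0.0371
```

Emit:
servo_tool(
  motion=[
    {"offset":[0,0.003,0.0556],"roll":0,"claw":-0.4},
    {"offset":[0,0.003,0.0556],"roll":0,"claw":-0.4},
    {"offset":[0,0.003,0.0556],"roll":0,"claw":-0.4},
    {"offset":[0,0.003,0.0556],"roll":0,"claw":-0.4},
    {"offset":[0,0,0],"roll":0,"claw":-0.4},
    {"offset":[0.04,0,0],"roll":0,"claw":-0.4},
    {"offset":[0.02,0,0],"roll":0,"claw":-0.4},
    {"offset":[0.007,0,0],"roll":0,"claw":-0.4},
    {"offset":[0,0,0],"roll":0,"claw":-0.4},
  ],
)

```text
clock: 34.2
tool_pos: [0.4523, -0.0564, 0.0591]
orientation: [-98.1, 90.0, -11.2]
force: [1.0, 0.4, -1.0]
opening: 0.0364
```

```bash
python3 -c "
from h import *
snap('side','s13.png',3,(180,180,340,380)); print(ctrl.get_obs()['tool_pos'])"
```

```text
[ 0.45246129 -0.05618007  0.05940436]
```

View pics/s13.png

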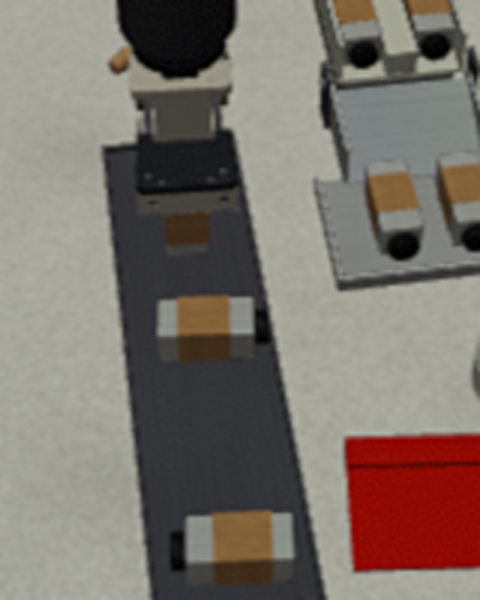

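B has been knocked (as announced). I'll finish placing stood1.

Emit:
servo_tool(
  motion=[
    {"offset":[0.003,0,0],"roll":0,"claw":-0.4},
    {"offset":[0,0,0],"roll":0,"claw":-0.4},
  ],
)

```text
clock: 34.5
tool_pos: [0.4538, -0.0559, 0.0579]
orientation: [-85.0, 89.8, 2.1]
force: [-3.7, 1.5, 15.7]
opening: 0.0369
```

Emit:
servo_tool(
  motion=[
    {"offset":[0.003,0,0],"roll":0,"claw":-0.4},
    {"offset":[0,0,0],"roll":0,"claw":-0.4},
  ],
)

```text
clock: 34.75
tool_pos: [0.4559, -0.0558, 0.0571]
orientation: [-87.6, 89.6, -0.5]
force: [-7.5, -0.1, 34.9]
opening: 0.0369
```

Emit:
servo_tool(
  motion=[
    {"offset":[-0.005,0,0],"roll":0,"claw":-0.3},
    {"offset":[0,0,0],"roll":0,"claw":0},
    {"offset":[0,0,0],"roll":0,"claw":0.1},
    {"offset":[0,0,0],"roll":0,"claw":0.1},
    {"offset":[-0.03,0,0],"roll":0,"claw":0.1},
    {"offset":[-0.05,0,0],"roll":0,"claw":0.2},
    {"offset":[-0.03,0,0],"roll":0,"claw":0.2},
    {"offset":[0,0,-0.06],"roll":0,"claw":0.2},
    {"offset":[0,0,-0.06],"roll":0,"claw":0.2},
  ],
)

```text
clock: 35.88
tool_pos: [0.446, -0.1764, 0.1682]
orientation: [-85.9, 89.9, 1.3]
force: [1.0, -0.2, 1.2]
opening: 0.0523
```

```bash
python3 -c "
from h import *
snap('wrist','w9.png',1.4); snap('side','s14.png',1.4); print(ctrl.get_obs()['tool_pos'],R().round(3).tolist())
tins((0.38,0.53,-0.42,0.05),zlo=0.075,zhi=0.105,cams=('side','wrist'))
tins((0.38,0.53,-0.42,-0.04),zlo=0.036,zhi=0.048,cams=('side','wrist'))"
```

```text
[ 0.44456899 -0.17979689  0.16722289] [[-0.001, -0.998, 0.057], [-0.001, 0.057, 0.998], [-1.0, 0.001, -0.001]]
wrist c=(436.1,13.0) len 38.5 wid 38.5 axis 8.1 deg from x, z 75.1..97.6 n 2857
wrist c=(448.8,-55.9) len 38.5 wid 38.0 axis -2.4 deg from x, z 75.1..97.2 n 2569
side c=(453.2,-369.3) len 90.7 wid 41.8 axis -5.8 deg from x, z 36.0..46.9 n 613
side c=(456.9,-169.0) len 82.7 wid 43.7 axis -3.6 deg from x, z 36.1..46.4 n 431
wrist c=(445.1,-366.9) len 75.3 wid 40.0 axis -5.3 deg from x, z 36.0..44.4 n 3254
wrist c=(461.7,-168.2) len 91.6 wid 38.5 axis -5.5 deg from x, z 36.0..44.3 n 3827
wrist c=(440.0,-66.8) len 50.6 wid 25.2 axis -43.9 deg from x, z 36.1..48.0 n 281
```

View pics/w9.png

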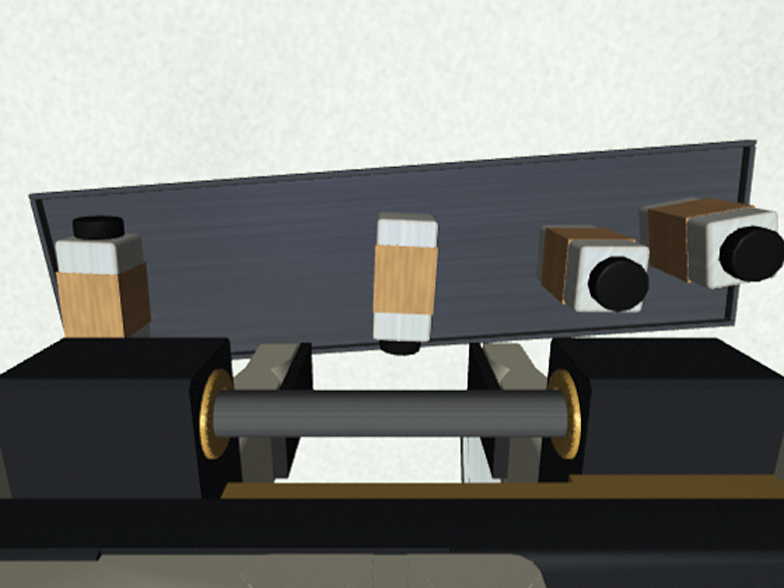

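View pics/s14.png

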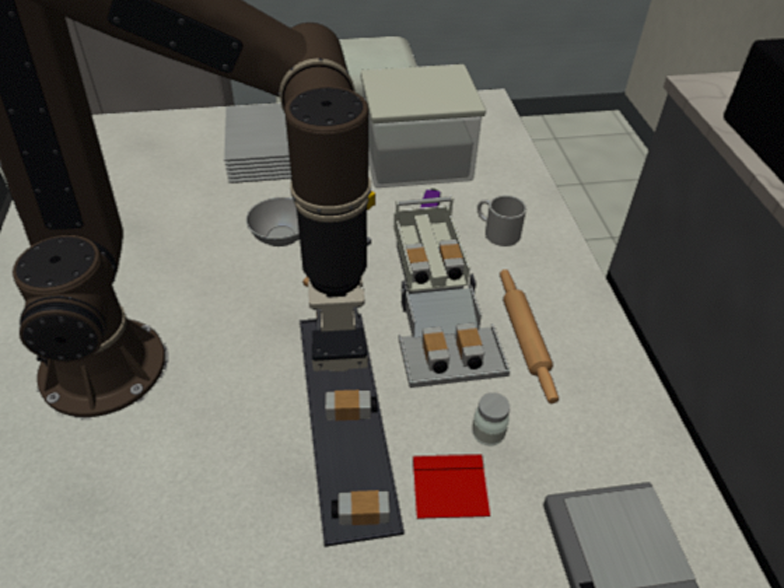

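stood1 is upright at (449,-56). B is at (462,-168), axis -5.5°, cap toward +x. I'll approach offset toward -y so the gripper body stays clear of stood1.

Emit:
servo_tool(
  motion=[
    {"offset":[0,-0.0434,-0.0065],"roll":2,"claw":0.9},
    {"offset":[0.05,0,0],"roll":0,"claw":0.9},
    {"offset":[0.05,0,0],"roll":0,"claw":0.9},
    {"offset":[0,0,0],"roll":0,"claw":0.9},
    {"offset":[0.03,0,0],"roll":0,"claw":0.9},
    {"offset":[0.023,0,0],"roll":0,"claw":0.9},
    {"offset":[0,0,0],"roll":0,"claw":0.9},
  ],
)

```text
clock: 36.85
tool_pos: [0.4888, -0.1844, 0.0153]
orientation: [110.3, 89.9, -164.7]
force: [-0.4, -1.4, 0.4]
opening: 0.0833
```

```bash
python3 -c "
from h import *
snap('wrist','w10.png',1.2); print(ctrl.get_obs()['tool_pos'],ctrl.get_obs()['force'])"
```

```text
[ 0.48955357 -0.18451036  0.01610109] [ 0.33660872 -0.32909247  0.70404232]
```

View pics/w10.png

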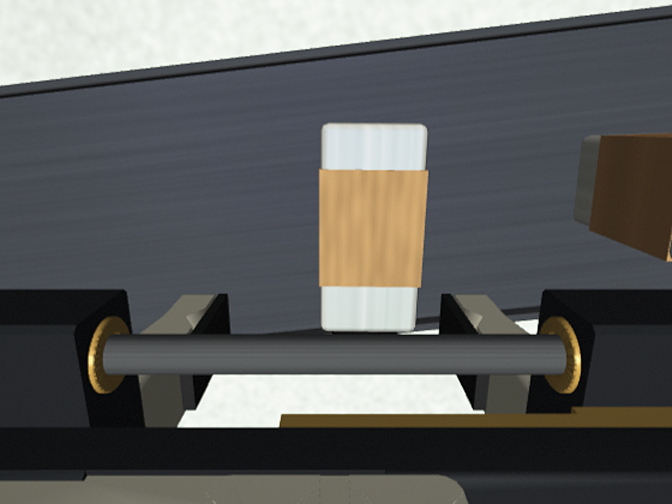

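Emit:
servo_tool(
  motion=[
    {"offset":[0.004,0,0],"roll":0,"claw":0.2},
    {"offset":[0,0,0],"roll":0,"claw":-0.3},
    {"offset":[0,0,0],"roll":0,"claw":-0.3},
    {"offset":[0,0,0],"roll":0,"claw":-0.3},
    {"offset":[0,0,0],"roll":0,"claw":-0.3},
    {"offset":[0,0,0],"roll":0,"claw":-0.3},
    {"offset":[-0.02,0,0],"roll":0,"claw":-0.3},
    {"offset":[-0.03,0,0],"roll":0,"claw":-0.3},
    {"offset":[-0.035,0,0],"roll":0,"claw":-0.3},
    {"offset":[0,0,0],"roll":0,"claw":-0.2},
  ],
)

```text
clock: 38.15
tool_pos: [0.4899, -0.1848, 0.0978]
orientation: [-91.6, 89.8, -6.6]
force: [-0.5, -0.1, -1.8]
opening: 0.0377
```

```bash
python3 q.py;python3 -c "
from h import *
print(R().round(3).tolist())"
```

```text
0.037490775684221274
112 [ 0.4198 -0.1787  0.1241]
152 [ 0.436  -0.1801  0.126 ]
192 [ 0.4529 -0.1816  0.1275]
232 [ 0.4708 -0.1831  0.1281]
272 [ 0.4903 -0.1849  0.1278]
[[0.001, -0.996, 0.087], [0.0, 0.087, 0.996], [-1.0, -0.001, 0.0]]
```

View pics/wq.png

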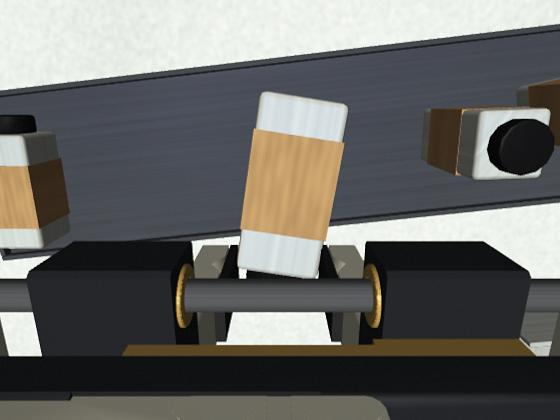

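It is held skewed by about 10°. I'll set it down and regrip aligned.

Emit:
servo_tool(
  motion=[
    {"offset":[0.035,0,0],"roll":0,"claw":-0.3},
    {"offset":[0.03,0,0],"roll":0,"claw":-0.3},
    {"offset":[0.018,0,0],"roll":0,"claw":-0.3},
    {"offset":[0,0,0],"roll":0,"claw":0.2},
    {"offset":[0,0,0],"roll":0,"claw":0.3},
    {"offset":[-0.03,0,0],"roll":0,"claw":0.3},
    {"offset":[-0.03,0,0],"roll":0,"claw":0.3},
    {"offset":[-0.02,0,0],"roll":9,"claw":0.3},
    {"offset":[0,0,0],"roll":0,"claw":0.3},
  ],
)

```text
clock: 39.33
tool_pos: [0.4897, -0.1846, 0.0946]
orientation: [-77.2, 89.8, -1.2]
force: [-0.2, 0.5, 0.5]
opening: 0.0571
```

```bash
python3 -c "
from h import *
snap('wrist','w11.png',1.2); snap('side','s15.png',1); print(ctrl.get_obs()['tool_pos'],R().round(3).tolist())
tins((0.38,0.54,-0.26,-0.1),zlo=0.036,zhi=0.049,cams=('side','wrist'))"
```

```text
[ 0.48829274 -0.18442166  0.09265031] [[0.0, -0.971, 0.24], [0.0, 0.24, 0.971], [-1.0, -0.0, 0.0]]
side c=(449.2,-180.8) len 82.4 wid 40.0 axis -18.6 deg from x, z 36.0..46.5 n 402
wrist c=(455.5,-177.7) len 91.0 wid 38.5 axis -13.5 deg from x, z 36.0..43.7 n 7262
```

View pics/w11.png

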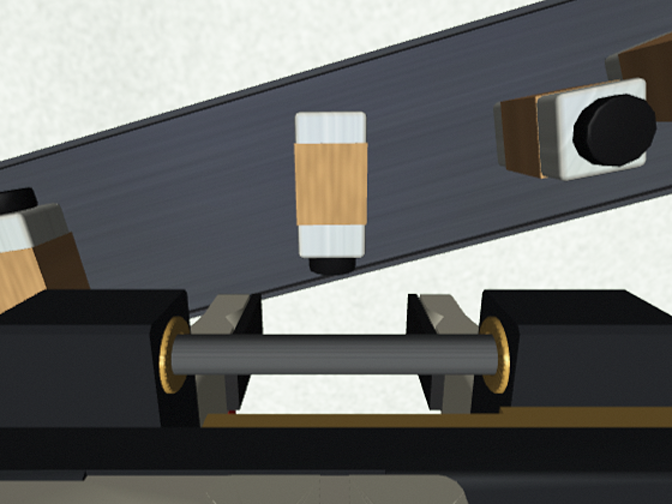

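Emit:
servo_tool(
  motion=[
    {"offset":[0.03,0.0074,-0.001],"roll":0,"claw":0.3},
    {"offset":[0.03,0,0],"roll":0,"claw":0.3},
    {"offset":[0.02,0,0],"roll":0,"claw":0.3},
    {"offset":[0,0,0],"roll":0,"claw":0},
    {"offset":[0,0,0],"roll":0,"claw":-0.3},
    {"offset":[0,0,0],"roll":0,"claw":-0.3},
    {"offset":[0,0,0],"roll":0,"claw":-0.3},
    {"offset":[-0.03,0,0],"roll":0,"claw":-0.3},
    {"offset":[-0.03,0,0],"roll":0,"claw":-0.3},
    {"offset":[-0.03,0,0],"roll":0,"claw":-0.3},
    {"offset":[0,0,0],"roll":0,"claw":-0.2},
    {"offset":[0,0,0],"roll":0,"claw":-0.15},
  ],
)

```text
clock: 40.92
tool_pos: [0.4807, -0.1835, 0.1024]
orientation: [19.3, 90.0, 95.3]
force: [-0.4, 0.2, -1.9]
opening: 0.0375
```

```bash
python3 q.py
```

```text
0.037424538312553386
112 [ 0.4125 -0.1666  0.1303]
152 [ 0.4284 -0.1706  0.1305]
192 [ 0.4452 -0.1748  0.1305]
232 [ 0.4634 -0.1793  0.1295]
272 [ 0.4821 -0.184   0.1304]
```

Emit:
servo_tool(
  motion=[
    {"offset":[0,0,0],"roll":0,"claw":-0.138},
    {"offset":[0,0,0],"roll":0,"claw":-0.136},
    {"offset":[0,0,0],"roll":0,"claw":-0.136},
  ],
)

```text
clock: 41.35
tool_pos: [0.4809, -0.1837, 0.1023]
orientation: [103.4, 90.0, 179.4]
force: [-0.8, 0.6, -2.3]
opening: 0.0378
```

```bash
python3 q.py
```

```text
0.03799438575694049
112 [ 0.4145 -0.1675  0.0034]
152 [ 0.4348 -0.1724  0.0775]
192 [ 0.4529 -0.1769  0.0976]
232 [ 0.4683 -0.1807  0.1158]
272 [ 0.4824 -0.1842  0.1302]
```

Emit:
servo_tool(
  motion=[
    {"offset":[0,0,0],"roll":0,"claw":-0.136},
    {"offset":[0,0,0],"roll":0,"claw":-0.136},
    {"offset":[0,0,0],"roll":0,"claw":-0.137},
  ],
)

```text
clock: 41.78
tool_pos: [0.4812, -0.1837, 0.1027]
orientation: [37.6, 90.0, 113.6]
force: [-0.5, 0.0, -1.8]
opening: 0.0378
```

```bash
python3 q.py
```

```text
0.037445120652511515
112 [ 0.4148 -0.1675  0.0026]
152 [ 0.4439 -0.1747  0.0031]
192 [ 0.4602 -0.1787  0.0668]
232 [ 0.4731 -0.1818  0.103 ]
272 [ 0.4833 -0.1844  0.129 ]
```

View pics/wq.png

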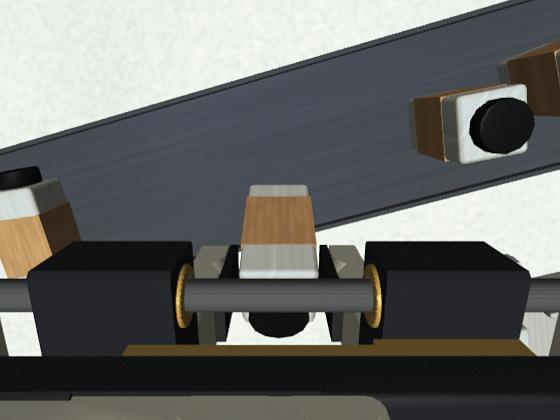

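Hanging at about 70° again. Firming, moving to y≈-0.136 and setting down the same way.

Emit:
servo_tool(
  motion=[
    {"offset":[0,0,0],"roll":0,"claw":-0.18},
    {"offset":[0,0.0173,0.0452],"roll":0,"claw":-0.18},
    {"offset":[0.018,0,0],"roll":0,"claw":-0.18},
    {"offset":[0.018,0,0],"roll":0,"claw":-0.18},
    {"offset":[0.004,0,0],"roll":0,"claw":-0.16},
    {"offset":[0,0,0],"roll":0,"claw":-0.15},
  ],
)

```text
clock: 42.58
tool_pos: [0.4757, -0.1358, 0.063]
orientation: [-99.3, 90.0, -23.3]
force: [0.7, -0.2, -0.7]
opening: 0.0375
```

Emit:
servo_tool(
  motion=[
    {"offset":[0.002,0,0],"roll":0,"claw":-0.15},
    {"offset":[0,0,0],"roll":0,"claw":-0.15},
  ],
)

```text
clock: 42.82
tool_pos: [0.4771, -0.136, 0.0623]
orientation: [-85.7, 89.8, -9.7]
force: [-0.2, -0.2, 8.0]
opening: 0.0372
```

Contact (8 N). Walking it upright.

Emit:
servo_tool(
  motion=[
    {"offset":[-0.001,0.005,0],"roll":0,"claw":-0.145},
    {"offset":[0.0005,0.005,0],"roll":0,"claw":-0.145},
    {"offset":[0.001,0.005,0],"roll":0,"claw":-0.145},
    {"offset":[0.001,0.005,0],"roll":0,"claw":-0.145},
    {"offset":[0.0015,0.005,0],"roll":0,"claw":-0.145},
    {"offset":[0.001,0.003,0],"roll":0,"claw":-0.145},
  ],
)

```text
clock: 43.58
tool_pos: [0.4477, -0.1288, 0.0564]
orientation: [94.6, 90.0, 170.6]
force: [0.4, 0.8, -0.8]
opening: 0.0373
```

```bash
python3 q.py
```

```text
0.03767064309550718
112 [ 0.3806 -0.1123  0.0006]
152 [ 0.4048 -0.1183  0.0043]
192 [ 0.4307 -0.1248  0.0031]
232 [ 0.4471 -0.1288  0.0347]
272 [ 0.4496 -0.1294  0.0833]
```

View pics/wq.png

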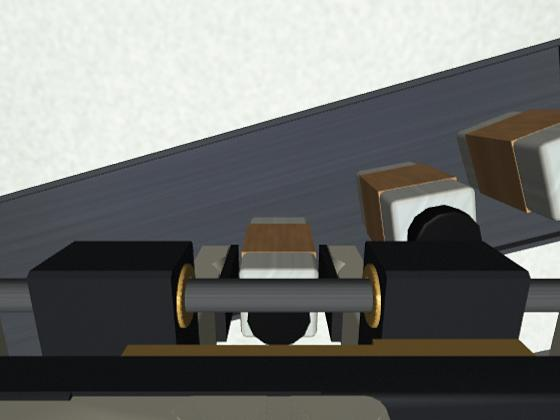

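B is near vertical. Releasing and rising.

Emit:
servo_tool(
  motion=[
    {"offset":[0,0,0],"roll":0,"claw":-0.12},
    {"offset":[0,0,0],"roll":0,"claw":0},
    {"offset":[0,0,0],"roll":0,"claw":0.15},
    {"offset":[-0.03,0,0],"roll":0,"claw":0.15},
    {"offset":[-0.05,0,0],"roll":0,"claw":0.15},
    {"offset":[-0.03,0,0],"roll":0,"claw":0.15},
    {"offset":[0,0,0],"roll":0,"claw":0.15},
  ],
)

```text
clock: 44.5
tool_pos: [0.4499, -0.1289, 0.1692]
orientation: [-73.0, 89.7, 3.0]
force: [-0.3, 0.2, 0.2]
opening: 0.0503
```

```bash
python3 -c "
from h import *
snap('wrist','w12.png',1.2);snap('side','s16.png',1); print(ctrl.get_obs()['tool_pos'],R().round(3).tolist(),ctrl.get_obs()['joint_pos'].round(0))
tins((0.38,0.53,-0.42,0.05),zlo=0.075,zhi=0.105,cams=('side','wrist'))
tins((0.38,0.53,-0.42,-0.2),zlo=0.036,zhi=0.048,cams=('side','wrist'))"
```

```text
[ 0.44796635 -0.1288022   0.16649447] [[0.0, -0.97, 0.242], [0.0, 0.242, 0.97], [-1.0, -0.0, 0.0]] [   8.    2.  -28.   -0.  -60. -112.]
side c=(447.6,-75.9) len 33.7 wid 8.2 axis -0.6 deg from x, z 75.3..83.7 n 29
side c=(463.5,-136.4) len 38.8 wid 37.9 axis 77.1 deg from x, z 75.8..98.9 n 209
wrist c=(436.1,13.4) len 38.3 wid 38.1 axis 7.7 deg from x, z 75.0..97.3 n 2887
wrist c=(448.8,-55.1) len 38.6 wid 38.4 axis 86.9 deg from x, z 75.1..97.5 n 2528
wrist c=(464.3,-132.8) len 37.9 wid 37.5 axis 75.7 deg from x, z 75.0..97.3 n 2286
side c=(454.3,-369.7) len 88.5 wid 41.2 axis -5.2 deg from x, z 36.1..47.9 n 618
wrist c=(433.3,-365.7) len 51.0 wid 40.2 axis -7.2 deg from x, z 36.0..43.7 n 1578
```

View pics/s16.png

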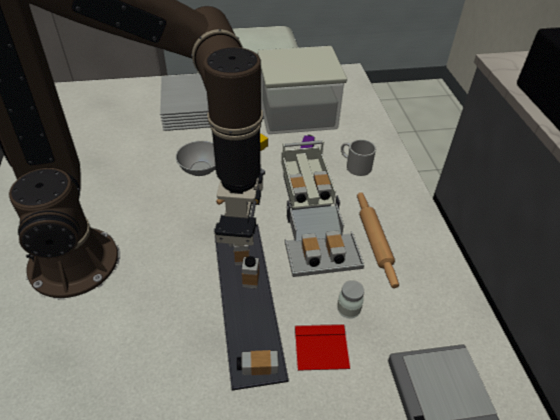

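B stands at (464,-133). Now C, whose cap points to -x: move over and turn the tool half round.

Emit:
servo_tool(
  motion=[
    {"offset":[0,-0.0092,-0.0588],"roll":0,"claw":0.2},
    {"offset":[0,-0.0092,-0.0588],"roll":0,"claw":0.2},
    {"offset":[0,-0.0092,-0.0588],"roll":0,"claw":0.2},
    {"offset":[0,-0.0092,-0.0588],"roll":0,"claw":0.2},
    {"offset":[0,0,0],"roll":-10.5,"claw":0.2},
    {"offset":[0,0,0],"roll":-10.5,"claw":0.2},
    {"offset":[0,0,0],"roll":-10.5,"claw":0.2},
    {"offset":[0,0,0],"roll":-10.5,"claw":0.2},
    {"offset":[0,0,0],"roll":-10.5,"claw":0.2},
    {"offset":[0,0,0],"roll":-10.5,"claw":0.2},
    {"offset":[0,0,0],"roll":-10.5,"claw":0.2},
    {"offset":[0,0,0],"roll":-10.5,"claw":0.2},
  ],
)

```text
clock: 46.1
tool_pos: [0.4262, -0.3656, 0.1649]
orientation: [-6.8, 89.8, 153.5]
force: [0.1, 0.7, 0.1]
opening: 0.0526
```

Emit:
servo_tool(
  motion=[
    {"offset":[0,0,0],"roll":-10.5,"claw":0.2},
    {"offset":[0,0,0],"roll":-10.5,"claw":0.2},
    {"offset":[0,0,0],"roll":-10.5,"claw":0.2},
    {"offset":[0,0,0],"roll":-10.5,"claw":0.2},
    {"offset":[0,0,0],"roll":-10.5,"claw":0.2},
    {"offset":[0,0,0],"roll":-10.5,"claw":0.2},
    {"offset":[0,0,0],"roll":-10.5,"claw":0.2},
    {"offset":[0,0,0],"roll":-10.5,"claw":0.2},
    {"offset":[0,0,0],"roll":-10.5,"claw":0.2},
    {"offset":[0.04,0,0],"roll":-10.5,"claw":0.2},
    {"offset":[0,0,0],"roll":0,"claw":0.2},
    {"offset":[0,0,0],"roll":0,"claw":0.2},
  ],
)

```text
clock: 47.6
tool_pos: [0.427, -0.3663, 0.1269]
orientation: [-75.9, 89.9, -171.1]
force: [0.3, 0.2, 1.1]
opening: 0.0525
```

```bash
python3 -c "
from h import *
snap('wrist','w13.png',1.2); print(ctrl.get_obs()['tool_pos'],R().round(3).tolist(),ctrl.get_obs()['joint_pos'].round(0))
tins((0.38,0.53,-0.42,-0.3),zlo=0.036,zhi=0.048,cams=('side','wrist'))"
```

```text
[ 0.427438   -0.36639507  0.12742569] [[0.0, 0.996, -0.09], [-0.001, -0.09, -0.996], [-1.0, 0.0, 0.001]] [-21.  14. -20.   0. -57. 105.]
side c=(454.3,-369.7) len 88.5 wid 41.2 axis -5.2 deg from x, z 36.1..47.9 n 618
wrist c=(453.4,-368.0) len 90.9 wid 38.6 axis -5.2 deg from x, z 36.0..44.1 n 5593
```

View pics/w13.png

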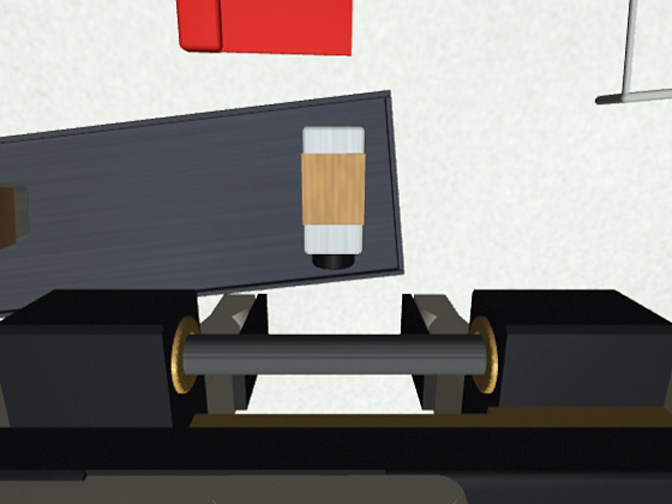

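Emit:
servo_tool(
  motion=[
    {"offset":[0.05,0,-0.0008],"roll":0,"claw":0.2},
    {"offset":[0.045,0,0],"roll":0,"claw":0.2},
    {"offset":[0.02,0,0],"roll":0,"claw":0.2},
    {"offset":[0,0,0],"roll":0,"claw":0},
    {"offset":[0,0,0],"roll":0,"claw":-0.3},
    {"offset":[0,0,0],"roll":0,"claw":-0.3},
    {"offset":[0,0,0],"roll":0,"claw":-0.3},
    {"offset":[-0.03,0,0],"roll":0,"claw":-0.3},
    {"offset":[-0.03,0,0],"roll":0,"claw":-0.3},
    {"offset":[-0.03,0,0],"roll":0,"claw":-0.3},
    {"offset":[0,0,0],"roll":0,"claw":-0.2},
    {"offset":[0,0,0],"roll":0,"claw":-0.15},
  ],
)

```text
clock: 49.15
tool_pos: [0.4265, -0.3648, 0.1013]
orientation: [-152.7, 90.0, 112.3]
force: [0.2, 0.1, -1.6]
opening: 0.0376
```

Emit:
servo_tool(
  motion=[
    {"offset":[0,0,0],"roll":0,"claw":-0.138},
    {"offset":[0,0,0],"roll":0,"claw":-0.136},
    {"offset":[0,0,0],"roll":0,"claw":-0.136},
  ],
)

```text
clock: 49.52
tool_pos: [0.4269, -0.3651, 0.1012]
orientation: [-107.3, 90.0, 157.7]
force: [0.2, -0.2, -1.3]
opening: 0.038
```

```bash
python3 q.py
```

```text
0.03760517859782737
112 [ 0.4936 -0.3707  0.0056]
152 [ 0.4747 -0.3691  0.0906]
192 [ 0.4566 -0.3675  0.1053]
232 [ 0.4402 -0.366   0.119 ]
272 [ 0.4245 -0.3647  0.1296]
```

Emit:
servo_tool(
  motion=[
    {"offset":[0,0,0],"roll":0,"claw":-0.136},
    {"offset":[0,0,0],"roll":0,"claw":-0.136},
    {"offset":[0,0,0],"roll":0,"claw":-0.137},
  ],
)

```text
clock: 49.95
tool_pos: [0.4271, -0.3652, 0.1017]
orientation: [71.4, 90.0, -23.6]
force: [-0.2, 1.2, -1.8]
opening: 0.0378
```

```bash
python3 q.py
```

```text
0.03761043859385325
112 [ 0.4939 -0.3708  0.0019]
152 [ 0.4643 -0.3682  0.0047]
192 [ 0.4472 -0.3667  0.0651]
232 [ 0.4345 -0.3656  0.1029]
272 [ 0.4244 -0.3647  0.1295]
```

Emit:
servo_tool(
  motion=[
    {"offset":[0,0,0],"roll":0,"claw":-0.18},
    {"offset":[0.018,0,0],"roll":0,"claw":-0.18},
    {"offset":[0.018,0,0],"roll":0,"claw":-0.18},
    {"offset":[0.003,0,0],"roll":0,"claw":-0.16},
    {"offset":[0,0,0],"roll":0,"claw":-0.15},
  ],
)

```text
clock: 50.62
tool_pos: [0.4272, -0.3653, 0.063]
orientation: [57.5, 90.0, -37.5]
force: [-0.7, 0.0, -0.9]
opening: 0.0376
```

Emit:
servo_tool(
  motion=[
    {"offset":[0.002,0,0],"roll":0,"claw":-0.15},
    {"offset":[0,0,0],"roll":0,"claw":-0.15},
  ],
)

```text
clock: 50.88
tool_pos: [0.4286, -0.3658, 0.0624]
orientation: [67.3, 89.8, -27.6]
force: [1.2, 1.1, 6.9]
opening: 0.0375
```

Emit:
servo_tool(
  motion=[
    {"offset":[-0.001,0.005,0],"roll":0,"claw":-0.145},
    {"offset":[0.0005,0.005,0],"roll":0,"claw":-0.145},
    {"offset":[0.001,0.005,0],"roll":0,"claw":-0.145},
    {"offset":[0.001,0.005,0],"roll":0,"claw":-0.145},
    {"offset":[0.0015,0.005,0],"roll":0,"claw":-0.145},
    {"offset":[0.001,0.003,0],"roll":0,"claw":-0.145},
  ],
)

```text
clock: 51.62
tool_pos: [0.4556, -0.3678, 0.0566]
orientation: [56.8, 90.0, -38.2]
force: [1.0, -0.0, 3.0]
opening: 0.0378
```

```bash
python3 q.py
```

```text
0.03746248926499256
112 [ 5.230e-01 -3.734e-01 -5.000e-04]
152 [ 0.4983 -0.3713  0.0046]
192 [ 0.4718 -0.3689  0.0037]
232 [ 0.4546 -0.3674  0.0345]
272 [ 0.4523 -0.3672  0.0834]
```

C is upright. Release, rise, and head for the catch tray.

Emit:
servo_tool(
  motion=[
    {"offset":[0,0,0],"roll":0,"claw":-0.12},
    {"offset":[0,0,0],"roll":0,"claw":0},
    {"offset":[0,0,0],"roll":0,"claw":0.1},
    {"offset":[-0.03,0,0],"roll":0,"claw":0.1},
    {"offset":[-0.05,0,0],"roll":0,"claw":0.1},
    {"offset":[-0.03,0,0],"roll":0,"claw":0.1},
    {"offset":[0,0.0258,-0.048],"roll":0,"claw":0.1},
    {"offset":[0,0.0258,-0.048],"roll":0,"claw":0.1},
    {"offset":[0,0.0258,-0.048],"roll":0,"claw":0.1},
    {"offset":[0,0.0258,-0.048],"roll":0,"claw":0.1},
    {"offset":[0,0.0258,-0.048],"roll":0,"claw":0.1},
    {"offset":[0,0.0258,-0.048],"roll":0,"claw":0.1},
  ],
)

```text
clock: 53.18
tool_pos: [0.6347, -0.0926, 0.1666]
orientation: [-91.0, 90.0, 174.0]
force: [1.1, -1.4, 1.9]
opening: 0.0483
```

```bash
python3 -c "
from h import *
snap('side','s17.png',1.4); print(ctrl.get_obs()['tool_pos'])
tins((0.38,0.53,-0.42,0.05),zlo=0.075,zhi=0.105,cams=('side',))
tins((0.56,0.78,-0.15,0.0),zlo=0.036,zhi=0.05,cams=('side','scene'))"
```

```text
[ 0.6381767  -0.0882297   0.16619633]
side c=(435.5,9.0) len 37.9 wid 36.8 axis 8.1 deg from x, z 75.3..99.5 n 175
side c=(436.4,-369.2) len 38.3 wid 36.8 axis 83.3 deg from x, z 75.0..99.5 n 312
side c=(447.6,-60.4) len 36.3 wid 35.4 axis -5.3 deg from x, z 75.1..99.0 n 186
side c=(463.6,-136.4) len 40.8 wid 38.0 axis 76.9 deg from x, z 75.1..100.4 n 212
side c=(635.6,-62.3) len 86.9 wid 39.2 axis -88.9 deg from x, z 36.0..46.9 n 341
side c=(703.3,-62.2) len 82.2 wid 40.0 axis 89.8 deg from x, z 36.0..47.6 n 334
scene c=(637.6,-64.2) len 93.4 wid 39.6 axis -89.3 deg from x, z 36.1..49.3 n 349
scene c=(705.0,-57.5) len 84.3 wid 39.2 axis -90.0 deg from x, z 36.0..49.2 n 343
```

View pics/s17.png

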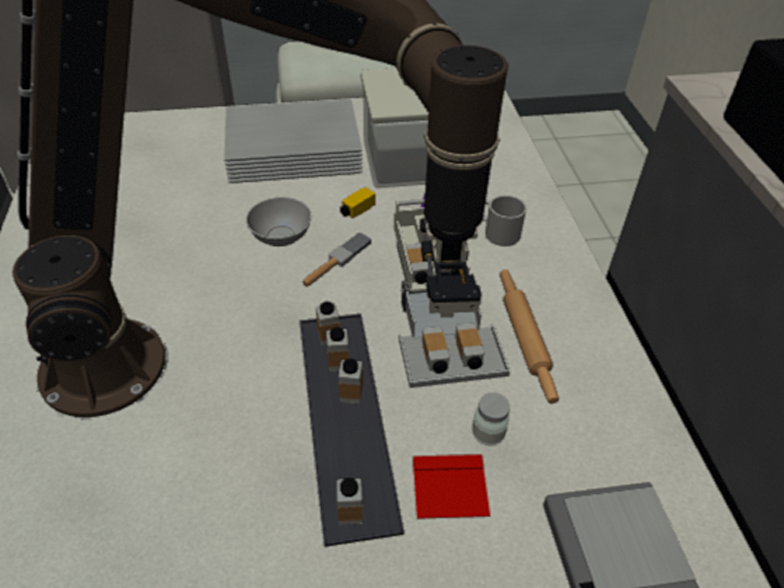

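Emit:
servo_tool(
  motion=[
    {"offset":[0,0,0],"roll":10.5,"claw":0.1},
    {"offset":[0,0,0],"roll":10.5,"claw":0.1},
    {"offset":[0,0,0],"roll":10.5,"claw":0.1},
    {"offset":[0,0,0],"roll":10.5,"claw":0.1},
    {"offset":[0,0,0],"roll":10.5,"claw":0.1},
    {"offset":[0,0,0],"roll":10.5,"claw":0.1},
    {"offset":[0,0,0],"roll":10.5,"claw":0.1},
    {"offset":[0,0,0],"roll":10.5,"claw":0.1},
    {"offset":[0,0,0],"roll":0,"claw":0.1},
    {"offset":[0,0,0],"roll":0,"claw":0.1},
  ],
)

```text
clock: 54.48
tool_pos: [0.6341, -0.0943, 0.1666]
orientation: [-3.0, 90.0, 178.2]
force: [1.3, -0.4, 0.2]
opening: 0.0483
```

```bash
python3 -c "
from h import *
snap('wrist','w14.png',1.2); print(ctrl.get_obs()['tool_pos'],R().round(3).tolist(),ctrl.get_obs()['joint_pos'].round(0))
tins((0.56,0.78,-0.15,0.0),zlo=0.036,zhi=0.05,cams=('side','wrist','scene'))"
```

```text
[ 0.63417287 -0.09428814  0.16661845] [[-0.0, 0.021, -1.0], [0.0, -1.0, -0.021], [-1.0, -0.0, 0.0]] [  9.  19.  -7.  -0. -64.  -8.]
side c=(635.6,-62.3) len 86.9 wid 39.2 axis -88.9 deg from x, z 36.0..46.9 n 341
side c=(703.3,-62.2) len 82.2 wid 40.0 axis 89.8 deg from x, z 36.0..47.6 n 334
wrist c=(636.3,-64.5) len 90.9 wid 38.3 axis -89.5 deg from x, z 36.0..44.5 n 3796
wrist c=(703.8,-68.8) len 81.0 wid 38.9 axis -89.5 deg from x, z 36.0..44.9 n 2879
scene c=(637.6,-64.2) len 93.4 wid 39.6 axis -89.3 deg from x, z 36.1..49.3 n 349
scene c=(705.0,-57.5) len 84.3 wid 39.2 axis -90.0 deg from x, z 36.0..49.2 n 343
```

View pics/w14.png

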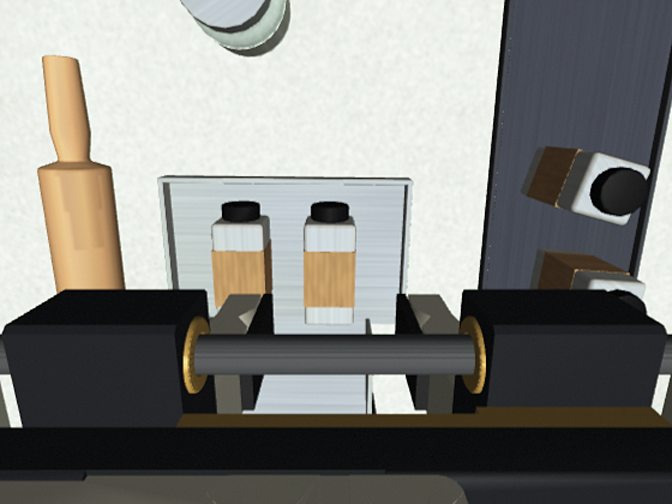

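D is at (636,-64.5), cap toward -y (wrist pixel 330,210). Descending between the tins.

Emit:
servo_tool(
  motion=[
    {"offset":[0.05,-0.004,-0.001],"roll":0,"claw":0.08},
    {"offset":[0.05,0,0],"roll":0,"claw":0.08},
    {"offset":[0.02,0,0],"roll":0,"claw":0.08},
    {"offset":[0,0,0],"roll":0,"claw":0.08},
    {"offset":[0.02,0,0],"roll":0,"claw":0.08},
    {"offset":[0.0125,0,0],"roll":0,"claw":0.08},
    {"offset":[0,0,0],"roll":0,"claw":-0.3},
    {"offset":[0,0,0],"roll":0,"claw":-0.3},
    {"offset":[0,0,0],"roll":0,"claw":-0.3},
    {"offset":[0,0,0],"roll":0,"claw":-0.3},
  ],
)

```text
clock: 55.78
tool_pos: [0.6355, -0.0902, 0.0147]
orientation: [-175.5, 90.0, 5.5]
force: [0.5, 0.8, 0.7]
opening: 0.0376
```

Emit:
servo_tool(
  motion=[
    {"offset":[-0.03,0,0],"roll":0,"claw":-0.3},
    {"offset":[-0.03,0,0],"roll":0,"claw":-0.3},
    {"offset":[-0.03,0,0],"roll":0,"claw":-0.3},
    {"offset":[-0.03,0,0],"roll":0,"claw":-0.3},
    {"offset":[-0.02,0,0],"roll":0,"claw":-0.3},
    {"offset":[0,0,0],"roll":0,"claw":-0.3},
  ],
)

```text
clock: 56.52
tool_pos: [0.6362, -0.0901, 0.156]
orientation: [-175.3, 89.8, 5.7]
force: [-0.6, -0.3, -1.3]
opening: 0.0373
```

```bash
python3 -c "
from h import *
snap('wrist','w15.png',1); snap('side','s18.png',3,(240,160,420,320));print(ctrl.get_obs()['tool_pos'])
w=world('wrist')
for r in range(100,280,30): print(r,w[r,278].round(4))"
```

```text
[ 0.63461934 -0.09008524  0.15336656]
100 [ 6.377e-01 -1.672e-01  4.000e-04]
130 [ 6.372e-01 -1.408e-01  3.000e-04]
160 [ 0.6367 -0.1138  0.0035]
190 [ 0.6362 -0.0853  0.0035]
220 [ 0.636  -0.1102  0.1747]
250 [ 0.6358 -0.0979  0.1817]
```

View pics/s18.png

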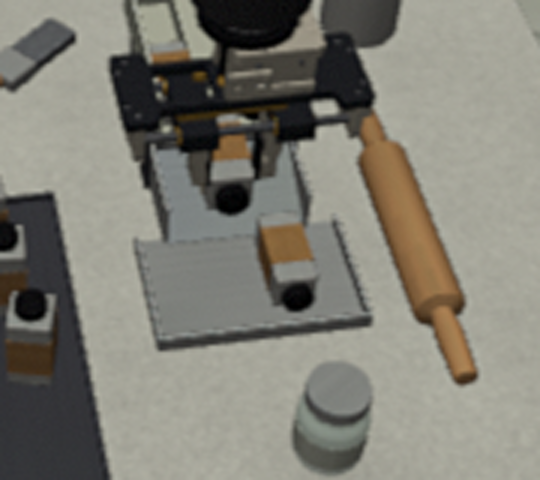

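View pics/w15.png

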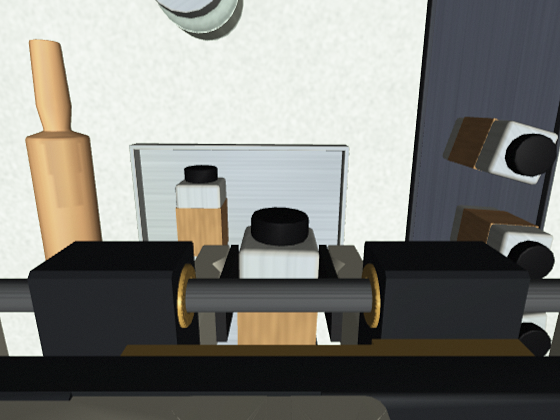

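Held. Carry it to the row's gap and swing it there.

Emit:
servo_tool(
  motion=[
    {"offset":[0,0.0294,0.0372],"roll":0,"claw":-0.3},
    {"offset":[0,0.0294,0.0372],"roll":0,"claw":-0.3},
    {"offset":[0,0.0294,0.0372],"roll":0,"claw":-0.3},
    {"offset":[0,0.0294,0.0372],"roll":0,"claw":-0.3},
    {"offset":[0,0.0294,0.0372],"roll":0,"claw":-0.3},
    {"offset":[0,0,0],"roll":0,"claw":-0.2},
    {"offset":[0,0,0],"roll":0,"claw":-0.15},
    {"offset":[0,0,0],"roll":0,"claw":-0.138},
    {"offset":[0,0,0],"roll":0,"claw":-0.136},
    {"offset":[0,0,0],"roll":0,"claw":-0.136},
    {"offset":[0,0,0],"roll":0,"claw":-0.136},
  ],
)

```text
clock: 58.0
tool_pos: [0.4519, -0.2403, 0.1541]
orientation: [29.6, 90.0, -149.3]
force: [0.5, -0.8, -0.1]
opening: 0.0376
```

```bash
python3 -c "
from h import *
snap('wrist','w16.png',1); snap('side','s19.png',3,(180,200,360,380));print(ctrl.get_obs()['tool_pos'],ctrl.get_obs()['opening'])"
```

```text
[ 0.45191409 -0.24039632  0.15418893] 0.03776455774585824
```

View pics/s19.png

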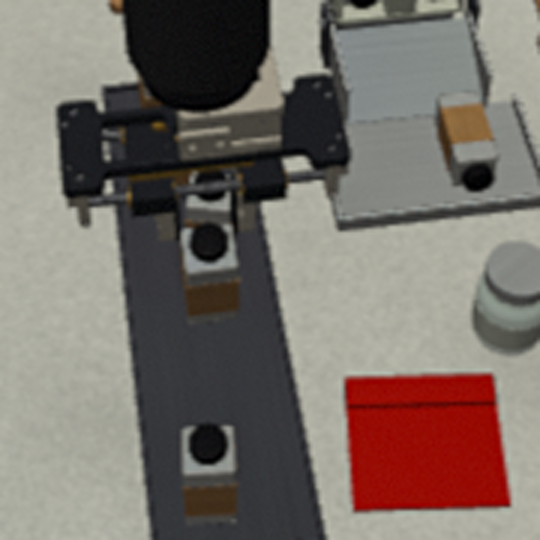

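View pics/w16.png

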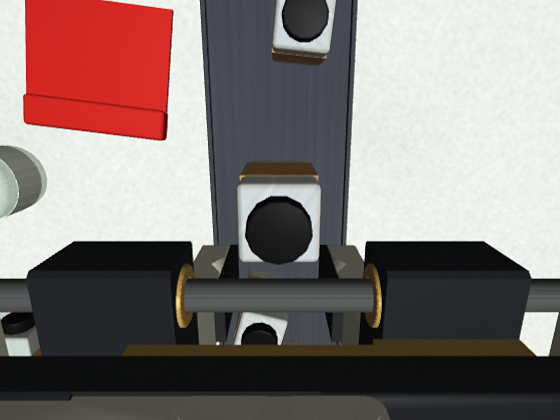

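```bash
python3 -c "
from h import *
w=world('wrist')
for r in range(150,285,12): print(r,w[r,278].round(4))"
```

```text
150 [ 0.4521 -0.2736  0.0045]
162 [ 0.4522 -0.279   0.1142]
174 [ 0.4522 -0.2793  0.1565]
186 [ 0.4522 -0.2782  0.1794]
198 [ 0.4521 -0.2745  0.1864]
210 [ 0.4521 -0.2715  0.1943]
222 [ 0.452  -0.2661  0.1934]
234 [ 0.4519 -0.2608  0.1934]
246 [ 0.4518 -0.2553  0.1929]
258 [ 0.4517 -0.2498  0.1928]
270 [ 0.45   -0.1537  0.0035]
282 [ 0.4521 -0.2717  0.2569]
```

D hangs fully upright in the grip (cap top level at z=0.193, side face vertical). Firm grip, shift +y 45 mm, and lower.

Emit:
servo_tool(
  motion=[
    {"offset":[0,0,0],"roll":0,"claw":-0.2},
    {"offset":[0,0,0],"roll":0,"claw":-0.3},
    {"offset":[0,-0.0225,0],"roll":0,"claw":-0.3},
    {"offset":[0,-0.0225,0],"roll":0,"claw":-0.3},
    {"offset":[0.04,0,0],"roll":0,"claw":-0.3},
    {"offset":[0.04,0,0],"roll":0,"claw":-0.3},
    {"offset":[0.01,0,0],"roll":0,"claw":-0.3},
    {"offset":[0,0,0],"roll":0,"claw":-0.3},
  ],
)

```text
clock: 59.1
tool_pos: [0.4513, -0.1957, 0.0645]
orientation: [43.9, 90.0, -135.0]
force: [0.1, -0.4, -1.0]
opening: 0.0362
```

```bash
python3 -c "
from h import *
snap('wrist','w17.png',1); snap('side','s20.png',3,(180,200,360,380))
w=world('wrist')
for r in range(138,285,12): print(r,w[r,278].round(4))"
```

```text
138 [ 0.4518 -0.2472  0.0034]
150 [ 0.4516 -0.2392  0.0029]
162 [ 0.4515 -0.2313  0.0037]
174 [ 0.4514 -0.2231  0.0036]
186 [ 0.4515 -0.2319  0.0823]
198 [ 0.4515 -0.2294  0.0948]
210 [ 0.4514 -0.2245  0.0967]
222 [ 0.4513 -0.2193  0.0973]
234 [ 0.4512 -0.2151  0.1007]
246 [ 0.4512 -0.2096  0.1007]
258 [ 0.451  -0.2     0.0915]
270 [ 0.4501 -0.1517  0.0029]
282 [ 0.4515 -0.2272  0.1676]
```

View pics/s20.png

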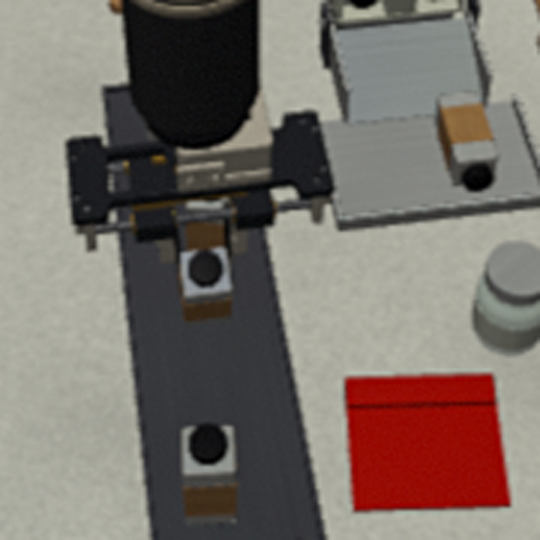

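It settled back to its usual lean of about 15°. Lower to contact, then walk it upright toward +y.

Emit:
servo_tool(
  motion=[
    {"offset":[0.003,0,0],"roll":0,"claw":-0.16},
    {"offset":[0,0,0],"roll":0,"claw":-0.15},
  ],
)

```text
clock: 59.45
tool_pos: [0.4523, -0.1958, 0.0627]
orientation: [164.9, 89.8, -14.1]
force: [-0.9, 1.3, 7.6]
opening: 0.0374
```

Emit:
servo_tool(
  motion=[
    {"offset":[0.002,0,0],"roll":0,"claw":-0.15},
    {"offset":[0,0,0],"roll":0,"claw":-0.15},
  ],
)

```text
clock: 59.7
tool_pos: [0.4537, -0.1959, 0.0619]
orientation: [165.7, 89.7, -13.2]
force: [-2.9, 2.4, 15.3]
opening: 0.0374
```

Emit:
servo_tool(
  motion=[
    {"offset":[-0.002,-0.005,0],"roll":0,"claw":-0.145},
    {"offset":[0.0005,-0.005,0],"roll":0,"claw":-0.145},
    {"offset":[0.001,-0.005,0],"roll":0,"claw":-0.145},
    {"offset":[0.001,-0.004,0],"roll":0,"claw":-0.145},
    {"offset":[0.0015,-0.002,0],"roll":0,"claw":-0.145},
    {"offset":[0,0,0],"roll":0,"claw":-0.145},
  ],
)

```text
clock: 60.45
tool_pos: [0.451, -0.174, 0.0576]
orientation: [-174.8, 90.0, 6.2]
force: [-1.0, 3.6, 10.0]
opening: 0.0372
```

```bash
python3 -c "
from h import *
snap('wrist','w18.png',1)
w=world('wrist')
for r in range(174,285,12): print(r,w[r,278].round(4))"
```

```text
174 [ 0.4512 -0.2101  0.0443]
186 [ 0.4512 -0.2117  0.0821]
198 [ 0.4511 -0.2083  0.0903]
210 [ 0.4511 -0.2044  0.0951]
222 [ 0.451  -0.1995  0.096 ]
234 [ 0.4509 -0.1945  0.0968]
246 [ 0.4508 -0.1891  0.0966]
258 [ 0.4507 -0.1841  0.0976]
270 [ 0.4501 -0.1488  0.0355]
282 [ 0.451  -0.2057  0.161 ]
```

Nearly vertical. Release, rise and go to E.

Emit:
servo_tool(
  motion=[
    {"offset":[-0.001,0,0],"roll":0,"claw":-0.12},
    {"offset":[0,0,0],"roll":0,"claw":0},
    {"offset":[0,0,0],"roll":0,"claw":0.1},
    {"offset":[-0.03,0,0],"roll":0,"claw":0.1},
    {"offset":[-0.05,0,0],"roll":0,"claw":0.1},
    {"offset":[-0.03,0,0],"roll":0,"claw":0.1},
    {"offset":[0,-0.0158,-0.0508],"roll":0,"claw":0.2},
    {"offset":[0,-0.0158,-0.0508],"roll":0,"claw":0.2},
    {"offset":[0,-0.0158,-0.0508],"roll":0,"claw":0.2},
    {"offset":[0,-0.0158,-0.0508],"roll":0,"claw":0.2},
    {"offset":[0,-0.0158,-0.0508],"roll":0,"claw":0.2},
    {"offset":[0,0,0],"roll":0,"claw":0.2},
  ],
)

```text
clock: 62.0
tool_pos: [0.7053, -0.0898, 0.1653]
orientation: [6.8, 89.8, -172.1]
force: [-1.6, -0.2, -0.9]
opening: 0.0526
```

```bash
python3 -c "
from h import *
snap('wrist','w19.png',1.2); snap('side','s21.png',1.4); print(ctrl.get_obs()['tool_pos'],R().round(3).tolist(),ctrl.get_obs()['joint_pos'].round(0))
tins((0.38,0.53,-0.42,0.05),zlo=0.075,zhi=0.105,cams=('side',))
tins((0.56,0.78,-0.15,0.0),zlo=0.036,zhi=0.05,cams=('side','wrist'))"
```

```text
[ 0.70278971 -0.09088997  0.16658381] [[-0.002, 0.018, -1.0], [-0.0, -1.0, -0.018], [-1.0, 0.0, 0.003]] [  8.  25.   3.  -0. -68.  -7.]
side c=(435.2,9.9) len 38.1 wid 38.1 axis -83.0 deg from x, z 75.5..100.6 n 170
side c=(436.4,-369.0) len 37.6 wid 36.8 axis 83.4 deg from x, z 75.3..97.9 n 312
side c=(447.8,-58.1) len 38.9 wid 36.5 axis 84.7 deg from x, z 75.4..99.5 n 195
side c=(449.0,-194.0) len 37.7 wid 36.2 axis -1.2 deg from x, z 75.0..98.7 n 229
side c=(463.5,-136.2) len 41.1 wid 37.6 axis 77.1 deg from x, z 75.3..98.1 n 212
side c=(702.7,-60.6) len 84.7 wid 38.7 axis -89.8 deg from x, z 36.0..48.3 n 334
wrist c=(703.7,-63.5) len 91.4 wid 38.2 axis -89.6 deg from x, z 36.0..44.6 n 3805
```

View pics/w19.png

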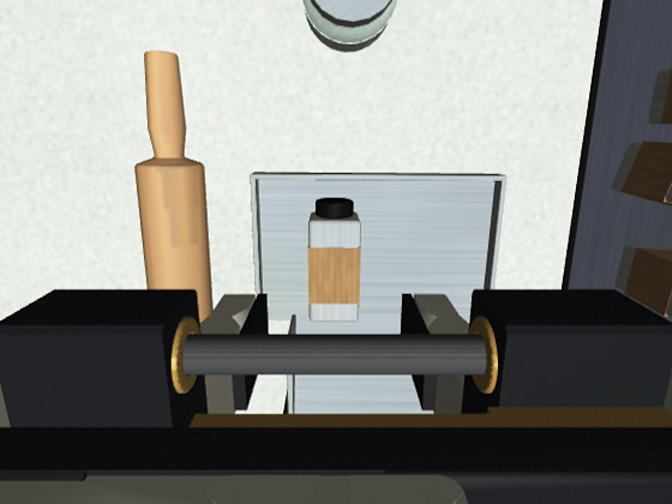

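View pics/s21.png

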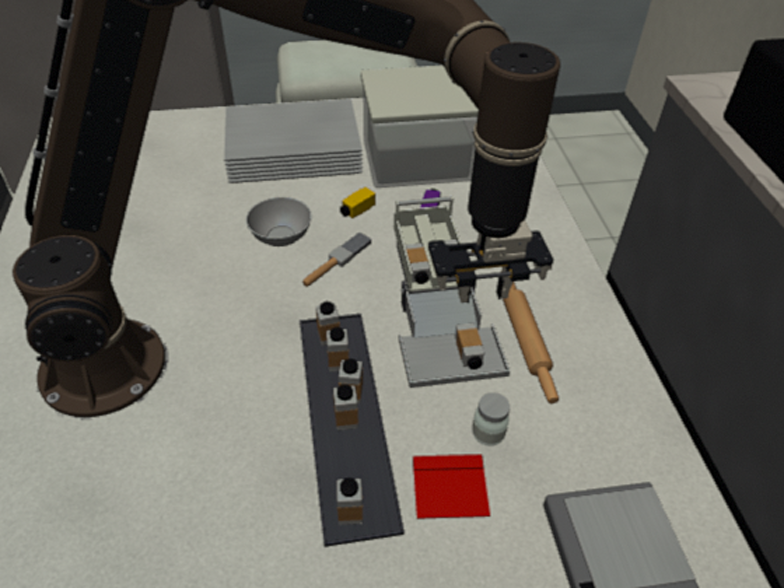

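D stands at (449,-194). Gripping E.

Emit:
servo_tool(
  motion=[
    {"offset":[0.05,-0.0014,0],"roll":0,"claw":0.15},
    {"offset":[0.05,0,0],"roll":0,"claw":0.15},
    {"offset":[0.02,0,0],"roll":0,"claw":0.15},
    {"offset":[0,0,0],"roll":0,"claw":0.15},
    {"offset":[0.02,0,0],"roll":0,"claw":0.15},
    {"offset":[0.0125,0,0],"roll":0,"claw":0.15},
    {"offset":[0,0,0],"roll":0,"claw":-0.3},
    {"offset":[0,0,0],"roll":0,"claw":-0.3},
    {"offset":[0,0,0],"roll":0,"claw":-0.3},
    {"offset":[0,0,0],"roll":0,"claw":-0.3},
  ],
)

```text
clock: 63.35
tool_pos: [0.7034, -0.0896, 0.016]
orientation: [-173.2, 90.0, 7.8]
force: [-0.5, -0.6, -1.1]
opening: 0.0368
```

Emit:
servo_tool(
  motion=[
    {"offset":[-0.03,0,0],"roll":0,"claw":-0.3},
    {"offset":[-0.03,0,0],"roll":0,"claw":-0.3},
    {"offset":[-0.04,0,0],"roll":0,"claw":-0.3},
    {"offset":[-0.04,0,0],"roll":0,"claw":-0.3},
    {"offset":[0,0,0],"roll":0,"claw":-0.3},
  ],
)

```text
clock: 63.98
tool_pos: [0.7054, -0.0897, 0.1603]
orientation: [179.8, 89.6, 0.8]
force: [-0.9, 0.4, -1.8]
opening: 0.0373
```

```bash
python3 -c "
from h import *
snap('wrist','w20.png',1);print(ctrl.get_obs()['tool_pos'])
w=world('wrist')
for r in range(190,285,12): print(r,w[r,278].round(4))"
```

```text
[ 0.70402448 -0.0894593   0.15767237]
190 [ 0.7061 -0.0839  0.0036]
202 [ 0.7059 -0.0722  0.0043]
214 [ 0.7053 -0.1094  0.1682]
226 [ 0.7052 -0.108   0.1828]
238 [ 0.7051 -0.1018  0.1819]
250 [ 0.705  -0.0969  0.1846]
262 [ 0.7049 -0.0916  0.1864]
274 [ 0.7048 -0.0856  0.1865]
```

View pics/w20.png

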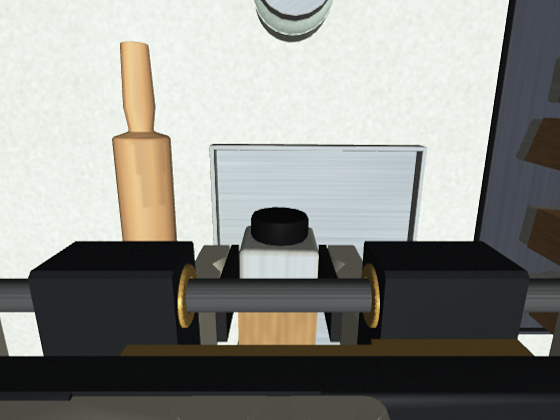

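Emit:
servo_tool(
  motion=[
    {"offset":[-0.004,0.0318,0.043],"roll":0,"claw":-0.3},
    {"offset":[-0.004,0.0318,0.043],"roll":0,"claw":-0.3},
    {"offset":[-0.004,0.0318,0.043],"roll":0,"claw":-0.3},
    {"offset":[-0.004,0.0318,0.043],"roll":0,"claw":-0.3},
    {"offset":[0,0.0318,0.043],"roll":0,"claw":-0.3},
    {"offset":[0,0.0318,0.043],"roll":0,"claw":-0.3},
    {"offset":[0,0,0],"roll":0,"claw":-0.2},
    {"offset":[0,0,0],"roll":0,"claw":-0.15},
    {"offset":[0,0,0],"roll":0,"claw":-0.138},
    {"offset":[0,0,0],"roll":0,"claw":-0.136},
    {"offset":[0,0,0],"roll":0,"claw":-0.136},
    {"offset":[0,0,0],"roll":0,"claw":-0.136},
  ],
)

```text
clock: 65.53
tool_pos: [0.449, -0.2848, 0.1718]
orientation: [139.3, 90.0, -39.6]
force: [-0.5, -0.9, -0.1]
opening: 0.0378
```

```bash
cat > q2.py <<'E'
from h import *
snap('wrist','wq.png',1);print(ctrl.get_obs()['tool_pos'])
w=world('wrist')
for r in range(138,285,12): print(r,w[r,278].round(4))
E
python3 q2.py
```

```text
[ 0.44890437 -0.28486892  0.17185786]
138 [ 0.4495 -0.3355  0.1011]
150 [ 0.4493 -0.3273  0.1012]
162 [ 0.4492 -0.3187  0.0995]
174 [ 0.449  -0.3104  0.1009]
186 [ 0.4489 -0.3015  0.1   ]
198 [ 0.4487 -0.292   0.0974]
210 [ 0.4485 -0.2828  0.0969]
222 [ 0.4479 -0.2428  0.0025]
234 [ 0.4477 -0.2305  0.0045]
246 [ 0.4474 -0.2165  0.0022]
258 [ 0.4472 -0.2076  0.0127]
270 [ 0.4472 -0.2076  0.0407]
282 [ 0.4491 -0.3159  0.274 ]
```

View pics/wq.png

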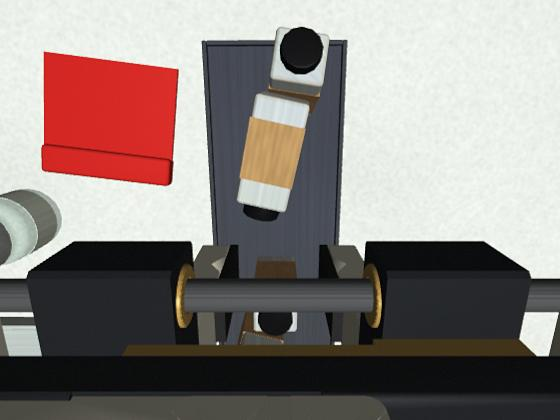

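The tin dropped during the swing, probably the grip-slackening event. It seems to be mid-fall, so I'll let things settle.

Emit:
servo_tool(
  motion=[
    {"offset":[-0.02,0,0],"roll":0,"claw":0.2},
    {"offset":[0,0,0],"roll":0,"claw":0.2},
    {"offset":[0,0,0],"roll":0,"claw":0.2},
    {"offset":[0,0,0],"roll":0,"claw":0.2},
    {"offset":[0,0,0],"roll":0,"claw":0.2},
  ],
)

```text
clock: 66.2
tool_pos: [0.4483, -0.2848, 0.1912]
orientation: [-15.6, 90.0, 165.4]
force: [-0.3, -0.4, 0.6]
opening: 0.0525
```

```bash
python3 -c "
from h import *
snap('wrist','w21.png',1.2); snap('side','s22.png',1.4); print(ctrl.get_obs()['tool_pos'],R().round(3).tolist())
tins((0.38,0.53,-0.43,0.05),zlo=0.075,zhi=0.125,cams=('side','wrist'))
tins((0.38,0.53,-0.43,-0.2),zlo=0.036,zhi=0.06,cams=('side','wrist'))"
```

```text
[ 0.44842972 -0.28488415  0.19139768] [[-0.0, 0.017, -1.0], [0.0, -1.0, -0.017], [-1.0, -0.0, 0.0]]
side c=(448.9,-191.6) len 39.8 wid 37.5 axis 89.5 deg from x, z 75.3..99.0 n 233
side c=(462.7,-144.8) len 37.2 wid 21.6 axis -8.8 deg from x, z 75.3..97.9 n 71
wrist c=(449.2,-177.3) len 37.5 wid 14.4 axis 1.5 deg from x, z 80.1..96.8 n 298
wrist c=(462.0,-148.5) len 38.9 wid 13.4 axis -1.1 deg from x, z 75.0..88.7 n 546
side c=(434.2,-413.7) len 38.2 wid 36.7 axis -6.9 deg from x, z 36.7..53.7 n 285
side c=(448.2,-208.0) len 37.0 wid 5.9 axis 0.3 deg from x, z 36.0..60.0 n 90
side c=(452.7,-344.3) len 90.8 wid 36.2 axis 82.7 deg from x, z 36.0..45.8 n 570
wrist c=(435.1,-413.2) len 42.0 wid 38.6 axis 78.1 deg from x, z 36.0..54.0 n 2333
wrist c=(454.4,-340.4) len 91.7 wid 38.6 axis 82.2 deg from x, z 36.0..43.9 n 3986
wrist c=(449.5,-207.0) len 38.5 wid 1.8 axis 0.0 deg from x, z 36.0..59.9 n 409
```

View pics/w21.png

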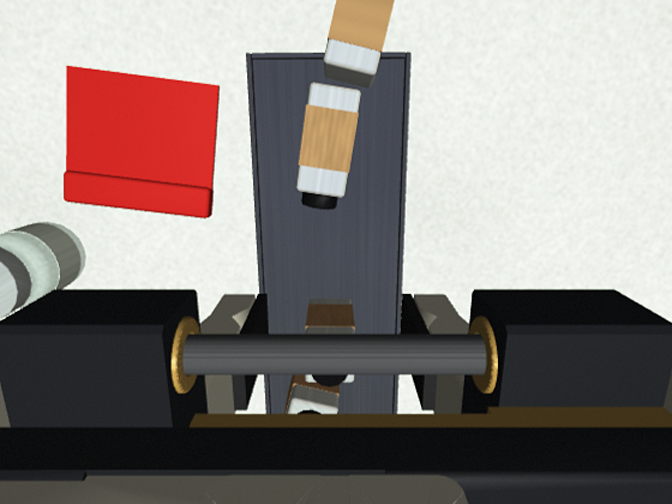

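View pics/s22.png

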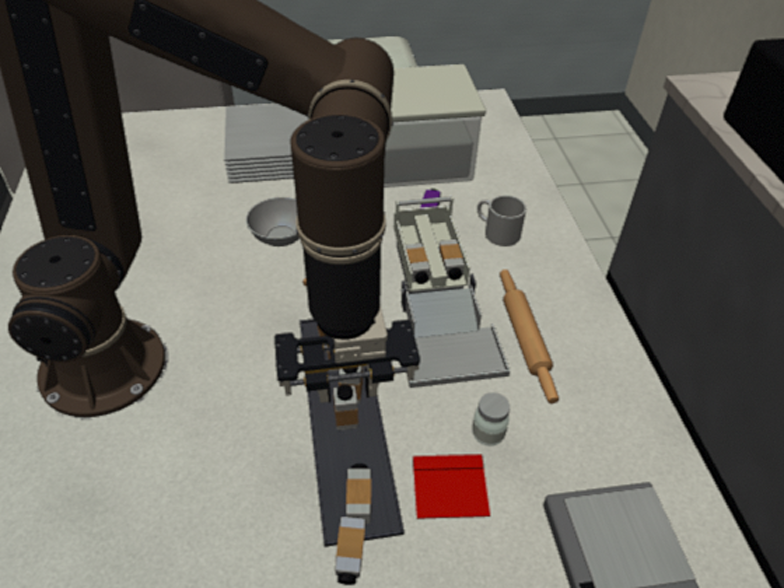

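C was toppled by the falling tin and now lies half out over the end rim, cap toward -y (side pixel 350,545). E lies at (454,-340), cap toward +y. I'll recover E first.

Emit:
servo_tool(
  motion=[
    {"offset":[0,0.0299,-0.009],"roll":0,"claw":0.2},
    {"offset":[0.05,0,0],"roll":8.8,"claw":0.2},
    {"offset":[0.05,0,0],"roll":0,"claw":0.2},
    {"offset":[0,0,0],"roll":0,"claw":0.2},
  ],
)

```text
clock: 66.8
tool_pos: [0.4552, -0.3138, 0.0883]
orientation: [-10.8, 89.6, 161.4]
force: [-0.8, -0.1, 1.2]
opening: 0.0522
```

```bash
python3 -c "
from h import *
snap('wrist','w22.png',1.2); print(ctrl.get_obs()['tool_pos'],R().round(3).tolist())
tins((0.38,0.53,-0.395,-0.25),zlo=0.036,zhi=0.046,cams=('wrist',))"
```

```text
[ 0.45726877 -0.31464129  0.09110716] [[-0.003, -0.135, -0.991], [0.0, -0.991, 0.135], [-1.0, 0.0, 0.003]]
wrist c=(434.2,-392.5) len 27.1 wid 3.1 axis -6.6 deg from x, z 36.0..46.0 n 145
wrist c=(454.5,-340.7) len 90.3 wid 38.5 axis 82.3 deg from x, z 36.0..43.9 n 7417
```

View pics/w22.png

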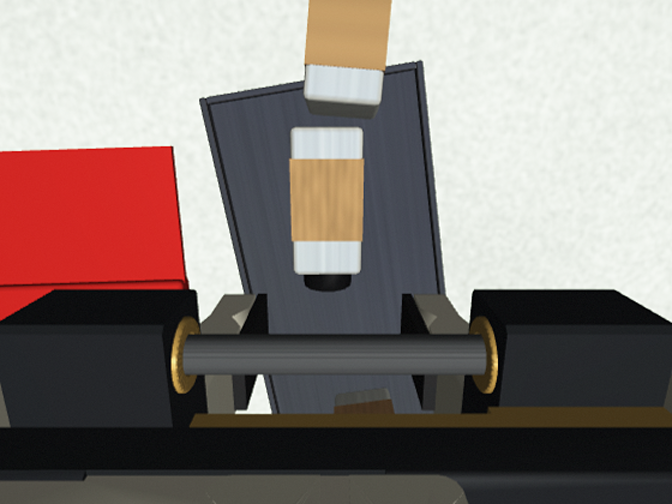

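Emit:
servo_tool(
  motion=[
    {"offset":[0.04,0,0],"roll":0,"claw":0.2},
    {"offset":[0.038,0,0],"roll":0,"claw":0.2},
    {"offset":[0,0,0],"roll":0,"claw":0},
    {"offset":[0,0,0],"roll":0,"claw":-0.3},
    {"offset":[0,0,0],"roll":0,"claw":-0.3},
    {"offset":[0,0,0],"roll":0,"claw":-0.3},
    {"offset":[-0.03,0,0],"roll":0,"claw":-0.3},
    {"offset":[-0.03,0,0],"roll":0,"claw":-0.3},
    {"offset":[-0.03,0,0],"roll":0,"claw":-0.3},
    {"offset":[0,0,0],"roll":0,"claw":-0.2},
    {"offset":[0,0,0],"roll":0,"claw":-0.15},
  ],
)

```text
clock: 68.22
tool_pos: [0.4578, -0.3144, 0.1039]
orientation: [-149.0, 90.0, 23.2]
force: [-0.3, 0.5, -1.8]
opening: 0.0376
```

Emit:
servo_tool(
  motion=[
    {"offset":[0,0,0],"roll":0,"claw":-0.138},
    {"offset":[0,0,0],"roll":0,"claw":-0.137},
  ],
)

```text
clock: 68.47
tool_pos: [0.4577, -0.3146, 0.1029]
orientation: [-4.6, 89.9, 167.6]
force: [-0.5, -0.6, -1.3]
opening: 0.0378
```

```bash
python3 q.py
```

```text
0.03771276462466326
112 [ 0.4479 -0.3815  0.0026]
152 [ 0.4505 -0.3632  0.0974]
192 [ 0.4531 -0.3448  0.1084]
232 [ 0.4555 -0.3271  0.1176]
272 [ 0.4577 -0.311   0.128 ]
```

Emit:
servo_tool(
  motion=[
    {"offset":[0,0,0],"roll":0,"claw":-0.138},
    {"offset":[0,0,0],"roll":0,"claw":-0.138},
    {"offset":[0,0,0],"roll":0,"claw":-0.138},
  ],
)

```text
clock: 68.9
tool_pos: [0.4582, -0.3147, 0.1037]
orientation: [152.2, 90.0, -35.6]
force: [-0.1, -0.2, -0.8]
opening: 0.0376
```

```bash
python3 q.py
```

```text
0.03788159336197151
112 [ 0.4486 -0.3816  0.0037]
152 [ 0.4527 -0.3519  0.0037]
192 [ 0.457  -0.3202  0.0033]
232 [ 0.4616 -0.2867  0.0036]
272 [ 0.4638 -0.2707  0.0447]
```

View pics/wq.png

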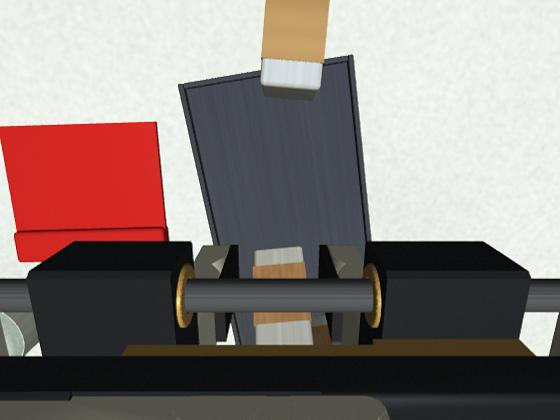

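```bash
python3 -c "
from h import *
snap('side','s23.png',3,(180,220,360,420)); print(ctrl.get_obs()['opening'])"
```

```text
0.03776517220570275
```

View pics/s23.png

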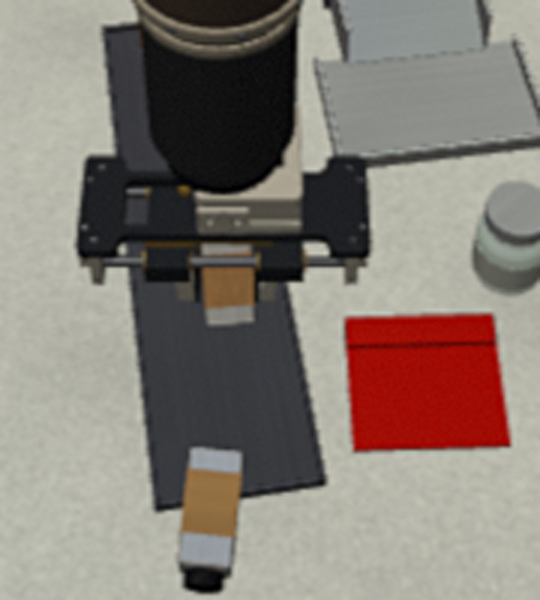

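It slipped out again: this tin has less margin. Looking for where it went.

Emit:
servo_tool(
  motion=[
    {"offset":[-0.05,0,0],"roll":0,"claw":0.2},
    {"offset":[-0.04,-0.04,0],"roll":0,"claw":0.2},
    {"offset":[0,-0.03,0],"roll":0,"claw":0.2},
    {"offset":[0,0,0],"roll":0,"claw":0.2},
    {"offset":[0,0,0],"roll":0,"claw":0.2},
  ],
)

```text
clock: 69.62
tool_pos: [0.4675, -0.2453, 0.1936]
orientation: [32.4, 90.0, -155.4]
force: [0.0, 0.5, 0.2]
opening: 0.0526
```

```bash
python3 -c "
from h import *
snap('wrist','w23.png',1.2); snap('side','s24.png',1.4); print(ctrl.get_obs()['tool_pos'],R().round(3).tolist())
tins((0.38,0.53,-0.43,0.05),zlo=0.075,zhi=0.125,cams=('side','wrist'))
tins((0.38,0.53,-0.5,-0.2),zlo=0.03,zhi=0.065,cams=('side','wrist'))"
```

```text
[ 0.46734377 -0.24577669  0.19331021] [[-0.001, -0.136, -0.991], [-0.0, -0.991, 0.136], [-1.0, 0.0, 0.001]]
side c=(434.6,10.5) len 27.7 wid 26.2 axis -37.0 deg from x, z 81.6..99.1 n 60
side c=(448.8,-188.2) len 41.6 wid 38.2 axis -89.6 deg from x, z 75.7..99.5 n 231
side c=(463.8,-136.4) len 39.3 wid 37.4 axis 75.2 deg from x, z 75.2..99.4 n 210
side c=(464.1,-232.2) len 38.5 wid 37.7 axis 83.3 deg from x, z 75.0..99.2 n 226
wrist c=(456.0,-207.0) len 92.4 wid 44.5 axis -73.2 deg from x, z 75.0..98.3 n 3769
wrist c=(465.7,-128.6) len 38.1 wid 28.5 axis -13.0 deg from x, z 76.5..97.2 n 798
side c=(429.1,-441.1) len 91.8 wid 38.5 axis 77.7 deg from x, z 30.2..55.0 n 753
side c=(440.0,-205.4) len 20.4 wid 7.2 axis 5.6 deg from x, z 30.3..64.9 n 60
side c=(462.8,-268.7) len 38.2 wid 30.6 axis -1.5 deg from x, z 30.0..64.9 n 288
wrist c=(438.9,-394.1) len 37.9 wid 7.4 axis -9.7 deg from x, z 30.0..53.4 n 619
wrist c=(440.4,-205.0) len 20.1 wid 4.6 axis -7.8 deg from x, z 30.1..64.9 n 225
wrist c=(463.3,-267.7) len 38.7 wid 26.8 axis -0.9 deg from x, z 30.1..64.9 n 1377
```

View pics/w23.png

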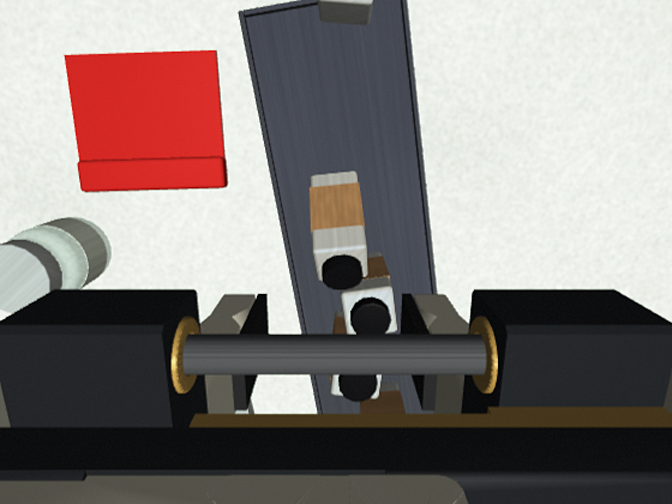

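View pics/s24.png

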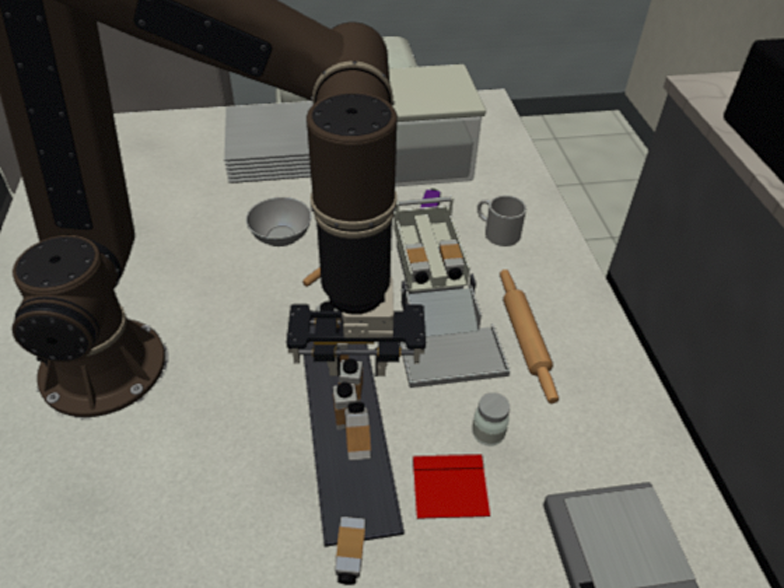

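E is leaning on D, roughly 50° up, and D is still upright. I'll measure E's profile.

```bash
python3 -c "
from h import *
w=world('wrist')
for c in (283,):
  for r in range(140,245,6): print(r,c,w[r,c].round(4))
w=world('side');f=np.load('/tmp/side.npz')['frame']
for r in range(284,330,3): print(r,256,w[r,256].round(4),f[r,256])
"
```

```text
140 283 [ 0.4568 -0.283   0.0034]
146 283 [ 0.4576 -0.2799  0.0308]
152 283 [ 0.4583 -0.2749  0.0352]
158 283 [ 0.459  -0.2703  0.0426]
164 283 [ 0.4597 -0.2662  0.0518]
170 283 [ 0.4604 -0.2616  0.0562]
176 283 [ 0.461  -0.2573  0.0621]
182 283 [ 0.4616 -0.2531  0.0673]
188 283 [ 0.4622 -0.249   0.0725]
194 283 [ 0.4628 -0.2453  0.0792]
200 283 [ 0.4634 -0.2413  0.0837]
206 283 [ 0.464  -0.2376  0.0888]
212 283 [ 0.4647 -0.232   0.087 ]
218 283 [ 0.4652 -0.2284  0.0919]
224 283 [ 0.4658 -0.2241  0.0947]
230 283 [ 0.4666 -0.218   0.0917]
236 283 [ 0.4675 -0.2105  0.0856]
242 283 [ 0.4714 -0.1733  0.0032]
284 256 [ 0.4768 -0.159   0.025 ] [27 48 69]
287 256 [ 0.4716 -0.2095  0.083 ] [27 27 29]
290 256 [ 0.4697 -0.2273  0.0961] [14 13 14]
293 256 [ 0.4692 -0.2304  0.0886] [6 6 4]
296 256 [ 0.4682 -0.2387  0.0885] [145 144 141]
299 256 [ 0.4676 -0.2436  0.0837] [119 125 128]
302 256 [ 0.467  -0.248   0.0779] [121 127 128]
305 256 [ 0.4663 -0.253   0.0732] [ 57  88 118]
308 256 [ 0.4657 -0.2578  0.0681] [ 51  86 118]
311 256 [ 0.4653 -0.2595  0.0582] [ 52  86 120]
314 256 [ 0.4648 -0.2633  0.0513] [ 50  84 116]
317 256 [ 0.464  -0.2701  0.0494] [ 49  84 116]
320 256 [ 0.4636 -0.2726  0.0405] [ 49  84 116]
323 256 [ 0.463  -0.2763  0.0334] [121 126 128]
326 256 [ 0.4624 -0.2811  0.0282] [120 126 128]
329 256 [ 4.631e-01 -2.722e-01 -1.000e-04] [57 54 51]
```

E is 54° up with its base corner at y≈-250. I'll grip it near the top and walk it upright toward -y.

Emit:
servo_tool(
  motion=[
    {"offset":[0,0,0],"roll":-7,"claw":0.2},
    {"offset":[0.05,-0.0158,0.0033],"roll":0,"claw":0.2},
    {"offset":[0.05,0,0],"roll":0,"claw":0.2},
    {"offset":[0.03,0,0],"roll":0,"claw":0.2},
    {"offset":[0.013,0,0],"roll":0,"claw":0.2},
    {"offset":[0,0,0],"roll":0,"claw":0.2},
  ],
)

```text
clock: 70.47
tool_pos: [0.4642, -0.2299, 0.0502]
orientation: [2.8, 89.9, -178.0]
force: [0.4, -0.9, -0.1]
opening: 0.0529
```

```bash
python3 -c "
from h import *
snap('wrist','w24.png',1); snap('side','s25.png',3,(180,220,360,400)); print(ctrl.get_obs()['tool_pos'],R().round(3).tolist())"
```

```text
[ 0.46532525 -0.22988174  0.05164831] [[0.001, -0.014, -1.0], [-0.0, -1.0, 0.014], [-1.0, 0.0, -0.001]]
```

View pics/w24.png

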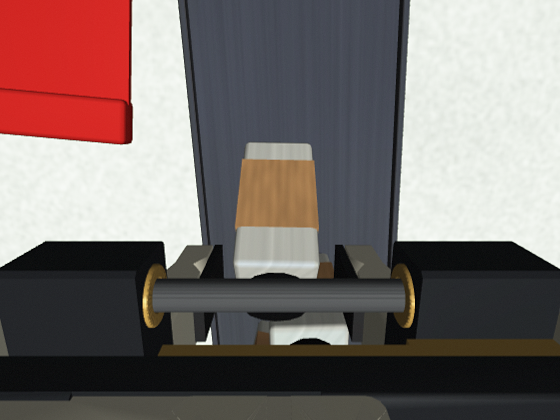

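View pics/s25.png

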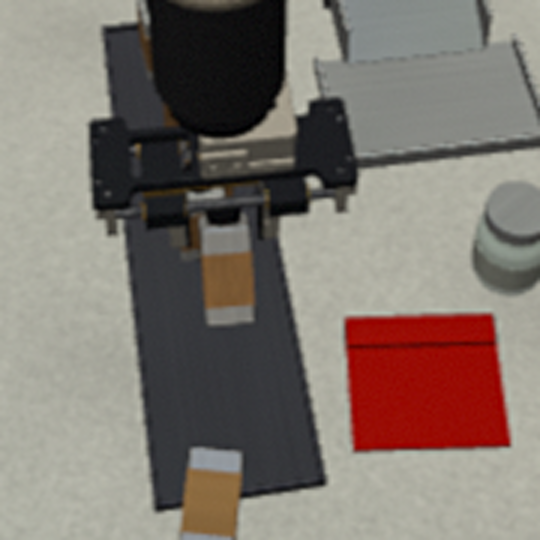

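Aligned. Grip and walk.

Emit:
servo_tool(
  motion=[
    {"offset":[0,0,0],"roll":0,"claw":-0.1},
    {"offset":[0,0,0],"roll":0,"claw":-0.15},
    {"offset":[0,0,0],"roll":0,"claw":-0.15},
    {"offset":[-0.0018,0.0072,0],"roll":0,"claw":-0.148},
    {"offset":[-0.0011,0.0072,0],"roll":0,"claw":-0.148},
    {"offset":[-0.0002,0.0072,0],"roll":0,"claw":-0.148},
  ],
)

```text
clock: 71.32
tool_pos: [0.464, -0.2516, 0.0537]
orientation: [-14.1, 90.0, 165.1]
force: [-0.7, -0.8, -2.1]
opening: 0.0378
```

```bash
python3 q.py
```

```text
0.037837506460253544
112 [ 0.4625 -0.32    0.0048]
152 [ 0.4628 -0.2992  0.0361]
192 [ 0.4631 -0.2824  0.0602]
232 [ 0.4633 -0.2681  0.0789]
272 [ 0.4635 -0.2537  0.0905]
```

View pics/wq.png

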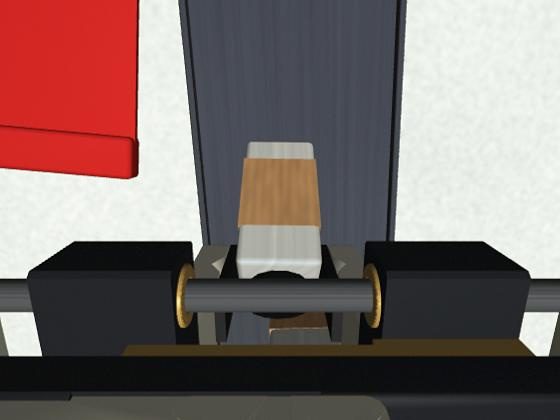

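Emit:
servo_tool(
  motion=[
    {"offset":[0.003,0.002,0],"roll":0,"claw":-0.145},
    {"offset":[0.002,0.004,0],"roll":0,"claw":-0.143},
    {"offset":[0,0.004,0],"roll":0,"claw":-0.143},
  ],
)

```text
clock: 71.75
tool_pos: [0.4658, -0.2614, 0.0511]
orientation: [161.0, 89.8, -19.7]
force: [-2.8, 5.3, 21.0]
opening: 0.0379
```

```bash
python3 q.py
```

```text
0.03845853601877131
112 [ 0.4646 -0.3298  0.0038]
152 [ 0.465  -0.3052  0.0022]
192 [ 0.465  -0.2907  0.0516]
232 [ 0.4651 -0.2775  0.0755]
272 [ 0.4652 -0.2638  0.0886]
```

Emit:
servo_tool(
  motion=[
    {"offset":[-0.001,0.006,0],"roll":0,"claw":-0.141},
    {"offset":[-0.0005,0.006,0],"roll":0,"claw":-0.141},
    {"offset":[0,0.006,0],"roll":0,"claw":-0.141},
  ],
)

```text
clock: 72.18
tool_pos: [0.4644, -0.2794, 0.0513]
orientation: [155.5, 89.9, -25.3]
force: [-1.2, 1.4, 5.7]
opening: 0.0378
```

```bash
python3 q.py
```

```text
0.038452129855299944
112 [ 0.4631 -0.3478  0.0017]
152 [ 0.4635 -0.3232  0.0027]
192 [ 0.4637 -0.3054  0.0375]
232 [ 0.4638 -0.294   0.0713]
272 [ 0.4639 -0.2828  0.0908]
```

Emit:
servo_tool(
  motion=[
    {"offset":[0.001,0.005,0],"roll":0,"claw":-0.142},
    {"offset":[0.001,0.005,0],"roll":0,"claw":-0.142},
    {"offset":[0.001,0.005,0],"roll":0,"claw":-0.142},
    {"offset":[0.001,0.003,0],"roll":0,"claw":-0.142},
  ],
)

```text
clock: 72.72
tool_pos: [0.464, -0.2978, 0.0472]
orientation: [129.4, 89.9, -51.3]
force: [-2.6, -0.0, 8.8]
opening: 0.0374
```

```bash
python3 q.py
```

```text
0.037878316257640245
112 [ 0.4626 -0.3663  0.003 ]
152 [ 0.463  -0.3423  0.0041]
192 [ 0.4633 -0.3172  0.0051]
232 [ 0.4633 -0.3106  0.0622]
272 [ 0.4634 -0.3033  0.0912]
```

View pics/wq.png

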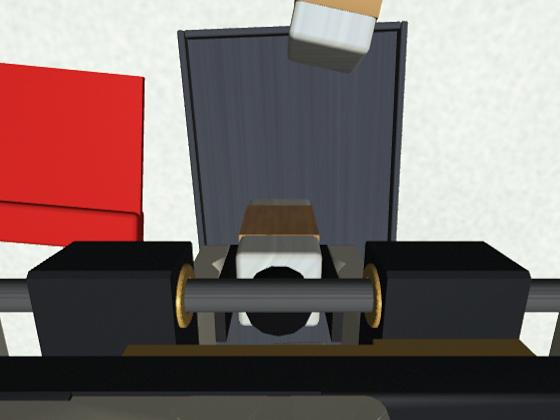

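Nearly vertical. Releasing.

Emit:
servo_tool(
  motion=[
    {"offset":[-0.001,0.002,0],"roll":0,"claw":-0.14},
    {"offset":[0,0,0],"roll":0,"claw":-0.12},
    {"offset":[0,0,0],"roll":0,"claw":0},
    {"offset":[0,0,0],"roll":0,"claw":0.2},
    {"offset":[-0.03,0,0],"roll":0,"claw":0.2},
    {"offset":[-0.05,0,0],"roll":0,"claw":0.2},
    {"offset":[-0.04,0,0],"roll":0,"claw":0.2},
    {"offset":[0,0,0],"roll":0,"claw":0.2},
  ],
)

```text
clock: 73.78
tool_pos: [0.4656, -0.2997, 0.1709]
orientation: [161.7, 89.6, -19.1]
force: [0.2, -0.4, -0.4]
opening: 0.0525
```

```bash
python3 -c "
from h import *
snap('wrist','w25.png',1.2); snap('side','s26.png',1.4); print(ctrl.get_obs()['tool_pos'],R().round(3).tolist(),ctrl.get_obs()['joint_pos'].round(0))
tins((0.38,0.53,-0.43,0.05),zlo=0.075,zhi=0.125,cams=('side','wrist'))
tins((0.38,0.53,-0.52,-0.35),zlo=0.02,zhi=0.065,cams=('side','wrist'))"
```

```text
[ 0.46343053 -0.29880866  0.16724023] [[0.001, -0.014, -1.0], [0.0, -1.0, 0.014], [-1.0, -0.0, -0.001]] [-12.  11. -18.  -0. -61.  12.]
side c=(445.4,-138.5) len 23.3 wid 7.4 axis -88.3 deg from x, z 78.4..84.5 n 17
side c=(461.7,-299.3) len 38.1 wid 37.8 axis 89.3 deg from x, z 75.1..100.0 n 274
side c=(454.8,-204.7) len 25.0 wid 12.6 axis 9.5 deg from x, z 75.1..96.1 n 63
side c=(452.1,-189.0) len 19.7 wid 13.1 axis -15.0 deg from x, z 92.0..99.6 n 33
wrist c=(449.7,-188.9) len 37.2 wid 31.8 axis -0.1 deg from x, z 79.6..96.6 n 1397
wrist c=(462.2,-296.8) len 38.2 wid 37.8 axis -1.0 deg from x, z 75.0..97.9 n 2315
side c=(429.0,-440.5) len 90.8 wid 38.6 axis 76.9 deg from x, z 20.4..53.7 n 818
wrist c=(433.1,-422.2) len 65.9 wid 38.7 axis 77.6 deg from x, z 20.0..54.1 n 4196
```

View pics/w25.png

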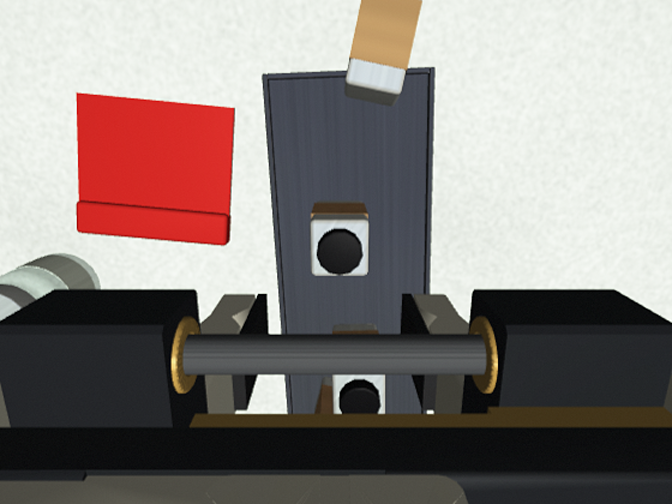

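View pics/s26.png

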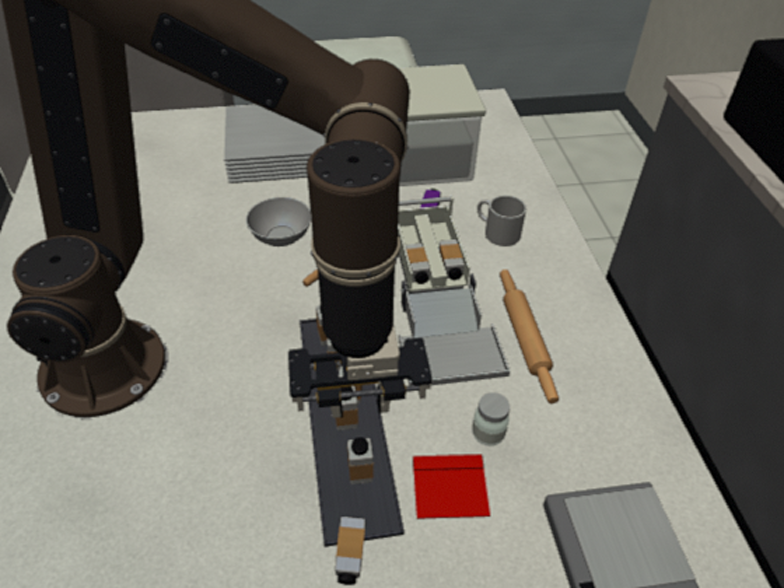

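E stands at (462,-297). Now C: grip near its cap end at about (423,-466).

Emit:
servo_tool(
  motion=[
    {"offset":[0,0.0558,0.0127],"roll":0,"claw":0.2},
    {"offset":[0,0.0558,0.0127],"roll":0,"claw":0.2},
    {"offset":[0,0.0558,0.0127],"roll":0,"claw":0.2},
    {"offset":[0,0,0],"roll":6.1,"claw":0.2},
    {"offset":[0,0,0],"roll":6.1,"claw":0.2},
    {"offset":[0,0,0],"roll":0,"claw":0.2},
  ],
)

```text
clock: 74.62
tool_pos: [0.4223, -0.4656, 0.1654]
orientation: [-21.8, 89.8, 145.2]
force: [0.2, 0.4, -0.8]
opening: 0.0526
```

```bash
python3 -c "
from h import *
snap('wrist','w26.png',1.2); snap('side','s27.png',1.4);print(ctrl.get_obs()['tool_pos'],R().round(3).tolist(),ctrl.get_obs()['joint_pos'].round(0))
tins((0.38,0.53,-0.52,-0.38),zlo=0.02,zhi=0.065,cams=('side','wrist'))
w=world('wrist')
for r in range(160,245,8): print(r,w[r,278].round(4))"
```

```text
[ 0.42274133 -0.46551331  0.16618962] [[-0.001, -0.222, -0.975], [0.001, -0.975, 0.222], [-1.0, -0.001, 0.002]] [-30.  18.  -8.  -0. -64.  17.]
side c=(428.9,-441.3) len 91.5 wid 38.6 axis 77.0 deg from x, z 20.3..55.4 n 810
wrist c=(429.8,-439.2) len 90.0 wid 37.9 axis 77.3 deg from x, z 21.1..53.0 n 4208
160 [ 0.4165 -0.4868  0.0012]
168 [ 0.4182 -0.4793  0.0016]
176 [ 0.4188 -0.4773  0.0318]
184 [ 0.4202 -0.4714  0.0371]
192 [ 0.4216 -0.4651  0.0401]
200 [ 0.4232 -0.4581  0.0402]
208 [ 0.4247 -0.4516  0.0424]
216 [ 0.4263 -0.445   0.044 ]
224 [ 0.4279 -0.4381  0.0449]
232 [ 0.4295 -0.4312  0.0461]
240 [ 0.431  -0.4247  0.0483]
```

View pics/w26.png

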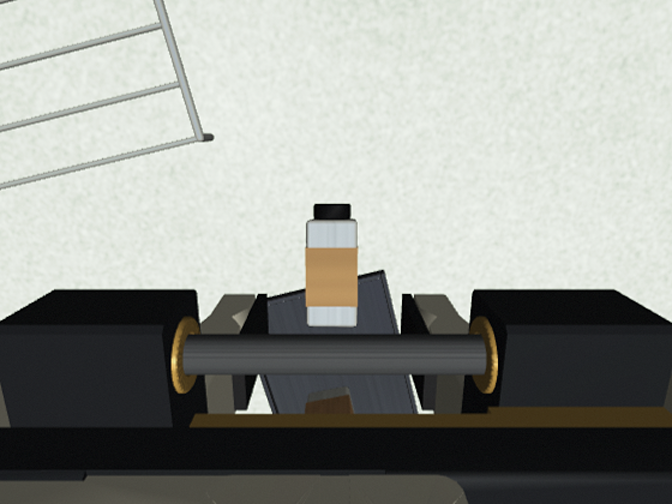

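Emit:
servo_tool(
  motion=[
    {"offset":[0.05,0,-0.001],"roll":0,"claw":0.2},
    {"offset":[0.05,0,0],"roll":0,"claw":0.2},
    {"offset":[0.035,0,0],"roll":0,"claw":0.2},
    {"offset":[0.018,0,0],"roll":0,"claw":0.2},
    {"offset":[0,0,0],"roll":0,"claw":0},
    {"offset":[0,0,0],"roll":0,"claw":-0.3},
    {"offset":[0,0,0],"roll":0,"claw":-0.3},
    {"offset":[0,0,0],"roll":0,"claw":-0.3},
    {"offset":[-0.03,0,0],"roll":0,"claw":-0.3},
    {"offset":[-0.03,0,0],"roll":0,"claw":-0.3},
    {"offset":[-0.03,0,0],"roll":0,"claw":-0.3},
    {"offset":[0,0,0],"roll":0,"claw":-0.2},
  ],
)

```text
clock: 76.22
tool_pos: [0.426, -0.4676, 0.1086]
orientation: [158.0, 89.6, -34.9]
force: [-0.0, 1.0, -0.6]
opening: 0.0339
```

```bash
python3 q2.py | tail -9
```

```text
186 [ 0.4225 -0.4833  0.0328]
198 [ 0.4245 -0.4744  0.0322]
210 [ 0.4261 -0.4675  0.0395]
222 [ 0.428  -0.4591  0.0408]
234 [ 0.4299 -0.4506  0.0423]
246 [ 0.4319 -0.4421  0.0438]
258 [ 0.4338 -0.4336  0.0454]
270 [ 0.4358 -0.4249  0.0468]
282 [ 0.4177 -0.4982  0.2123]
```

View pics/wq.png

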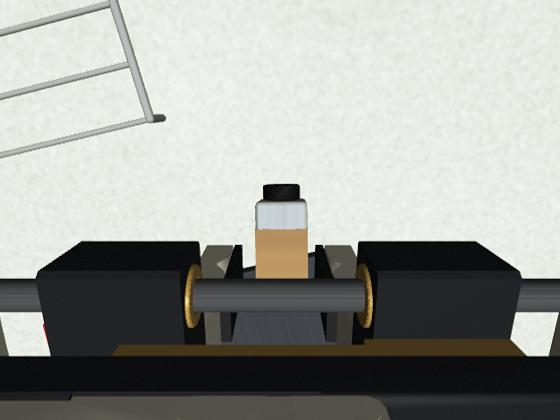

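Too shallow there. Regripping 5 mm lower.

Emit:
servo_tool(
  motion=[
    {"offset":[0,0,0],"roll":0,"claw":0.2},
    {"offset":[0,0,0],"roll":0,"claw":0.2},
    {"offset":[0.05,0,0],"roll":0,"claw":0.2},
    {"offset":[0.046,0,0],"roll":0,"claw":0.2},
    {"offset":[0,0,0],"roll":0,"claw":0},
    {"offset":[0,0,0],"roll":0,"claw":-0.3},
    {"offset":[0,0,0],"roll":0,"claw":-0.3},
    {"offset":[0,0,0],"roll":0,"claw":-0.3},
    {"offset":[0,0,0],"roll":0,"claw":-0.3},
  ],
)

```text
clock: 77.4
tool_pos: [0.4248, -0.4667, 0.0094]
orientation: [156.0, 89.9, -37.0]
force: [-0.5, 0.0, 0.3]
opening: 0.0374
```

Emit:
servo_tool(
  motion=[
    {"offset":[-0.02,0,0],"roll":0,"claw":-0.3},
    {"offset":[-0.03,0,0],"roll":0,"claw":-0.3},
    {"offset":[-0.03,0,0],"roll":0,"claw":-0.3},
    {"offset":[-0.02,0,0],"roll":0,"claw":-0.3},
    {"offset":[0,0,0],"roll":0,"claw":-0.3},
  ],
)

```text
clock: 78.03
tool_pos: [0.425, -0.4667, 0.1102]
orientation: [160.6, 89.8, -32.4]
force: [-0.6, 0.4, -2.6]
opening: 0.0376
```

```bash
python3 q2.py | tail -9
```

```text
186 [ 0.4229 -0.4756  0.0022]
198 [ 0.4253 -0.4651 -0.    ]
210 [ 0.4277 -0.4548 -0.0009]
222 [ 0.4214 -0.4801  0.1124]
234 [ 0.4212 -0.4807  0.1324]
246 [ 0.4224 -0.4754  0.1339]
258 [ 0.4233 -0.4714  0.1384]
270 [ 0.4245 -0.4662  0.1397]
282 [ 0.4171 -0.497   0.2128]
```

View pics/wq.png

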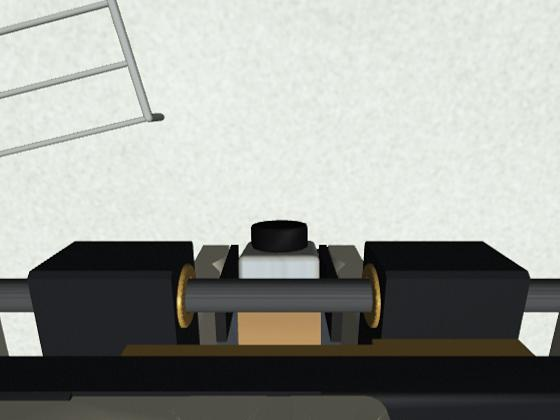

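Emit:
servo_tool(
  motion=[
    {"offset":[0,0,0],"roll":0,"claw":-0.18},
    {"offset":[0,0,0],"roll":0,"claw":-0.15},
    {"offset":[0,0,0],"roll":0,"claw":-0.14},
    {"offset":[0,0,0],"roll":0,"claw":-0.137},
    {"offset":[0,0,0],"roll":0,"claw":-0.137},
  ],
)

```text
clock: 78.7
tool_pos: [0.4241, -0.4661, 0.1081]
orientation: [-18.4, 90.0, 148.6]
force: [-0.4, -0.6, -1.0]
opening: 0.038
```

```bash
python3 q2.py | tail -9
```

```text
186 [ 4.216e-01 -4.747e-01  1.000e-04]
198 [ 4.239e-01 -4.649e-01  3.000e-04]
210 [ 4.262e-01 -4.549e-01  3.000e-04]
222 [ 0.4203 -0.4804  0.1131]
234 [ 0.4203 -0.4802  0.1306]
246 [ 0.4215 -0.4752  0.1326]
258 [ 0.4225 -0.471   0.1367]
270 [ 0.4236 -0.466   0.1383]
282 [ 0.4165 -0.4965  0.2105]
```

Emit:
servo_tool(
  motion=[
    {"offset":[0,0,0],"roll":0,"claw":-0.136},
    {"offset":[0,0,0],"roll":0,"claw":-0.136},
  ],
)

```text
clock: 79.0
tool_pos: [0.4241, -0.4661, 0.1083]
orientation: [-134.8, 90.0, 32.2]
force: [0.5, -0.4, -1.2]
opening: 0.0379
```

```bash
python3 q2.py | tail -7
```

```text
210 [ 0.4179 -0.4908  0.1281]
222 [ 0.4187 -0.4871  0.1346]
234 [ 0.4197 -0.4832  0.1393]
246 [ 0.4206 -0.479   0.1427]
258 [ 0.4224 -0.4713  0.1375]
270 [ 0.4237 -0.4659  0.1383]
282 [ 0.4165 -0.4968  0.2113]
```

Emit:
servo_tool(
  motion=[
    {"offset":[0,0,0],"roll":0,"claw":-0.136},
    {"offset":[0,0,0],"roll":0,"claw":-0.136},
  ],
)

```text
clock: 79.3
tool_pos: [0.424, -0.4661, 0.1083]
orientation: [-80.3, 90.0, 86.7]
force: [-0.4, 0.1, -1.8]
opening: 0.0378
```

```bash
python3 q2.py | tail -7
```

```text
210 [ 0.417  -0.4945  0.1414]
222 [ 0.4181 -0.49    0.1435]
234 [ 0.4192 -0.4852  0.1448]
246 [ 0.4203 -0.4804  0.1463]
258 [ 0.4214 -0.4755  0.1473]
270 [ 0.4237 -0.4656  0.1376]
282 [ 0.4165 -0.4965  0.2106]
```

About 73° up. Firming and moving into the tray (y≈-0.36).

Emit:
servo_tool(
  motion=[
    {"offset":[0,0,0],"roll":0,"claw":-0.16},
    {"offset":[0,0,0],"roll":0,"claw":-0.25},
    {"offset":[0,0,0],"roll":0,"claw":-0.25},
  ],
)

```text
clock: 79.72
tool_pos: [0.4241, -0.4661, 0.1083]
orientation: [137.8, 90.0, -55.2]
force: [0.6, 0.1, -1.6]
opening: 0.0371
```

```bash
python3 q2.py; python3 -c "
from h import *
snap('side','s28.png',1.4)"
```

```text
[ 0.42407667 -0.46613107  0.10827082]
138 [ 0.4129 -0.5125  0.0009]
150 [ 0.415  -0.5034  0.0007]
162 [ 4.172e-01 -4.940e-01  4.000e-04]
174 [ 0.4194 -0.4846  0.0012]
186 [ 0.4216 -0.4748  0.0007]
198 [ 0.4166 -0.4963  0.1277]
210 [ 0.417  -0.4947  0.1419]
222 [ 0.4181 -0.4899  0.1433]
234 [ 0.4193 -0.4849  0.144 ]
246 [ 0.4202 -0.4807  0.1468]
258 [ 0.4215 -0.4753  0.1468]
270 [ 0.4239 -0.465   0.1364]
282 [ 0.4166 -0.4965  0.2106]
```

View pics/wq.png

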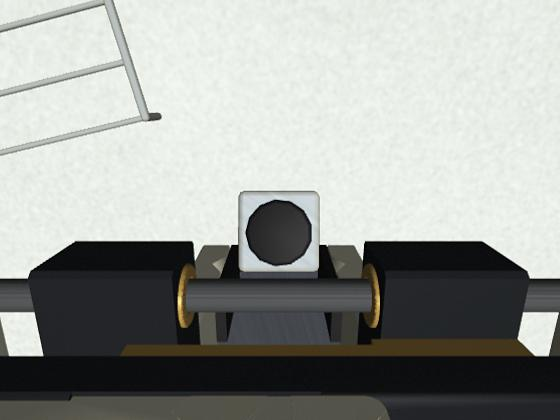

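View pics/s28.png

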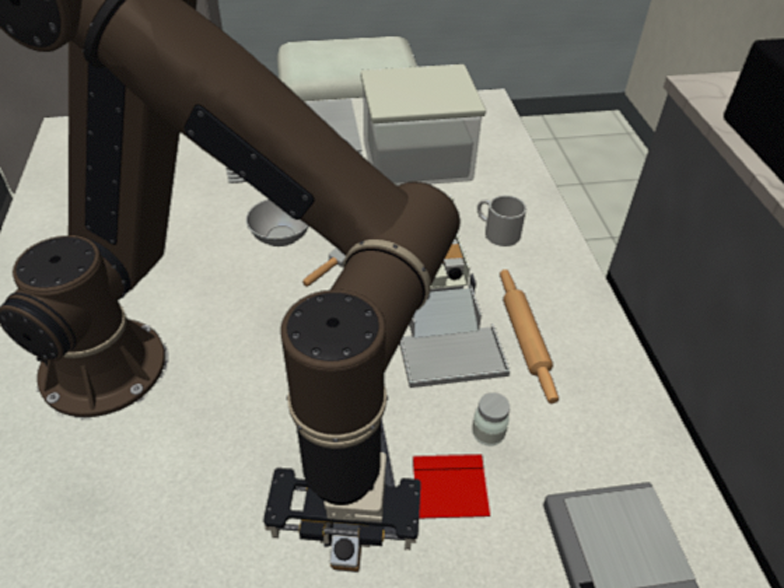

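Emit:
servo_tool(
  motion=[
    {"offset":[0,0,0],"roll":-6.1,"claw":-0.25},
    {"offset":[0,0,0],"roll":-6.1,"claw":-0.25},
    {"offset":[0,-0.034,-0.009],"roll":0,"claw":-0.25},
    {"offset":[0,-0.034,-0.009],"roll":0,"claw":-0.25},
    {"offset":[0,-0.034,-0.009],"roll":0,"claw":-0.25},
    {"offset":[0.02,0,0],"roll":0,"claw":-0.25},
    {"offset":[0.015,0,0],"roll":0,"claw":-0.25},
    {"offset":[0,0,0],"roll":0,"claw":-0.2},
  ],
)

```text
clock: 80.82
tool_pos: [0.4514, -0.3643, 0.0719]
orientation: [-21.7, 89.8, 157.5]
force: [-0.2, -1.0, -1.4]
opening: 0.0372
```

```bash
python3 q2.py|tail -9; python3 -c "
from h import *
snap('side','s29.png',3,(180,220,360,420))"
```

```text
186 [ 0.4506 -0.3817  0.0036]
198 [ 0.4506 -0.3957  0.0926]
210 [ 0.4507 -0.3938  0.106 ]
222 [ 0.4507 -0.3888  0.107 ]
234 [ 0.4508 -0.3838  0.1082]
246 [ 0.4509 -0.3792  0.1102]
258 [ 0.451  -0.3739  0.1107]
270 [ 0.4511 -0.3634  0.1004]
282 [ 0.4508 -0.3963  0.1754]
```

View pics/s29.png

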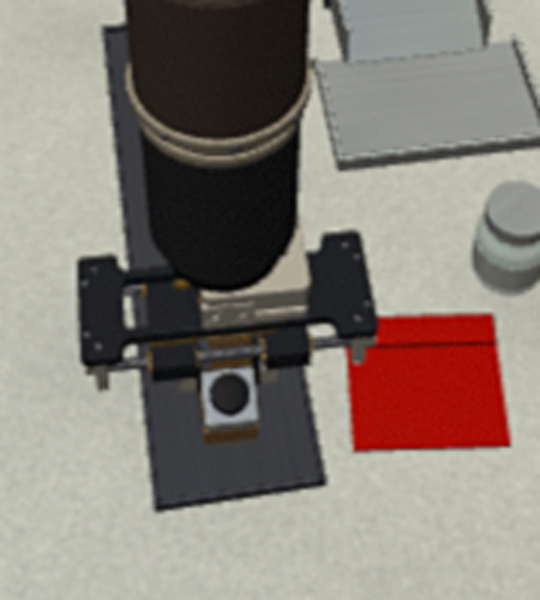

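Emit:
servo_tool(
  motion=[
    {"offset":[0.008,0,0],"roll":0,"claw":-0.2},
    {"offset":[0.003,0,0],"roll":0,"claw":-0.16},
    {"offset":[0,0,0],"roll":0,"claw":-0.15},
  ],
)

```text
clock: 81.3
tool_pos: [0.4522, -0.3645, 0.062]
orientation: [-18.2, 90.0, 161.0]
force: [-1.3, 0.1, -1.1]
opening: 0.0374
```

Emit:
servo_tool(
  motion=[
    {"offset":[0.002,0,0],"roll":0,"claw":-0.15},
    {"offset":[0,0,0],"roll":0,"claw":-0.15},
  ],
)

```text
clock: 81.55
tool_pos: [0.4527, -0.3647, 0.0606]
orientation: [145.1, 90.0, -35.7]
force: [-0.7, -0.2, -0.5]
opening: 0.0376
```

Emit:
servo_tool(
  motion=[
    {"offset":[0.002,0,0],"roll":0,"claw":-0.15},
    {"offset":[0.001,0,0],"roll":0,"claw":-0.15},
    {"offset":[0,0,0],"roll":0,"claw":-0.15},
  ],
)

```text
clock: 81.92
tool_pos: [0.4536, -0.3656, 0.0601]
orientation: [136.0, 89.8, -44.7]
force: [-4.1, 2.0, 18.2]
opening: 0.0376
```

Contact. Walk toward +y.

Emit:
servo_tool(
  motion=[
    {"offset":[-0.002,-0.005,0],"roll":0,"claw":-0.145},
    {"offset":[0.0005,-0.005,0],"roll":0,"claw":-0.145},
    {"offset":[0.001,-0.004,0],"roll":0,"claw":-0.145},
    {"offset":[0.001,-0.003,0],"roll":0,"claw":-0.145},
    {"offset":[0,0,0],"roll":0,"claw":-0.145},
  ],
)

```text
clock: 82.55
tool_pos: [0.4532, -0.3472, 0.0573]
orientation: [149.9, 90.0, -30.8]
force: [-0.9, 2.1, 7.9]
opening: 0.0379
```

```bash
python3 q2.py|tail -10
```

```text
174 [ 0.4525 -0.3759  0.0032]
186 [ 0.4524 -0.3797  0.0579]
198 [ 0.4524 -0.3795  0.0819]
210 [ 0.4524 -0.3776  0.0949]
222 [ 0.4525 -0.3724  0.0948]
234 [ 0.4525 -0.3677  0.0966]
246 [ 0.4526 -0.3624  0.0966]
258 [ 0.4527 -0.3575  0.0979]
270 [ 0.4527 -0.3519  0.0978]
282 [ 0.4523 -0.3786  0.1602]
```

Emit:
servo_tool(
  motion=[
    {"offset":[-0.001,-0.001,0],"roll":0,"claw":-0.14},
    {"offset":[0,0,0],"roll":0,"claw":-0.12},
    {"offset":[0,0,0],"roll":0,"claw":0},
    {"offset":[0,0,0],"roll":0,"claw":0.2},
    {"offset":[-0.03,0,0],"roll":0,"claw":0.2},
    {"offset":[-0.05,0,0],"roll":0,"claw":0.2},
    {"offset":[-0.05,0,0],"roll":0,"claw":0.2},
    {"offset":[0,-0.03,-0.05],"roll":0,"claw":0.2},
    {"offset":[0,-0.03,-0.05],"roll":0,"claw":0.2},
    {"offset":[0,-0.03,-0.05],"roll":0,"claw":0.2},
    {"offset":[0,-0.03,-0.05],"roll":0,"claw":0.2},
    {"offset":[0,0,0],"roll":0,"claw":0.2},
  ],
)

```text
clock: 84.1
tool_pos: [0.657, -0.2268, 0.1859]
orientation: [-10.8, 89.9, 168.5]
force: [-0.2, 0.6, -1.4]
opening: 0.0528
```

```bash
python3 -c "
from h import *
snap('wrist','w27.png',1.2); snap('side','s30.png',1.4); snap('scene','sc30.png',1.4); print(ctrl.get_obs()['tool_pos'])
tins((0.38,0.53,-0.43,0.05),zlo=0.075,zhi=0.125,cams=('side','scene','wrist'))
for c in ('side','scene'):
    w=world(c);k=(w[...,0]>0.38)&(w[...,0]<0.52)&(w[...,1]>-.43)&(w[...,1]<.05)&(w[...,2]>.0885)&(w[...,2]<.11)
    m=k.astype(np.uint8);n,l=cv2.connectedComponents(m)
    for i in range(1,n):
        q=w[l==i]
        if len(q)>8: print(c,'cap',q.mean(0).round(4),len(q))
    w=w
    k=(w[...,2]>0.09)&(w[...,2]<0.104)&(w[...,1]>0.05)&(w[...,1]<0.3)&(w[...,0]>0.58)&(w[...,0]<0.76)
    q=w[k]; print(c,'bin',cv2.minAreaRect((q[:,:2]*1000).astype(np.float32)))
"
```

```text
[ 0.653886   -0.2293169   0.18721133]
side c=(435.0,9.9) len 37.6 wid 36.7 axis 7.4 deg from x, z 75.2..99.5 n 174
side c=(447.6,-59.8) len 36.2 wid 35.4 axis -6.0 deg from x, z 75.2..100.0 n 185
side c=(450.9,-354.6) len 39.6 wid 38.1 axis 89.5 deg from x, z 75.2..98.5 n 302
side c=(449.1,-191.2) len 39.0 wid 38.0 axis -87.9 deg from x, z 75.0..98.9 n 232
side c=(463.4,-136.3) len 39.7 wid 38.5 axis 76.9 deg from x, z 75.2..99.4 n 214
side c=(462.0,-300.1) len 38.3 wid 37.9 axis 1.8 deg from x, z 75.2..99.9 n 276
scene c=(438.2,15.2) len 39.9 wid 38.0 axis 5.7 deg from x, z 75.5..101.2 n 170
scene c=(451.5,-186.4) len 42.2 wid 36.9 axis -84.6 deg from x, z 75.4..100.1 n 144
scene c=(450.8,-53.0) len 40.8 wid 36.7 axis -7.8 deg from x, z 75.4..101.6 n 160
scene c=(464.8,-291.4) len 41.4 wid 39.1 axis -12.1 deg from x, z 75.5..101.0 n 141
scene c=(467.3,-128.6) len 37.2 wid 33.7 axis -13.2 deg from x, z 75.0..102.4 n 143
wrist c=(450.4,-192.2) len 38.5 wid 30.2 axis 0.5 deg from x, z 75.0..97.5 n 1651
wrist c=(458.2,-352.1) len 36.7 wid 26.6 axis 89.1 deg from x, z 75.0..96.9 n 1723
wrist c=(463.3,-296.5) len 38.1 wid 37.5 axis -0.0 deg from x, z 75.0..98.2 n 2833
side cap [0.4346 0.0101 0.0936] 77
side cap [ 0.4476 -0.0589  0.0941] 86
side cap [ 0.4637 -0.1365  0.0939] 97
side cap [ 0.449  -0.1916  0.0941] 108
side cap [ 0.4615 -0.2996  0.0944] 125
side cap [ 0.4504 -0.3563  0.0944] 135
side bin ((667.0274658203125, 177.8676300048828), (123.3251953125, 207.69992065429688), 0.8718077540397644)
scene cap [ 0.4648 -0.2941  0.0952] 65
scene cap [ 0.4518 -0.1858  0.0951] 69
scene cap [ 0.4663 -0.1314  0.0947] 72
scene cap [ 0.451  -0.0533  0.095 ] 76
scene cap [0.4383 0.0159 0.0953] 79
scene bin ((668.88330078125, 178.77017211914062), (124.1414566040039, 204.92674255371094), 0.4850618839263916)
```

View pics/s30.png

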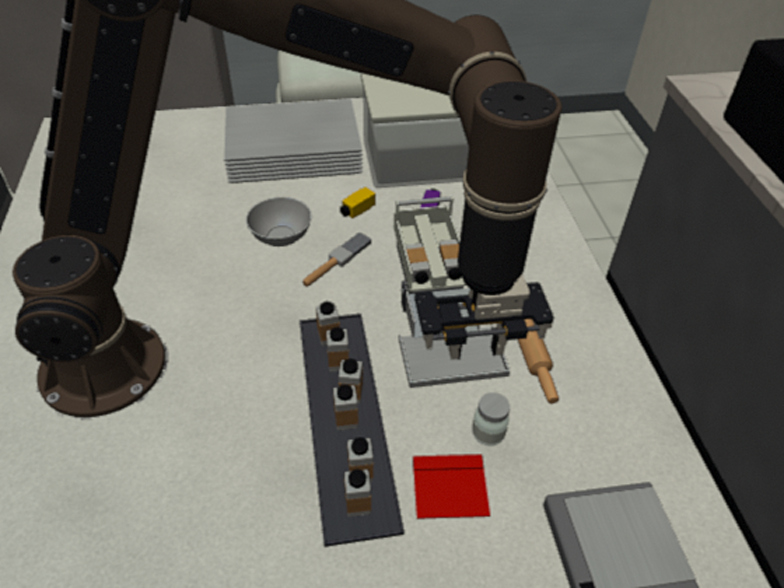

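```bash
python3 -c "
from h import *
for c in ('side','scene'):
    w=world(c)
    for x0 in (.612,.682):
        k=(w[...,0]>x0)&(w[...,0]<x0+.042)&(w[...,1]>.05)&(w[...,1]<.27)&(w[...,2]>.087)&(w[...,2]<.097)
        q=w[k]; print(c,x0,len(q),np.percentile(q[:,1],[1,50,99]).round(3) if len(q) else '')
tins((0.56,0.78,-0.15,0.0),zlo=0.02,zhi=0.06,cams=('side','scene'))
o=ctrl.get_obs();print(o['clock'],o['force'])
"
```

```text
side 0.612 266 [0.084 0.128 0.201]
side 0.682 234 [0.085 0.139 0.255]
scene 0.612 435 [0.085 0.135 0.186]
scene 0.682 418 [0.087 0.137 0.179]
84.25 [-0.68809157  0.82202893  0.52390141]
```

```bash
python3 -c "
from plant import ctrl
print(ctrl.close_job())"
```

```text
the job is handed in; nothing more can be done
None
```

I tilted the bin to about 0.51 rad, where all four tins began to slide. I held it until the two front ones were on the ramp, then lowered the bin level with the other two still in it.

I then stood up every tin that was out of the bin: two from the catch tray and three that were lying in the row. I also moved the one already standing, to make room for the gripper.

**Mishaps on the way:**
- My first grip on the handle slipped off.
- I missed several tin grips by going in too shallow.
- The second catch-tray tin dropped twice. The first drop knocked over a tin I had already stood at the row's end. I picked both up and stood them again.
- One lying tin was found shifted partway through. I took this to be the announced knock, but my gripper may have brushed it.

**Last checks (clock 84 s):**
- **Row:** Six tins stand with caps up at row positions y ≈ 0.01, -0.06, -0.13, -0.19, -0.30 and -0.35 m. All cap tops are at about 0.095 m. The scene camera did not show the last tin, but the side and wrist cameras did.
- **Bin:** It measures level, with the two remaining tins about 55 mm in from the mouth, and the catch tray is empty.
- **Bystanders:** In the last side picture they look unmoved, but I did not measure their positions.
- **Robot:** The gripper is clear of everything, with no contact force.

The picture limit stopped me viewing one last scene image, so the final checks rest on the side view and depth data from the cameras.

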